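Check the gluing stands' swivels and set up the firm ones

TASK

Before a gluing session, rock the swivel arm of every gluing stand both ways to feel its play, and leave the arm swung over to its anticlockwise side (seen from above). A stand whose arm gives only a few degrees each way is firm: set it upright on a ring of the green mat, centred, one stand to a ring, turned so that its yellow pointer lies on that ring's red line. A stand whose arm swings far over on either side is loose: stand it upright and flat inside the orange repair tray; do not disturb the glue bottle or the blue-capped vial.

Things in the scene. Friction and masses are not known exactly. Their poses are not given: they have to be found in the camera images.
- stand_a: Gluing stand, loose, 0.8 kg (all look alike): round grey base 76 mm across, 22 mm high; on its axis an upright square aluminium post 22 x 22 mm, top at 96 mm, flats facing the stand's x and y, to lift it by. A swivel arm turns about the post (see swing); a yellow pointer sticks out of the base towards -x. Origin: centre of the underside, z up. A push of a few N at the arm's stop drags the base round.
- stand_a_pointer (a point): Tip of the yellow pointer: 46 mm from the stand's axis towards its -x, 10 mm above the underside.
- swing_a (a joint): Angle (rad) of the stand's swivel arm: 0 straight along the stand's +x, + anticlockwise from above. Arm 14 mm wide, 32-41 mm high; at its end, 60 mm from the axis, an upright blue pin 14 mm across, bare 44-78 mm high, to rock it by (under 1 N; push or cage it, a pin clamped hard cannot turn). Starts slightly clockwise, stays where left. Firm: stops at 0.1 each side; loose: goes on to 0.5 on one side, either.
- stand_b: Gluing stand, loose, 0.8 kg (all look alike): round grey base 76 mm across, 22 mm high; on its axis an upright square aluminium post 22 x 22 mm, top at 96 mm, flats facing the stand's x and y, to lift it by. A swivel arm turns about the post (see swing); a yellow pointer sticks out of the base towards -x. Origin: centre of the underside, z up. A push of a few N at the arm's stop drags the base round.
- stand_b_pointer (a point): Tip of the yellow pointer: 46 mm from the stand's axis towards its -x, 10 mm above the underside.
- swing_b (a joint): Angle (rad) of the stand's swivel arm: 0 straight along the stand's +x, + anticlockwise from above. Arm 14 mm wide, 32-41 mm high; at its end, 60 mm from the axis, an upright blue pin 14 mm across, bare 44-78 mm high, to rock it by (under 1 N; push or cage it, a pin clamped hard cannot turn). Starts slightly clockwise, stays where left. Firm: stops at 0.1 each side; loose: goes on to 0.5 on one side, either.
- stand_c: Gluing stand, loose, 0.8 kg (all look alike): round grey base 76 mm across, 22 mm high; on its axis an upright square aluminium post 22 x 22 mm, top at 96 mm, flats facing the stand's x and y, to lift it by. A swivel arm turns about the post (see swing); a yellow pointer sticks out of the base towards -x. Origin: centre of the underside, z up. A push of a few N at the arm's stop drags the base round.
- stand_c_pointer (a point): Tip of the yellow pointer: 46 mm from the stand's axis towards its -x, 10 mm above the underside.
- swing_c (a joint): Angle (rad) of the stand's swivel arm: 0 straight along the stand's +x, + anticlockwise from above. Arm 14 mm wide, 32-41 mm high; at its end, 60 mm from the axis, an upright blue pin 14 mm across, bare 44-78 mm high, to rock it by (under 1 N; push or cage it, a pin clamped hard cannot turn). Starts slightly clockwise, stays where left. Firm: stops at 0.1 each side; loose: goes on to 0.5 on one side, either.
- stand_d: Gluing stand, loose, 0.8 kg (all look alike): round grey base 76 mm across, 22 mm high; on its axis an upright square aluminium post 22 x 22 mm, top at 96 mm, flats facing the stand's x and y, to lift it by. A swivel arm turns about the post (see swing); a yellow pointer sticks out of the base towards -x. Origin: centre of the underside, z up. A push of a few N at the arm's stop drags the base round.
- stand_d_pointer (a point): Tip of the yellow pointer: 46 mm from the stand's axis towards its -x, 10 mm above the underside.
- swing_d (a joint): Angle (rad) of the stand's swivel arm: 0 straight along the stand's +x, + anticlockwise from above. Arm 14 mm wide, 32-41 mm high; at its end, 60 mm from the axis, an upright blue pin 14 mm across, bare 44-78 mm high, to rock it by (under 1 N; push or cage it, a pin clamped hard cannot turn). Starts slightly clockwise, stays where left. Firm: stops at 0.1 each side; loose: goes on to 0.5 on one side, either.
- stand_e: Gluing stand, loose, 0.8 kg (all look alike): round grey base 76 mm across, 22 mm high; on its axis an upright square aluminium post 22 x 22 mm, top at 96 mm, flats facing the stand's x and y, to lift it by. A swivel arm turns about the post (see swing); a yellow pointer sticks out of the base towards -x. Origin: centre of the underside, z up. A push of a few N at the arm's stop drags the base round.
- stand_e_pointer (a point): Tip of the yellow pointer: 46 mm from the stand's axis towards its -x, 10 mm above the underside.
- swing_e (a joint): Angle (rad) of the stand's swivel arm: 0 straight along the stand's +x, + anticlockwise from above. Arm 14 mm wide, 32-41 mm high; at its end, 60 mm from the axis, an upright blue pin 14 mm across, bare 44-78 mm high, to rock it by (under 1 N; push or cage it, a pin clamped hard cannot turn). Starts slightly clockwise, stays where left. Firm: stops at 0.1 each side; loose: goes on to 0.5 on one side, either.
- spot0 (a point): Centre of one of three white rings (spots, 82 mm across, 120 mm apart in a row) on the green gluing mat, which is 170 x 370 x 3 mm and fixed on the table; the point lies on the mat's upper face.
- mark0 (a point): Point on the red line outside the ring of spot0, 46 mm from the spot's centre, where the pointer's tip of a stand set true lies (seen from above). Each spot's line lies in its own direction.
- spot1 (a point): Centre of one of three white rings (spots, 82 mm across, 120 mm apart in a row) on the green gluing mat, which is 170 x 370 x 3 mm and fixed on the table; the point lies on the mat's upper face.
- mark1 (a point): Point on the red line outside the ring of spot1, 46 mm from the spot's centre, where the pointer's tip of a stand set true lies (seen from above). Each spot's line lies in its own direction.
- spot2 (a point): Centre of one of three white rings (spots, 82 mm across, 120 mm apart in a row) on the green gluing mat, which is 170 x 370 x 3 mm and fixed on the table; the point lies on the mat's upper face.
- mark2 (a point): Point on the red line outside the ring of spot2, 46 mm from the spot's centre, where the pointer's tip of a stand set true lies (seen from above). Each spot's line lies in its own direction.
- tray: Orange repair tray, open, fixed, outside 230 x 128 x 20 mm, walls and floor 4 mm. Origin: centre of the underside, long side along its x. Two stands fit side by side along x.
- glue_bottle: White glue bottle with orange nozzle, 38 mm across, 112 mm high, loose bystander. Origin: centre of the underside.
- vial_2: Sample vial with blue cap, 28 mm across, 52 mm high, loose bystander. Origin: centre of the underside.

How it is judged:
By the outcome, as a careful person would: the job done as asked, in the order asked, and still so for the second after the job is handed in, with the robot touching nothing.
Of stand_a, stand_b, stand_c, stand_d, stand_e only 4 to 5 are there at a start; the rules pass over those that are not, and their reading is None.
At some moment in a run one of stand_a, stand_b, stand_c, stand_d, stand_e may be knocked a few centimetres aside while the robot is not near it.
Once in a run the grip may slacken for a moment while it holds something.
It also fails if it takes over 210 s, if anything falls off the work surface, if the arm or the gripper's body presses on something with over 40 N, if the wrist force passes 120 N, or if a joint passes its speed limit or range.

ROBOT

A 6-joint arm with a two-finger parallel gripper is mounted at the origin on the work surface; the furniture and walls round the work are solid. World frame = base frame: x ahead of the robot, y to its left, z up, the work surface at z = 0. Lengths are in m, angles in rad, forces in N, time in s.
With the tool pointing down it reaches from about 0.3 to 0.875 m from the base axis. Payload 6.4 kg.
Tool frame: the origin (TCP) lies between the finger pads; the fingertips stand 8 mm ahead of it and the grasp point (between the pads) lies 11 mm behind it; z points along the fingers, x is the direction in which the jaws open and shut, and the axes are right-handed (so a half turn about z gives the same grasp; the last joint's range is limited). The gripper opens to 85 mm and grips with 20 to 120 N. Pads are 22 mm wide; open, the fingers measure 114 mm over their backs; the gripper's body (76 mm by 85 mm) begins 54 mm behind the grasp point. The pads swing forward as they close: fully open they stand 13 mm farther back than shut.
Start: joints at [-1.337, 0.181, 1.607, -0, 1.354, -0.206], TCP at [0.245, -0.52, 0.239] pointing down, gripper open.
Joint ranges: [-2.99, 2.99], [-0.89, 2.07], [0.3, 2.58], [-1.14, 4.28], [0, 2.63], [-3.12, 3.12]. Speed limits (rad/s): [2.57, 2.57, 3.01, 3.14, 3.14, 3.14].

INTERFACE

Orientations are given as a unit quaternion [w, x, y, z].
In Python, from bench import ctrl gives the robot as it stands.
- The arm moves only by the tool drive_tool, never from a script. Its argument "commands" is a list of rows, each an object of numbers: "gripper": the closure, from 0 (fully open) to 1 (shut); "dx", "dy", "dz": the shift along the tool's x, y, z in cm; "turn": the turn about the tool's z in degrees. A call has 1 to 20 rows; each row is the pose to reach, as a shift and turn from the pose commanded when the call began, along the tool's axes at that moment; what a row does not reach only later rows make up. A row lasts 1/8 s, in which the tool goes at most 62.5 mm and 10.7 degrees, less where a joint would pass 70% of its speed; a pose out of reach is approached as far as the arm can. A call with a gripper value outside its range is refused whole. The fingers move at their own pace and stop on an object; the grip force is fixed at half the most. Time passes only in rows, so rows that repeat a pose let the fingers close. It gives the time, the measured TCP pose, the force and the opening at its end, in the units of the state.
- ctrl.get_obs(): the state, without advancing time (a new reading comes with each control period).
- ctrl.camera(name): name is "scene" or "top" or "wrist"; returns a dict with "image" (480x640x3 uint8, red, green, blue), "mtx" (3x3 intrinsics, pixels), "R" (3x3) and "t" (3): a world point X has camera coordinates R X + t. Camera axes: x right, y down, z forward; pixel columns grow to the right and rows downward; lengths in m; the calibration is good to about 2 mm. A picture is of the moment at which its call begins. There is no depth.
- ctrl.hand_in(): hands the job in, once; it reports no verdict.
The state is a dict: "time_s": time; "q": joint angles; "dq": joint speeds; "joint_efforts": joint torques, N m; "eef_pos": TCP position; "eef_rot": TCP orientation; "wrist_force": force on the tool from outside, world axes, zero at the start; "torque": the same for the moment, N m; "opening": opening from 0.0 (shut) to 1.0 (fully open).
Only numpy, scipy, OpenCV 4.12 (cv2) and the standard library are available. Lean on these libraries where they do the work, as an engineer would, in place of code of your own. Each camera call takes 0.05 s, during which the arm holds its last target.

## Working session

There is one attempt and no reset: what is moved stays moved. The work goes in short steps, Python scripts to look and compute and a tool call to move; the robot and the scene stay as the last step left them, time stands still between calls to the robot, and variables do not carry over. Pictures are saved under pics/ and viewed, and the job is handed in when it is done.

Besides the shell and the picture viewer there is one more tool, called after "Call:" as name(argument=value, ...) on one line, values as JSON. drive_tool: Moves the arm, as the interface text tells. Its arguments: {"type":"object","properties":{"commands":{"type":"array","items":{"type":"object","properties":{"gripper":{"type":"number"},"dx":{"type":"number"},"dy":{"type":"number"},"dz":{"type":"number"},"turn":{"type":"number"}}}}},"required":["commands"]}

```bash
ls; mkdir -p pics
python3 - <<'E'
from bench import ctrl
import cv2
o=ctrl.get_obs(); print(o)
for n in ("scene","top","wrist"):
    c=ctrl.camera(n); cv2.imwrite(f"pics/{n}0.png",c["image"][:,:,::-1]); print(n,c["mtx"],c["R"],c["t"])
E
```

```text
pics
{'time_s': 0.0, 'q': array([-1.33730404e+00,  1.81580336e-01,  1.60799108e+00,  5.30962322e-05,
        1.35377770e+00, -2.06297257e-01]), 'dq': array([ 0.00016298, -0.00081523, -0.00198111,  0.00075024,  0.00097563,
       -0.00073112]), 'joint_efforts': array([ 1.89995022e-03, -4.44859922e+01, -3.51338875e+01,  5.12679537e-05,
        9.05408640e-03, -9.40145668e-06]), 'eef_pos': array([ 0.24471418, -0.51974852,  0.23837022]), 'eef_rot': array([-6.31077713e-04,  8.44315569e-01, -5.35845545e-01, -6.11311843e-04]), 'wrist_force': array([ 0.1408051 , -0.56424425,  0.14509859]), 'torque': array([-0.0047702 ,  0.01629704, -0.00397093]), 'opening': 0.9971736381376108}
scene [[471.56817753   0.         328.04835745]
 [  0.         471.56817753 242.01698307]
 [  0.           0.           1.        ]] [[-0.63168452 -0.77518092 -0.00831913]
 [-0.5009354   0.41634844 -0.75876063]
 [ 0.59164043 -0.47513    -0.65131643]] [0.29822131 0.28744892 0.7923942 ]
top [[597.38033349   0.         323.86587103]
 [  0.         597.38033349 242.12822174]
 [  0.           0.           1.        ]] [[ 0.01055644 -0.99993357 -0.0046269 ]
 [-0.99114058 -0.00985073 -0.1324512 ]
 [ 0.13239682  0.00598412 -0.99117873]] [0.00221385 0.47218155 1.2594839 ]
wrist [[354.00343907   0.         321.15528365]
 [  0.         354.00343907 235.56658755]
 [  0.           0.           1.        ]] [[ 0.42501469 -0.90518512 -0.00155019]
 [-0.86506937 -0.406682    0.29370858]
 [-0.26649107 -0.12348944 -0.95589375]] [-0.57430131 -0.03886519  0.38044251]
```

View pics/top0.png

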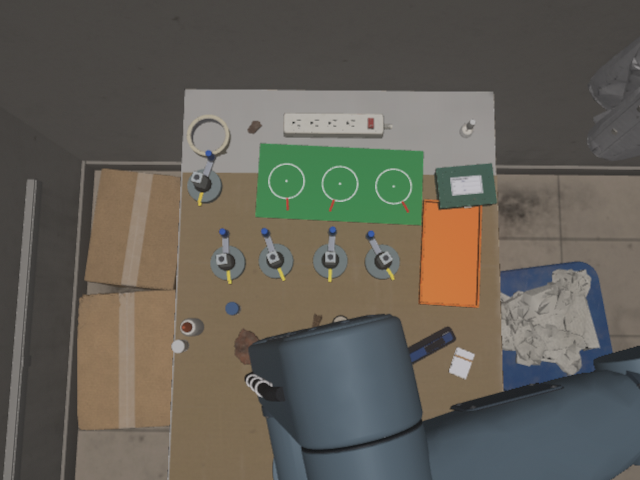

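View pics/scene0.png

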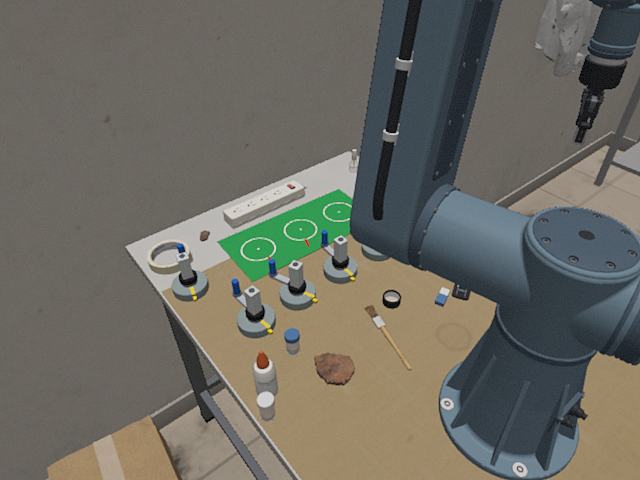

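View pics/wrist0.png

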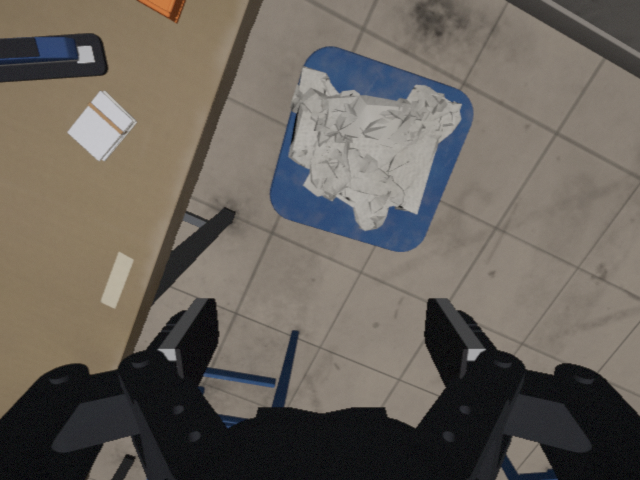

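```bash
cat > h.py <<'E'
import numpy as np, cv2, sys
from bench import ctrl
from scipy.spatial.transform import Rotation as Rn
def cam(n): return ctrl.camera(n)
def p2w(c,px,z):
    px=np.atleast_2d(px).astype(float)
    d=np.c_[(px[:,0]-c["mtx"][0,2])/c["mtx"][0,0],(px[:,1]-c["mtx"][1,2])/c["mtx"][1,1],np.ones(len(px))]@c["R"]
    C=-c["R"].T@c["t"]
    return C+d*((z-C[2])/d[:,2])[:,None]
def w2p(c,X):
    q=np.atleast_2d(X)@c["R"].T+c["t"]; p=q@c["mtx"].T; return p[:,:2]/p[:,2:]
def save(c,n,crop=None,s=1):
    im=c["image"][:,:,::-1]
    if crop: x0,y0,x1,y1=crop; im=im[y0:y1,x0:x1]
    cv2.imwrite(f"pics/{n}.png",cv2.resize(im,None,fx=s,fy=s,interpolation=cv2.INTER_CUBIC))
def blobs(c,lo,hi,amin=4):
    hsv=cv2.cvtColor(np.ascontiguousarray(c["image"]),cv2.COLOR_RGB2HSV)
    m=cv2.inRange(hsv,np.array(lo),np.array(hi))
    n,l,st,ce=cv2.connectedComponentsWithStats(m)
    return [(ce[i],st[i]) for i in range(1,n) if st[i][4]>=amin]
def state():
    o=ctrl.get_obs(); w,x,y,z=o["eef_rot"]; R=Rn.from_quat([x,y,z,w]).as_matrix()
    return o,R
def plan(pos,yaw):
    """dx dy dz (cm) turn(deg) to TCP pos with tool x at world yaw (mod pi, nearest)"""
    o,R=state(); d=R.T@(np.array(pos)-o["eef_pos"])*100
    cur=np.arctan2(R[1,0],R[0,0]); t=-(yaw-cur); t=(t+np.pi/2)%np.pi-np.pi/2
    print("dx %.2f dy %.2f dz %.2f turn %.1f"%(*d,np.degrees(t)),"| alt",round(np.degrees(t)-180*np.sign(t),1),"q6 %.2f"%o["q"][5],"yaw %.1f"%np.degrees(cur),"pos",o["eef_pos"].round(4),"t",o["time_s"])
E
python3 - <<'E'
from h import *
c=cam("top")
print("cam",-c["R"].T@c["t"])
for nm,lo,hi,z in (("yellow",(20,120,120),(35,255,255),.010),("blue",(105,120,60),(130,255,255),.078),("red",(0,150,100),(6,255,255),.003)):
    for ce,st in blobs(c,lo,hi): print(nm,ce.round(1),st,p2w(c,ce,z)[0].round(4))
save(c,"top1",(180,130,430,300),3)
E
```

```text
cam [ 3.01223256e-01 -6.71867845e-04  1.31092491e+00]
yellow [199.9 198.9] [198 192   5  14  42] [0.5691 0.2835 0.01  ]
yellow [281.1 274.3] [278 268   7  13  41] [0.4032 0.0996 0.01  ]
yellow [329.5 276.2] [328 269   4  14  36] [ 0.4001 -0.0058  0.01  ]
yellow [390.5 274.1] [387 268   8  12  38] [ 0.406  -0.1388  0.01  ]
yellow [228.6 277.3] [227 270   5  14  44] [0.3954 0.2142 0.01  ]
blue [208.4 153.2] [206 151   6   6  26] [0.6543 0.2543 0.078 ]
blue [332.4 229.5] [330 227   6   6  31] [ 0.4926 -0.0108  0.078 ]
blue [222.2 231.4] [220 229   6   6  30] [0.4865 0.2193 0.078 ]
blue [264.3 231.1] [262 228   6   7  31] [0.4879 0.1314 0.078 ]
blue [370.5 233.5] [368 231   6   6  32] [ 0.485  -0.0903  0.078 ]
blue [576. 266.] [566 263  20   7  87] [ 0.4214 -0.5149  0.078 ]
blue [564.  265.6] [563 265   3   3   5] [ 0.4219 -0.4902  0.078 ]
blue [592.2 277.4] [592 276   2   4   5] [ 0.398  -0.5472  0.078 ]
blue [597.8 309.6] [589 280  19  51 414] [ 0.3321 -0.5555  0.078 ]
blue [595.5 353.6] [578 334  34  39 392] [ 0.2435 -0.5463  0.078 ]
blue [415.7 354.9] [411 350  11  11  50] [ 0.2369 -0.182   0.078 ]
blue [503.6 358.8] [503 356   3   7  13] [ 0.2311 -0.36    0.078 ]
blue [528.4 374. ] [503 363  60  25 899] [ 0.2013 -0.4091  0.078 ]
red [287. 204.] [287 199   1  11  11] [0.5608 0.0903 0.003 ]
red [331.4 204.9] [330 200   4  11  14] [ 0.5597 -0.0087  0.003 ]
red [404.8 206.1] [402 202   6  10  16] [ 0.5586 -0.1721  0.003 ]
```

View pics/top1.png

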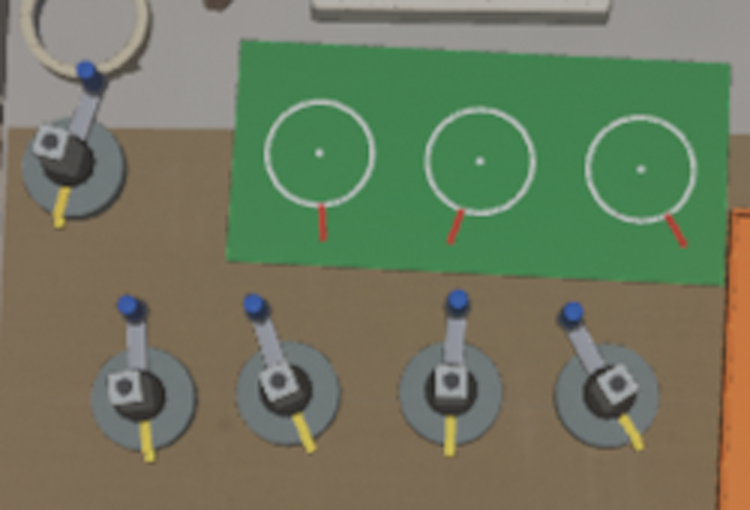

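```bash
cat >> h.py <<'E'
def disc(c,g,z=0.022,r=0.038):
    """base centre by maximising gradient along projected circle at height z (and underside), start guess world xy g"""
    im=cv2.GaussianBlur(np.ascontiguousarray(c["image"]),(0,0),1).astype(np.float32)
    a=np.linspace(0,2*np.pi,120,endpoint=False)
    def samp(x,y,rr,zz):
        P=w2p(c,np.c_[x+rr*np.cos(a),y+rr*np.sin(a),np.full(len(a),zz)]).astype(np.float32)
        return cv2.remap(im,P[:,:1],P[:,1:],cv2.INTER_LINEAR)[:,0,:]
    def f(p):
        i=samp(p[0],p[1],r-.004,z);o=samp(p[0],p[1],r+.004,z)
        return -np.mean(np.minimum(np.abs(i-o).sum(1),60))
    best=None
    for s in (.004,.001,.0005):
        b=best if best is not None else np.array(g[:2]); n=6
        cand=[b+s*np.array([i,j]) for i in range(-n,n+1) for j in range(-n,n+1)]
        best=min(cand,key=f)
    return best,f(best)
E
python3 - <<'E'
from h import *
c=cam("top")
Y=[[.5691,.2835],[.4032,.0996],[.4001,-.0058],[.406,-.1388],[.3954,.2142]]
B=[[.6543,.2543],[.4879,.1314],[.4926,-.0108],[.485,-.0903],[.4865,.2193]]
for y,b in zip(Y,B):
    y=np.array(y);b=np.array(b)
    g=y+(b-y)*.34
    d,s=disc(c,g); yaw=np.arctan2(*(d-y)[::-1]); pa=np.arctan2(*(b-d)[::-1])
    print(d.round(4),round(s,1),"yaw(+x) %.1f"%np.degrees(yaw),"arm %.1f"%np.degrees(pa),"swing %.3f"%(pa-yaw),"ry %.4f rp %.4f"%(np.hypot(*(y-d)),np.hypot(*(b-d))))
# rings
hsv=cv2.cvtColor(np.ascontiguousarray(c["image"]),cv2.COLOR_RGB2HSV)
w=cv2.inRange(hsv,np.array((0,0,150)),np.array((180,90,255)));w[:150]=0;w[215:]=0;w[:,:262]=0;w[:,418:]=0
ys,xs=np.nonzero(w);P=p2w(c,np.c_[xs,ys],.003)
for gx in (286.5,340,393.5):
    k=np.abs(xs-gx)<25;Q=P[k][:,:2];ctr=Q.mean(0);rr=np.hypot(*(Q-ctr).T)
    Q=Q[rr>.025];A=np.c_[2*Q,np.ones(len(Q))];s=np.linalg.lstsq(A,(Q**2).sum(1),rcond=None)[0];print("ring",s[:2].round(4),np.sqrt(s[2]+s[0]**2+s[1]**2).round(4))
# red soft
r=c["image"].astype(int)
m=(r[:,:,0]-r[:,:,1]>40)&(r[:,:,0]-r[:,:,2]>40);m[:190]=0;m[222:]=0;m[:,:262]=0;m[:,418:]=0
ys,xs=np.nonzero(m);
for gx in (287,332,405):
    k=np.abs(xs-gx)<8;wt=(r[ys[k],xs[k],0]-r[ys[k],xs[k],1]).astype(float);Q=p2w(c,np.c_[xs[k],ys[k]],.003)[:,:2]
    m0=(Q*wt[:,None]).sum(0)/wt.sum();v=np.linalg.svd((Q-m0)*np.sqrt(wt)[:,None])[2][0];print("red",m0.round(4),v.round(3),k.sum())
# tray
m=cv2.inRange(hsv,np.array((5,180,120)),np.array((18,255,255)));n,l,st,ce=cv2.connectedComponentsWithStats(m)
i=1+np.argmax(st[1:,4]);ys,xs=np.nonzero(l==i);bx=cv2.boxPoints(cv2.minAreaRect(np.c_[xs,ys].astype(np.float32)));print(bx,p2w(c,bx,.02).round(4))
for n,px,z in(("vial",(232,309),.052),("bottle",(188,327),.112),("whitecap",(178,346),.05)): print(n,p2w(c,px,z)[0].round(3))
E
```

```text
[0.5991 0.2736] -47.8 yaw(+x) -18.3 arm -19.2 swing -0.016 ry 0.0316 rp 0.0585
[0.433  0.1119] -46.8 yaw(+x) 22.4 arm 19.5 swing -0.051 ry 0.0322 rp 0.0583
[ 0.434 -0.006] -46.2 yaw(+x) -0.3 arm -4.7 swing -0.076 ry 0.0340 rp 0.0587
[ 0.4334 -0.1193] -46.1 yaw(+x) 35.5 arm 29.3 swing -0.107 ry 0.0336 rp 0.0592
[0.4279 0.2169] -47.4 yaw(+x) 4.8 arm 2.3 swing -0.044 ry 0.0326 rp 0.0587
ring [0.6143 0.0933] 0.0394
ring [ 0.6093 -0.0264] 0.0394
ring [ 0.6045 -0.1463] 0.0394
red [0.562  0.0906] [-0.995 -0.096] 25
red [ 0.5599 -0.0088] [-0.943  0.333] 23
red [ 0.5581 -0.1721] [-0.87  -0.492] 25
[[479. 267.]
 [479. 267.]
 [479. 264.]
 [479. 264.]] [[ 0.4227 -0.3294  0.02  ]
 [ 0.4227 -0.3294  0.02  ]
 [ 0.4292 -0.3295  0.02  ]
 [ 0.4292 -0.3295  0.02  ]]
vial [0.326 0.198 0.052]
bottle [0.288 0.275 0.112]
whitecap [0.248 0.309 0.05 ]
```

Run:
```python
from h import *
plan((.485,-.0903,.13),np.radians(125.5))
c=cam("top")
print(p2w(c,[(425,202),(480,208),(478,306),(421,304)],.02).round(3))
```

```text
dx -28.65 dy -40.03 dz 10.92 turn -10.3 | alt 169.7 q6 -0.21 yaw -64.8 pos [ 0.2447 -0.52    0.2389] t 0.25
[[ 0.565 -0.214  0.02 ]
 [ 0.553 -0.335  0.02 ]
 [ 0.339 -0.325  0.02 ]
 [ 0.342 -0.203  0.02 ]]
```

Call:
drive_tool(commands=[{"dx": -28.6,"dy": -40.0,"dz": 10.9,"turn": -10.3,"gripper": 0.7},{"dx": -28.6,"dy": -40.0,"dz": 10.9,"turn": -10.3,"gripper": 0.7},{"dx": -28.6,"dy": -40.0,"dz": 10.9,"turn": -10.3,"gripper": 0.7},{"dx": -28.6,"dy": -40.0,"dz": 10.9,"turn": -10.3,"gripper": 0.7},{"dx": -28.6,"dy": -40.0,"dz": 10.9,"turn": -10.3,"gripper": 0.7},{"dx": -28.6,"dy": -40.0,"dz": 10.9,"turn": -10.3,"gripper": 0.7},{"dx": -28.6,"dy": -40.0,"dz": 10.9,"turn": -10.3,"gripper": 0.7},{"dx": -28.6,"dy": -40.0,"dz": 10.9,"turn": -10.3,"gripper": 0.7},{"dx": -28.6,"dy": -40.0,"dz": 10.9,"turn": -10.3,"gripper": 0.7},{"dx": -28.6,"dy": -40.0,"dz": 10.9,"turn": -10.3,"gripper": 0.7},{"dx": -28.6,"dy": -40.0,"dz": 10.9,"turn": -10.3,"gripper": 0.7},{"dx": -28.6,"dy": -40.0,"dz": 10.9,"turn": -10.3,"gripper": 0.7}])

```text
time_s: 1.8
eef_pos: [0.4848, -0.0926, 0.1307]
eef_rot: [0.0, 0.888, -0.459, 0.0]
wrist_force: [-0.6, -0.2, 0.3]
opening: 0.301
```

Run:
```python
from h import *
plan((.485,-.0903,.062),np.radians(125.5))
c=cam("wrist");save(c,"w1");o,R=state();print(o["opening"],o["wrist_force"],o["eef_rot"])
print("cam in tool", R.T@(-c["R"].T@c["t"]-o["eef_pos"]))
print(w2p(c,[[.485,-.0903,.078],[.4334,-.1193,.096]]))
```

```text
dx -0.18 dy -0.15 dz 6.87 turn -0.1 | alt 179.9 q6 0.52 yaw -54.6 pos [ 0.4848 -0.0926  0.1307] t 1.8
0.30011233589856506 [ 0.33911268  0.36509871 -0.51921862] [ 3.73823880e-05  8.88508000e-01 -4.58861007e-01  3.29514182e-04]
cam in tool [ 0.00018283 -0.0739371  -0.13574687]
[[317.95459663 260.1666146 ]
 [307.13562506 368.32326544]]
```

View pics/w1.png

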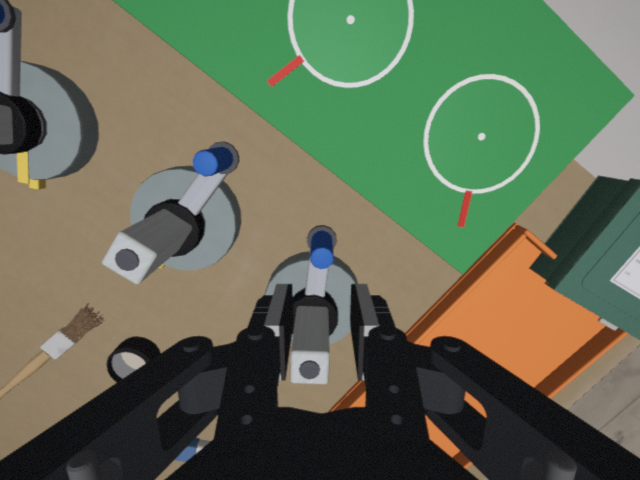

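Call:
drive_tool(commands=[{"dx": -0.1,"dy": -0.2,"dz": 3.5,"gripper": 0.7},{"dx": -0.1,"dy": -0.2,"dz": 6.9,"gripper": 0.7},{"dx": -0.1,"dy": -0.2,"dz": 6.9,"gripper": 0.7}])

```text
invalid input at $.commands[0]: expected keys gripper, dx, dy, dz, turn
```

Run:
```python
from h import *
plan((.485,-.0903,.062),np.radians(125.5))
c=cam("wrist");save(c,"w2");o,R=state();print(o["opening"],o["wrist_force"])
```

```text
dx -0.17 dy -0.14 dz 6.86 turn -0.1 | alt 179.9 q6 0.52 yaw -54.6 pos [ 0.4849 -0.0925  0.1306] t 1.85
0.297491733576863 [0.42981212 0.36162272 0.0423626 ]
```

View pics/w2.png

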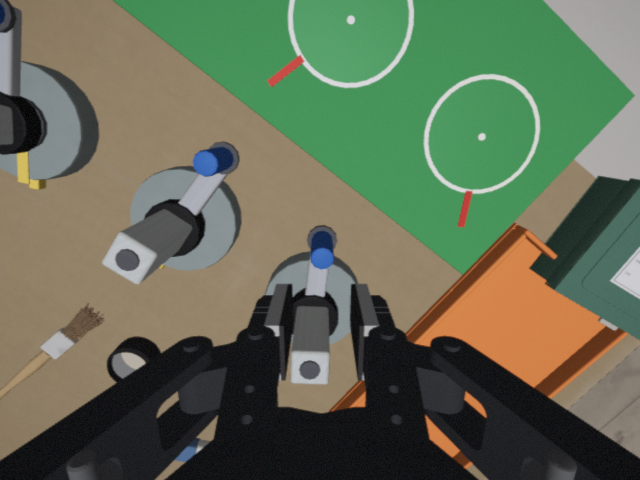

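Call:
drive_tool(commands=[{"dx": -0.1,"dy": -0.2,"dz": 3.5,"turn": 0,"gripper": 0.7},{"dx": -0.1,"dy": -0.2,"dz": 6.9,"turn": 0,"gripper": 0.7},{"dx": -0.1,"dy": -0.2,"dz": 6.9,"turn": 0,"gripper": 0.7},{"dx": -0.6,"dy": -0.2,"dz": 6.9,"turn": 0,"gripper": 0.7},{"dx": -1.2,"dy": -0.2,"dz": 6.9,"turn": 0,"gripper": 0.7},{"dx": -1.7,"dy": -0.2,"dz": 6.9,"turn": 0,"gripper": 0.7},{"dx": -2.2,"dy": -0.2,"dz": 6.9,"turn": 0,"gripper": 0.7},{"dx": -2.2,"dy": -0.2,"dz": 6.9,"turn": 0,"gripper": 0.7}])

```text
time_s: 2.9
eef_pos: [0.4739, -0.0719, 0.0617]
eef_rot: [-0.0, 0.889, -0.458, 0.0]
wrist_force: [1.0, -0.9, 0.9]
opening: 0.301
```

```bash
cat >> h.py <<'E'
def wl(n):
    c=cam("wrist");save(c,n);o,R=state();print("op %.3f"%o["opening"],"F tool",(R.T@o["wrist_force"]).round(2),"pos",o["eef_pos"].round(4),"t",o["time_s"]);return c
E
python3 - <<'E'
from h import *
wl("w3")
E
```

```text
op 0.302 F tool [ 0.98 -0.19 -0.56] pos [ 0.4738 -0.0719  0.0615] t 2.95
```

View pics/w3.png

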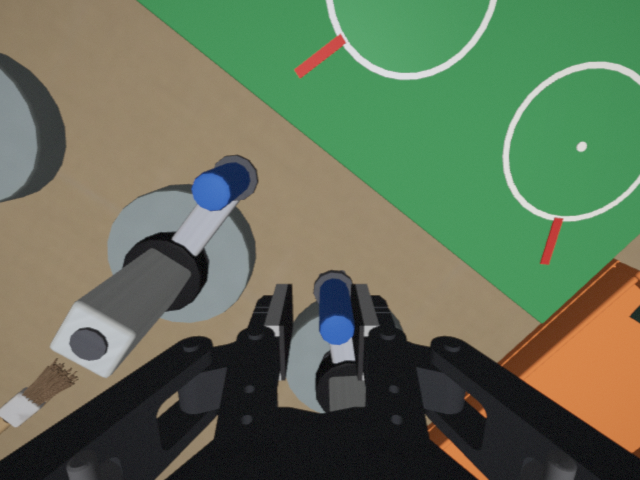

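Call:
drive_tool(commands=[{"dx": -0.8,"dy": 0,"dz": 0,"turn": 0,"gripper": 0.7},{"dx": -0.3,"dy": 0,"dz": -4,"turn": 0,"gripper": 0.7},{"dx": -0.3,"dy": -1,"dz": -9,"turn": 0,"gripper": 0.7},{"dx": -0.3,"dy": -1,"dz": -9,"turn": 0,"gripper": 0.7}])

```text
time_s: 3.45
eef_pos: [0.4828, -0.0642, 0.155]
eef_rot: [-0.001, 0.889, -0.458, 0.003]
wrist_force: [-0.1, -0.3, -0.1]
opening: 0.301
```

Run:
```python
from h import *
wl("w4"); c=cam("top");save(c,"t4",(180,130,500,330),2.5)
```

```text
op 0.300 F tool [0.3  0.79 0.39] pos [ 0.481  -0.0637  0.1527] t 3.5
```

View pics/w4.png

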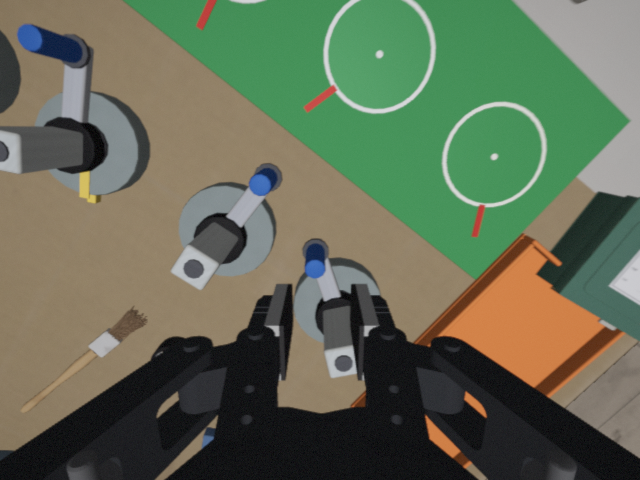

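View pics/t4.png

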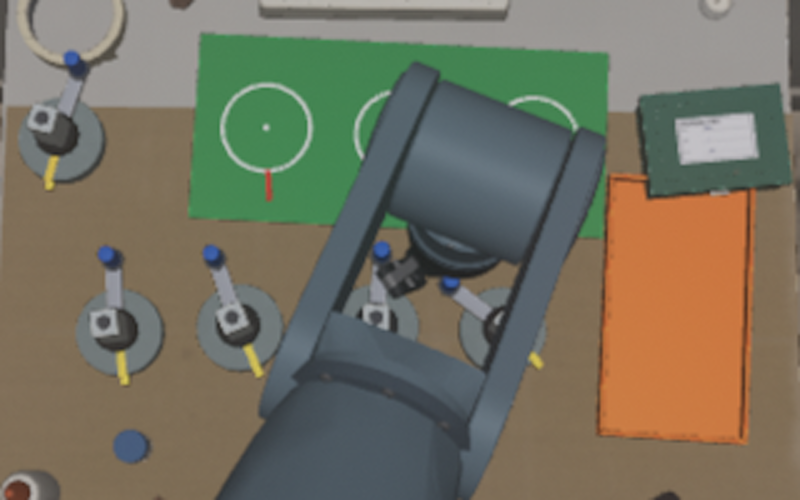

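Run:
```python
from h import *
c=cam("top")
d=np.array([.4334,-.1193])
for ce,st in blobs(c,(105,120,60),(130,255,255)):
    if abs(ce[0]-360)<8: b=p2w(c,ce,.078)[0][:2];print(ce,b,"arm",np.degrees(np.arctan2(*(b-d)[::-1])))
for ce,st in blobs(c,(20,120,120),(35,255,255),3):
    if abs(ce[0]-395)<12: y=p2w(c,ce,.01)[0][:2];print(ce,st,y,"yaw",np.degrees(np.arctan2(*(d-y)[::-1])))
print(disc(c,d))
w=cam("wrist")
save(w,"w5",(280,220,400,400),4)
```

```text
[359.34782609 242.95652174] [ 0.46490613 -0.06709204] arm 58.89012625386502
[394.1 274. ] [392 271   5   7  20] [ 0.40641076 -0.14668732] yaw 45.41943602326832
(array([ 0.4499, -0.1173]), np.float32(-37.1437))
```

View pics/w5.png

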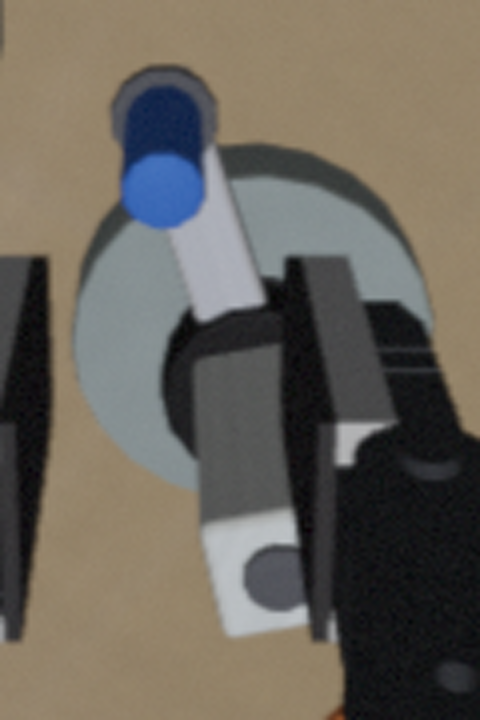

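```bash
cat >> h.py <<'E'
def px(c,crop,s,pts,z):
    return p2w(c,np.array([[crop[0]+x/s,crop[1]+y/s] for x,y in pts]),z)[:,:2]
def ang(a,b): return np.degrees(np.arctan2(b[1]-a[1],b[0]-a[0]))
E
python3 - <<'E'
from h import *
w=cam("wrist"); cr=(280,220)
p=px(w,cr,4,[(274,578)],.096)[0]
pin=px(w,cr,4,[(163,190)],.078)[0]
sq=px(w,cr,4,[(205,525),(230,635),(205,525),(298,508)],.096)
print("post",p,"pin",pin,np.hypot(*(pin-p)),"arm",ang(p,pin),"yaw L",ang(sq[1],sq[0]),"top edge",ang(sq[2],sq[3])+90)
print(disc(w,p))
c=cam("top")
y=p2w(c,[(396,275)],.01)[0][:2];print(y,"yaw ptr tip",ang(y,p))
cc=px(c,(180,130),2.5,[(451,283)],.078)[0];print(ang(p,cc))
E
```

```text
post [ 0.43215366 -0.11744045] pin [ 0.46959081 -0.06923011] 0.06103913641261153 arm 52.169316511113294 yaw L 46.96544816997264 top edge 47.60819535764162
(array([ 0.43315366, -0.11694045]), np.float32(-55.54012))
[ 0.40426906 -0.15081565] yaw ptr tip 50.121619079346864
56.18017679770679
```

```bash
cat >> h.py <<'E'
def sweep(ctr,yaw,s_now,s_to,toolyaw=None,slack=.0057,zl=.062,zh=.15,now=None):
    """rows: above pin, down, push pin from s_now to s_to, centre, up. deltas from current pose"""
    o,R=state(); yr=np.radians(yaw); ty=yr+np.pi/2 if toolyaw is None else np.radians(toolyaw)
    ctr=np.array(ctr); sg=np.sign(s_to-s_now)
    def P(s,off): 
        a=yr+s; return ctr+.06*np.array([np.cos(a),np.sin(a)])+off*np.array([-np.sin(a),np.cos(a)])
    cur=np.arctan2(R[1,0],R[0,0]); t=-(ty-cur); t=np.degrees((t+np.pi/2)%np.pi-np.pi/2)
    def row(lbl,xy,z):
        d=R.T@(np.array([*xy,z])-o["eef_pos"])*100; print(lbl,"dx %.1f dy %.1f dz %.1f turn %.1f"%(*d,t))
    row("above",P(s_now,0),zh-.02);row("down",P(s_now,0),zl)
    for k in np.linspace(0,1,5)[1:]: row("push %.2f"%(s_now+(s_to-s_now)*k),P(s_now+(s_to-s_now)*k,sg*slack),zl)
    row("free",P(s_to,0),zl);row("up",P(s_to,0),zh)
    print("q6",o["q"][5].round(2),"t",o["time_s"])
E
python3 - <<'E'
from h import *
sweep((.432,-.1172),47,.09,-.2)
E
```

```text
above dx -0.1 dy 1.2 dz 2.0 turn -11.5
down dx -0.0 dy 1.2 dz 8.8 turn -11.5
push 0.02 dx 0.9 dy 1.0 dz 8.8 turn -11.5
push -0.06 dx 1.4 dy 0.9 dz 8.8 turn -11.5
push -0.13 dx 1.8 dy 0.9 dz 8.8 turn -11.5
push -0.20 dx 2.2 dy 0.9 dz 8.8 turn -11.5
free dx 1.7 dy 0.9 dz 8.8 turn -11.5
up dx 1.6 dy 0.9 dz -0.0 turn -11.5
q6 0.57 t 3.75
```

Call:
drive_tool(commands=[{"dx": 0,"dy": 1.2,"dz": 2.0,"turn": -10,"gripper": 0.7},{"dx": 0,"dy": 1.2,"dz": 4.0,"turn": -11.5,"gripper": 0.7},{"dx": 0,"dy": 1.2,"dz": 8.8,"turn": -11.5,"gripper": 0.7},{"dx": 0,"dy": 1.2,"dz": 8.8,"turn": -11.5,"gripper": 0.7},{"dx": 0.9,"dy": 1.0,"dz": 8.8,"turn": -11.5,"gripper": 0.7},{"dx": 1.4,"dy": 0.9,"dz": 8.8,"turn": -11.5,"gripper": 0.7},{"dx": 1.8,"dy": 0.9,"dz": 8.8,"turn": -11.5,"gripper": 0.7},{"dx": 2.2,"dy": 0.9,"dz": 8.8,"turn": -11.5,"gripper": 0.7},{"dx": 2.2,"dy": 0.9,"dz": 8.8,"turn": -11.5,"gripper": 0.7},{"dx": 1.7,"dy": 0.9,"dz": 8.8,"turn": -11.5,"gripper": 0.7},{"dx": 1.7,"dy": 0.0,"dz": 3,"turn": -11.5,"gripper": 0.7},{"dx": 1.7,"dy": -0.5,"dz": -1,"turn": -11.5,"gripper": 0.7},{"dx": 1.7,"dy": -0.5,"dz": -1,"turn": -11.5,"gripper": 0.7}])

```text
time_s: 5.38
eef_pos: [0.4966, -0.0752, 0.165]
eef_rot: [0.0, 0.931, -0.366, 0.004]
wrist_force: [0.1, 0.4, 0.0]
opening: 0.298
```

Run:
```python
from h import *
c=wl("w6"); save(c,"w6c",(270,220,420,400),4)
```

```text
op 0.301 F tool [-0.09 -0.39 -0.65] pos [ 0.495  -0.0748  0.1627] t 5.425
```

View pics/w6c.png

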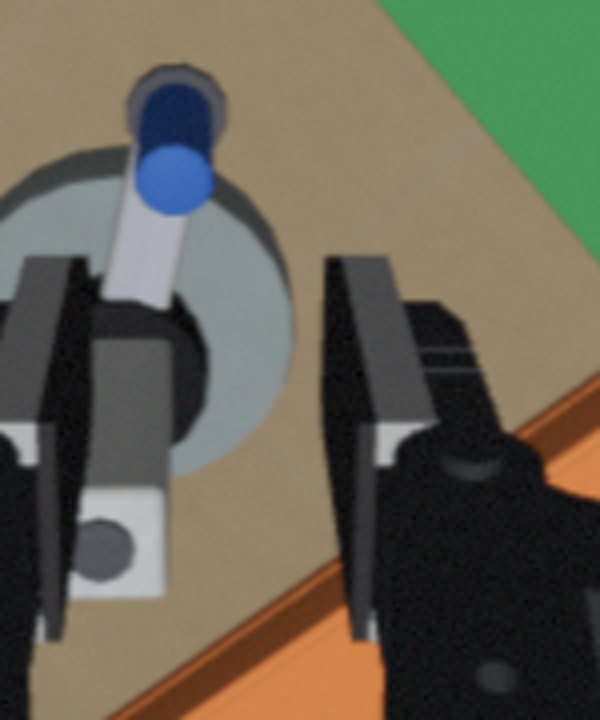

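```bash
cat >> h.py <<'E'
def swing(w,cr,s,hole,pin,e0,e1,add=0):
    p=px(w,cr,s,[hole],.096)[0];q=px(w,cr,s,[pin],.078)[0];e=px(w,cr,s,[e0,e1],.096)
    y=ang(e[1],e[0])+add;a=ang(p,q);print("post",p.round(4),"pin",q.round(4),"r %.4f"%np.hypot(*(p-q)),"arm %.1f yaw %.1f swing %.3f rad"%(a,y,np.radians(a-y)))
    return p,y,np.radians(a-y)
E
python3 - <<'E'
from h import *
c=cam("wrist");
swing(c,(270,220),4,(100,550),(174,180),(162,487),(165,597))
E
```

```text
post [ 0.4321 -0.1165] pin [ 0.4816 -0.0817] r 0.0605 arm 35.1 yaw 47.8 swing -0.222 rad
```

```bash
cat >> h.py <<'E'
def sweeps(ctr,yaw,seq,toolyaw=None,slack=.0057,zl=.062,zh=.15,step=.12,grasp=True,pushend=True):
    o,R=state(); yr=np.radians(yaw); ty=yr+np.pi/2 if toolyaw is None else np.radians(toolyaw)
    ctr=np.array(ctr); tv=np.array([np.cos(ty),np.sin(ty)])
    if tv@[-np.sin(yr),np.cos(yr)]<0: tv=-tv
    P=lambda s,off: ctr+.06*np.array([np.cos(yr+s),np.sin(yr+s)])+off*tv
    cur=np.arctan2(R[1,0],R[0,0]); t=-(ty-cur); t=np.degrees((t+np.pi/2)%np.pi-np.pi/2)
    def row(lbl,xy,z):
        d=R.T@(np.array([*xy,z])-o["eef_pos"])*100; print(lbl,"dx %.1f dy %.1f dz %.1f turn %.1f"%(*d,t))
    row("above",P(seq[0],0),zh-.02);row("down",P(seq[0],0),zl)
    for a,b in zip(seq,seq[1:]):
        n=int(np.ceil(abs(b-a)/step));sg=np.sign(b-a)
        for k in range(1,n+1): s=a+(b-a)*k/n; row("push %.2f"%s,P(s,sg*slack),zl)
    row("free",P(seq[-1],0),zl);row("up",P(seq[-1],0),zh)
    if grasp: row("abovepost",ctr,.14);row("post",ctr,.068)
    print("q6",o["q"][5].round(2),"cmdyaw",np.degrees(cur).round(1),"t",o["time_s"])
E
python3 - <<'E'
from h import *
sweeps((.432,-.1167),47.6,[-.22,-.54,.13])
E
```

```text
above dx -0.4 dy 1.4 dz 3.1 turn -0.6
down dx -0.4 dy 1.4 dz 9.9 turn -0.6
push -0.33 dx 0.8 dy 1.6 dz 9.9 turn -0.6
push -0.43 dx 1.4 dy 1.8 dz 9.9 turn -0.6
push -0.54 dx 2.0 dy 2.1 dz 9.9 turn -0.6
push -0.43 dx 0.2 dy 1.8 dz 9.9 turn -0.6
push -0.32 dx -0.4 dy 1.6 dz 9.9 turn -0.6
push -0.21 dx -1.1 dy 1.4 dz 9.9 turn -0.6
push -0.09 dx -1.7 dy 1.3 dz 9.9 turn -0.6
push 0.02 dx -2.4 dy 1.3 dz 9.9 turn -0.6
push 0.13 dx -3.1 dy 1.4 dz 9.9 turn -0.6
free dx -2.5 dy 1.4 dz 9.9 turn -0.6
up dx -2.5 dy 1.4 dz 1.1 turn -0.6
abovepost dx -1.6 dy 7.3 dz 2.1 turn -0.6
post dx -1.6 dy 7.3 dz 9.3 turn -0.6
q6 0.36 cmdyaw -43.0 t 5.475
```

Call:
drive_tool(commands=[{"dx": -0.4,"dy": 1.4,"dz": 4.0,"turn": -0.6,"gripper": 0.7},{"dx": -0.4,"dy": 1.4,"dz": 9.9,"turn": -0.6,"gripper": 0.7},{"dx": -0.4,"dy": 1.4,"dz": 9.9,"turn": -0.6,"gripper": 0.7},{"dx": 0.8,"dy": 1.6,"dz": 9.9,"turn": -0.6,"gripper": 0.7},{"dx": 1.4,"dy": 1.8,"dz": 9.9,"turn": -0.6,"gripper": 0.7},{"dx": 2.0,"dy": 2.1,"dz": 9.9,"turn": -0.6,"gripper": 0.7},{"dx": 2.0,"dy": 2.1,"dz": 9.9,"turn": -0.6,"gripper": 0.7},{"dx": 0.2,"dy": 1.8,"dz": 9.9,"turn": -0.6,"gripper": 0.7},{"dx": -0.4,"dy": 1.6,"dz": 9.9,"turn": -0.6,"gripper": 0.7},{"dx": -1.1,"dy": 1.4,"dz": 9.9,"turn": -0.6,"gripper": 0.7},{"dx": -1.7,"dy": 1.3,"dz": 9.9,"turn": -0.6,"gripper": 0.7},{"dx": -2.4,"dy": 1.3,"dz": 9.9,"turn": -0.6,"gripper": 0.7},{"dx": -3.1,"dy": 1.4,"dz": 9.9,"turn": -0.6,"gripper": 0.7},{"dx": -3.1,"dy": 1.4,"dz": 9.9,"turn": -0.6,"gripper": 0.7},{"dx": -2.5,"dy": 1.4,"dz": 9.9,"turn": -0.6,"gripper": 0.7},{"dx": -2.5,"dy": 1.4,"dz": 5,"turn": -0.6,"gripper": 0.7},{"dx": -1.6,"dy": 4,"dz": 1.1,"turn": -0.6,"gripper": 0.5},{"dx": -1.6,"dy": 7.3,"dz": 1.1,"turn": -0.6,"gripper": 0.5},{"dx": -1.6,"dy": 7.3,"dz": 1.1,"turn": -0.6,"gripper": 0.5}])

```text
time_s: 7.85
eef_pos: [0.4323, -0.1188, 0.1508]
eef_rot: [0.0, 0.932, -0.363, 0.0]
wrist_force: [1.1, 0.4, 0.7]
opening: 0.496
```

Run:
```python
from h import *
c=wl("w7"); plan((.432,-.1167,.068),np.radians(138))
```

```text
op 0.497 F tool [-0.14 -0.86  0.47] pos [ 0.4326 -0.118   0.1504] t 7.9
dx -0.13 dy -0.05 dz 8.24 turn -0.5 | alt 179.5 q6 0.21 yaw -42.5 pos [ 0.4326 -0.118   0.1504] t 7.9
```

View pics/w7.png

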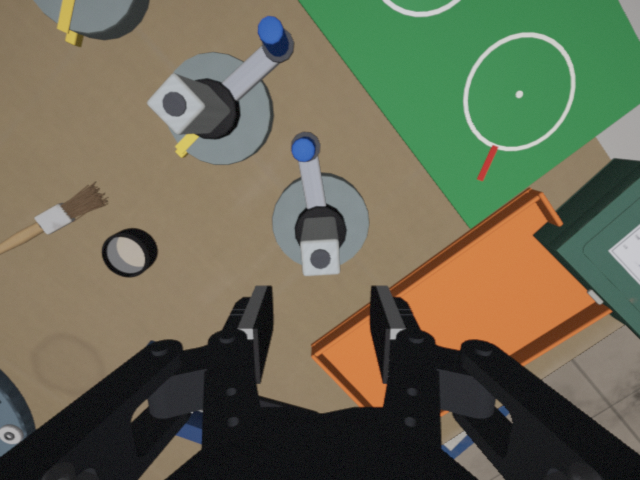

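Run:
```python
from h import *
c=cam("wrist"); save(c,"w7c",(270,120,390,290),4)
p,y,s=swing(c,(0,0),1,(320.5,258.5),(303.5,149),(301,242),(303,276))
plan((*p,.068),np.radians(y+90))
```

```text
post [ 0.4334 -0.1163] pin [ 0.4669 -0.0655] r 0.0608 arm 56.6 yaw 49.7 swing 0.121 rad
dx -0.03 dy -0.13 dz 8.22 turn -2.1 | alt 177.9 q6 0.21 yaw -42.5 pos [ 0.4328 -0.1175  0.1502] t 7.95
```

View pics/w7c.png

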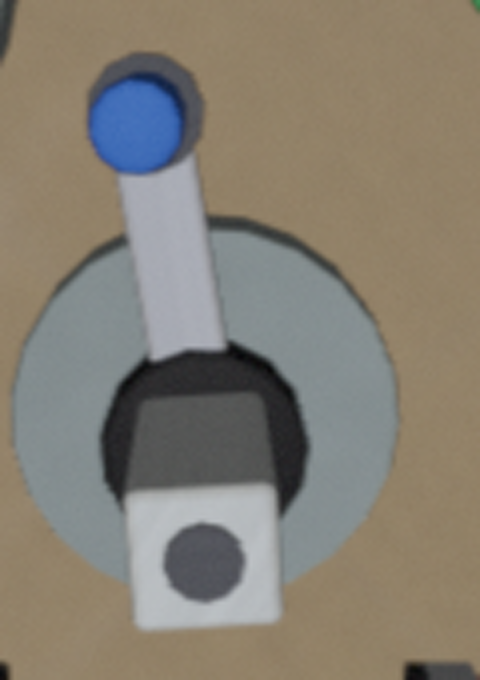

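Call:
drive_tool(commands=[{"dx": 0,"dy": -0.1,"dz": 4,"turn": -2.1,"gripper": 0.5},{"dx": 0,"dy": -0.1,"dz": 8.2,"turn": -2.1,"gripper": 0.5},{"dx": 0,"dy": -0.1,"dz": 8.2,"turn": -2.1,"gripper": 0.6},{"dx": 0,"dy": -0.1,"dz": 8.2,"turn": -2.1,"gripper": 1},{"dx": 0,"dy": -0.1,"dz": 8.2,"turn": -2.1,"gripper": 1},{"dx": 0,"dy": -0.1,"dz": 8.2,"turn": -2.1,"gripper": 1},{"dx": 0,"dy": -0.1,"dz": 6.5,"turn": -2.1,"gripper": 1},{"dx": 0,"dy": -0.1,"dz": 4.7,"turn": -2.1,"gripper": 1},{"dx": 0,"dy": -0.1,"dz": 4.7,"turn": -2.1,"gripper": 1}])

```text
time_s: 9.07
eef_pos: [0.4345, -0.1172, 0.1048]
eef_rot: [0.0, 0.939, -0.344, 0.002]
wrist_force: [0.4, -0.5, -7.5]
opening: 0.249
```

Run:
```python
from h import *
c=wl("w8"); plan((.395,-.266,.104),np.radians(170));plan((.395,-.266,.0725),np.radians(170))
```

```text
op 0.253 F tool [ 0.2  -0.06  9.09] pos [ 0.4337 -0.1168  0.1038] t 9.125
dx 6.70 dy 13.89 dz -0.01 turn -30.3 | alt 149.7 q6 0.18 yaw -40.3 pos [ 0.4337 -0.1168  0.1038] t 9.125
dx 6.69 dy 13.89 dz 3.14 turn -30.3 | alt 149.7 q6 0.18 yaw -40.3 pos [ 0.4337 -0.1168  0.1038] t 9.125
```

View pics/w8.png

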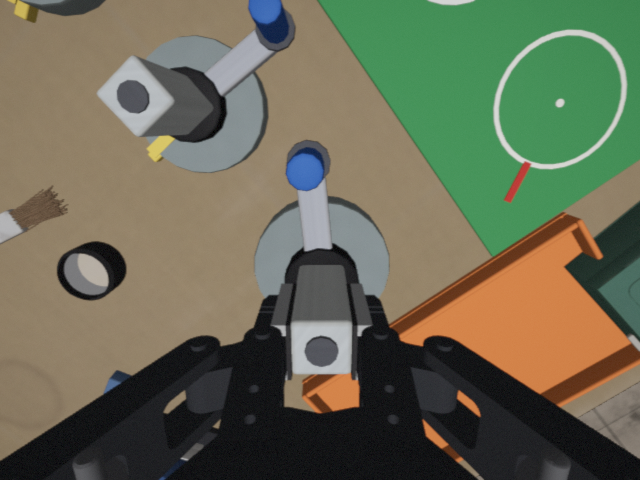

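Call:
drive_tool(commands=[{"dx": 1.5,"dy": 3,"dz": 0,"turn": -7,"gripper": 1},{"dx": 3,"dy": 6.5,"dz": 0,"turn": -15,"gripper": 1},{"dx": 5,"dy": 10.5,"dz": 0,"turn": -23,"gripper": 1},{"dx": 6.7,"dy": 13.9,"dz": 0,"turn": -30,"gripper": 1},{"dx": 6.7,"dy": 13.9,"dz": 0,"turn": -30,"gripper": 1},{"dx": 6.7,"dy": 13.9,"dz": 0,"turn": -30,"gripper": 1}])

```text
time_s: 9.88
eef_pos: [0.3938, -0.265, 0.1022]
eef_rot: [-0.001, 0.996, -0.091, -0.001]
wrist_force: [-0.1, 0.5, -8.5]
opening: 0.253
```

Run:
```python
from h import *
c=wl("w9"); plan((.395,-.266,.0725),np.radians(170))
```

```text
op 0.248 F tool [0.82 0.07 8.42] pos [ 0.394  -0.2647  0.1023] t 9.925
dx 0.12 dy 0.12 dz 2.98 turn -0.3 | alt 179.7 q6 -0.66 yaw -10.3 pos [ 0.394  -0.2647  0.1023] t 9.925
```

View pics/w9.png

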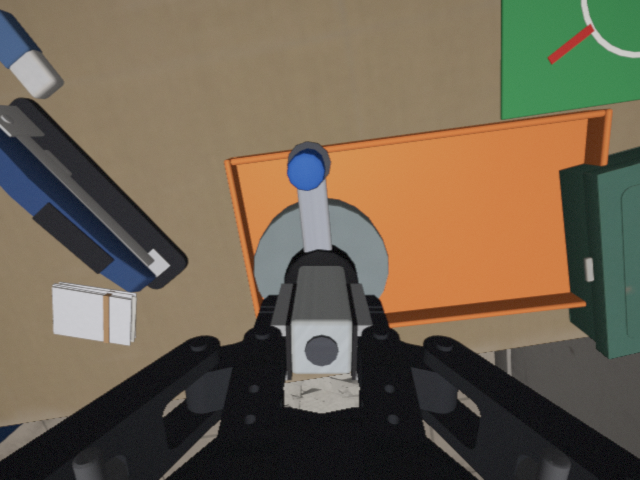

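Run:
```python
from h import *
c=cam("wrist");print(p2w(c,[(227,162),(610,112),(586,303),(257,303)],.02).round(3)); print(disc(c,(.394,-.265),z=.054))
```

```text
[[ 0.347 -0.201  0.02 ]
 [ 0.573 -0.214  0.02 ]
 [ 0.564 -0.337  0.02 ]
 [ 0.343 -0.297  0.02 ]]
(array([ 0.394 , -0.2605]), np.float32(-58.197487))
```

Run:
```python
from h import *
plan((.402,-.268,.0725),np.radians(170))
```

```text
dx 0.83 dy 0.20 dz 3.00 turn -0.3 | alt 179.7 q6 -0.66 yaw -10.3 pos [ 0.3942 -0.2646  0.1025] t 9.975
```

Call:
drive_tool(commands=[{"dx": 0.8,"dy": 0.2,"dz": 0.5,"turn": 0,"gripper": 1},{"dx": 0.8,"dy": 0.2,"dz": 2.0,"turn": 0,"gripper": 1},{"dx": 0.8,"dy": 0.2,"dz": 2.7,"turn": 0,"gripper": 1},{"dx": 0.8,"dy": 0.2,"dz": 3.0,"turn": 0,"gripper": 1},{"dx": 0.8,"dy": 0.2,"dz": 3.0,"turn": 0,"gripper": 1}])

```text
time_s: 10.6
eef_pos: [0.402, -0.2691, 0.0732]
eef_rot: [-0.0, 0.996, -0.09, -0.0]
wrist_force: [0.5, -0.2, -8.1]
opening: 0.25
```

Call:
drive_tool(commands=[{"dx": 0,"dy": 0,"dz": 0.1,"turn": 0,"gripper": 1},{"dx": 0,"dy": 0,"dz": 0.15,"turn": 0,"gripper": 1},{"dx": 0,"dy": 0,"dz": 0.15,"turn": 0,"gripper": 1}])

```text
time_s: 10.98
eef_pos: [0.4022, -0.2697, 0.0729]
eef_rot: [0.0, 0.996, -0.09, 0.0]
wrist_force: [-3.9, 1.6, 5.5]
opening: 0.25
```

Call:
drive_tool(commands=[{"dx": 0,"dy": 0,"dz": 0.1,"turn": 0,"gripper": 0.5},{"dx": 0,"dy": 0,"dz": 0.1,"turn": 0,"gripper": 0.5},{"dx": 0,"dy": 0,"dz": 0.1,"turn": 0,"gripper": 0.5},{"dx": 0,"dy": 0,"dz": -3,"turn": 0,"gripper": 0.5},{"dx": 0,"dy": 0,"dz": -8,"turn": 0,"gripper": 0.5},{"dx": 0,"dy": 0,"dz": -8,"turn": 0,"gripper": 0.5}])

```text
time_s: 11.72
eef_pos: [0.4044, -0.2717, 0.156]
eef_rot: [0.003, 0.996, -0.09, 0.003]
wrist_force: [-1.4, -0.2, 0.3]
opening: 0.497
```

Run:
```python
from h import *
c=wl("w10"); 
print("S3");sweeps((.434,-.006),-.3,[-.076,.2],grasp=False)
c=cam("top");save(c,"t10")
```

```text
op 0.496 F tool [-0.25 -0.07  0.57] pos [ 0.4033 -0.2705  0.1538] t 11.775
S3
above dx 4.3 dy -27.2 dz 2.3 turn 80.0
down dx 4.2 dy -27.2 dz 9.1 turn 80.0
push 0.02 dx 4.1 dy -28.3 dz 9.1 turn 80.0
push 0.11 dx 3.9 dy -28.8 dz 9.1 turn 80.0
push 0.20 dx 3.7 dy -29.4 dz 9.1 turn 80.0
free dx 3.8 dy -28.8 dz 9.1 turn 80.0
up dx 3.9 dy -28.8 dz 0.3 turn 80.0
q6 -0.66 cmdyaw -10.3 t 11.775
```

View pics/w10.png

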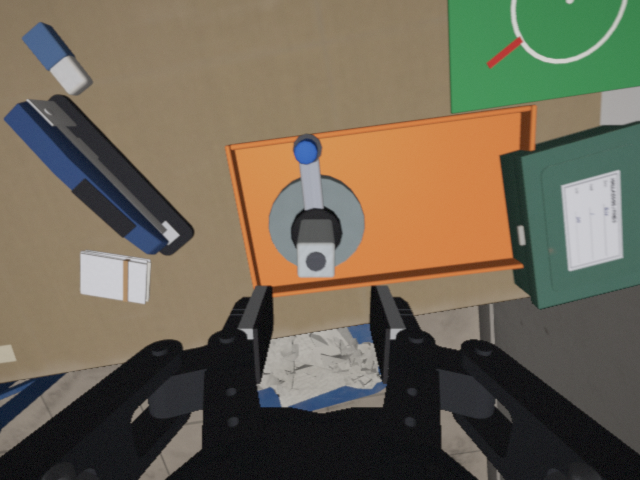

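View pics/t10.png

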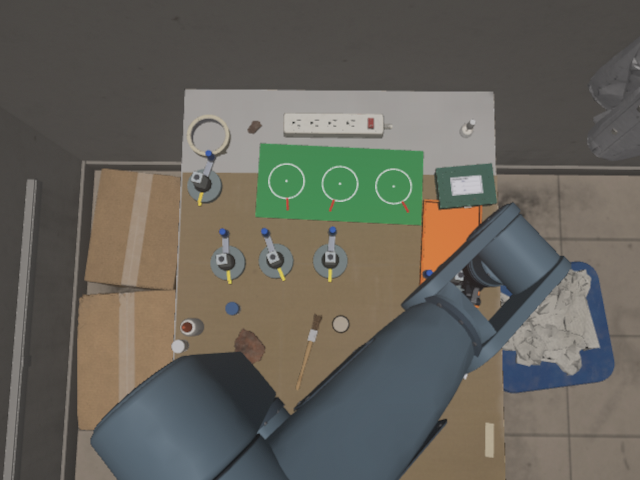

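Call:
drive_tool(commands=[{"dx": 0.5,"dy": -3,"dz": 0,"turn": 10,"gripper": 0.7},{"dx": 1,"dy": -7,"dz": 0,"turn": 20,"gripper": 0.7},{"dx": 1.7,"dy": -11,"dz": 0,"turn": 30,"gripper": 0.7},{"dx": 2.3,"dy": -15,"dz": 0,"turn": 40,"gripper": 0.7},{"dx": 3,"dy": -19,"dz": 0,"turn": 50,"gripper": 0.7},{"dx": 3.6,"dy": -23,"dz": 0,"turn": 60,"gripper": 0.7},{"dx": 4.3,"dy": -27.2,"dz": 1,"turn": 70,"gripper": 0.7},{"dx": 4.3,"dy": -27.2,"dz": 2.3,"turn": 80,"gripper": 0.7},{"dx": 4.2,"dy": -27.2,"dz": 2.3,"turn": 80,"gripper": 0.7},{"dx": 4.2,"dy": -27.2,"dz": 2.3,"turn": 80,"gripper": 0.7}])

```text
time_s: 13.08
eef_pos: [0.4915, -0.0094, 0.1283]
eef_rot: [-0.0, -0.706, 0.708, 0.001]
wrist_force: [0.9, 0.0, 0.5]
opening: 0.298
```

Run:
```python
from h import *
c=wl("w11"); 
print("S3");sweeps((.434,-.006),-.3,[-.076,.2],grasp=True)
```

```text
op 0.302 F tool [-0.79 -0.3  -0.05] pos [ 0.4919 -0.0096  0.1287] t 13.125
S3
above dx 0.1 dy -0.2 dz -0.1 turn 0.1
down dx 0.1 dy -0.2 dz 6.7 turn 0.1
push 0.02 dx -1.0 dy -0.2 dz 6.7 turn 0.1
push 0.11 dx -1.5 dy -0.2 dz 6.7 turn 0.1
push 0.20 dx -2.1 dy -0.1 dz 6.7 turn 0.1
free dx -1.5 dy -0.1 dz 6.7 turn 0.1
up dx -1.5 dy -0.1 dz -2.1 turn 0.1
abovepost dx -0.3 dy 5.8 dz -1.1 turn 0.1
post dx -0.3 dy 5.8 dz 6.1 turn 0.1
q6 1.31 cmdyaw -90.2 t 13.125
```

View pics/w11.png

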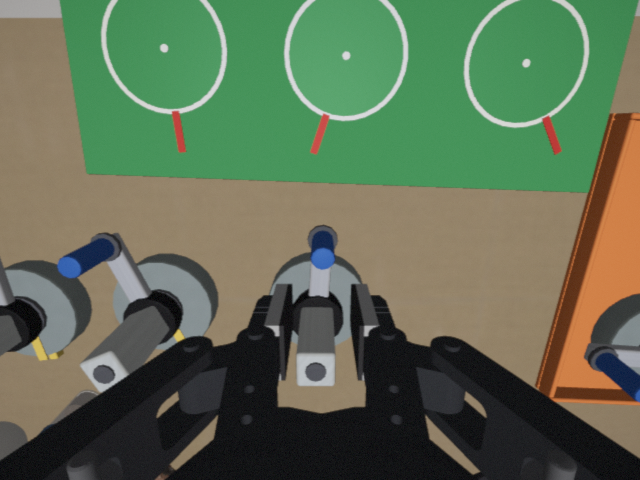

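Call:
drive_tool(commands=[{"dx": 0.1,"dy": -0.2,"dz": 3.5,"turn": 0,"gripper": 0.7},{"dx": 0.1,"dy": -0.2,"dz": 6.7,"turn": 0,"gripper": 0.7},{"dx": 0.1,"dy": -0.2,"dz": 6.7,"turn": 0,"gripper": 0.7},{"dx": -1.0,"dy": -0.2,"dz": 6.7,"turn": 0,"gripper": 0.7},{"dx": -1.5,"dy": -0.2,"dz": 6.7,"turn": 0,"gripper": 0.7},{"dx": -2.1,"dy": -0.1,"dz": 6.7,"turn": 0,"gripper": 0.7},{"dx": -2.1,"dy": -0.1,"dz": 6.7,"turn": 0,"gripper": 0.7},{"dx": -1.5,"dy": -0.1,"dz": 6.7,"turn": 0,"gripper": 0.7},{"dx": -1.5,"dy": -0.1,"dz": 2,"turn": 0,"gripper": 0.7},{"dx": -0.9,"dy": 3,"dz": -2.1,"turn": 0,"gripper": 0.6},{"dx": -0.3,"dy": 5.8,"dz": -2.1,"turn": 0,"gripper": 0.5},{"dx": -0.3,"dy": 5.8,"dz": -2.1,"turn": 0,"gripper": 0.5}])

```text
time_s: 14.62
eef_pos: [0.4328, -0.0062, 0.15]
eef_rot: [-0.0, -0.705, 0.709, -0.0]
wrist_force: [0.9, -0.5, -0.0]
opening: 0.502
```

Run:
```python
from h import *
c=wl("w12");save(c,"w12c",(250,110,400,290),4)
```

```text
op 0.495 F tool [-0.04 -0.54 -0.01] pos [ 0.4337 -0.0062  0.1499] t 14.675
```

View pics/w12c.png

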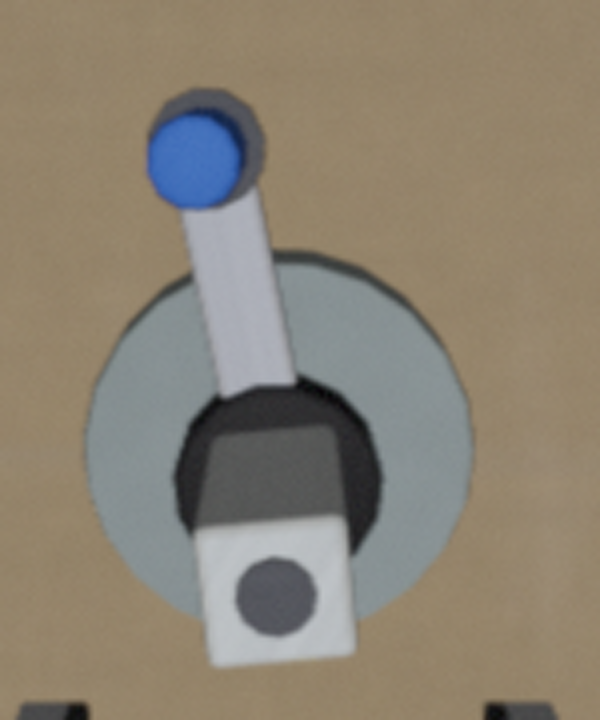

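Run:
```python
from h import *
c=cam("wrist")
p,y,s=swing(c,(250,110),4,(276,596),(195,160),(270.5,522.5),(283.5,658.5))
sweeps(p,y,[s,-.22],grasp=True)
```

```text
post [ 0.4357 -0.0056] pin [0.4954 0.0056] r 0.0607 arm 10.6 yaw 4.6 swing 0.104 rad
above dx -1.2 dy -6.0 dz 2.0 turn -5.0
down dx -1.2 dy -6.0 dz 8.8 turn -5.0
push -0.00 dx 0.0 dy -6.2 dz 8.8 turn -5.0
push -0.11 dx 0.7 dy -6.2 dz 8.8 turn -5.0
push -0.22 dx 1.3 dy -6.1 dz 8.8 turn -5.0
free dx 0.7 dy -6.1 dz 8.8 turn -5.0
up dx 0.7 dy -6.1 dz -0.0 turn -5.0
abovepost dx -0.1 dy -0.1 dz 1.0 turn -5.0
post dx -0.1 dy -0.1 dz 8.2 turn -5.0
q6 1.29 cmdyaw -90.3 t 14.725
```

Call:
drive_tool(commands=[{"dx": -0.6,"dy": -3,"dz": 1,"turn": -5,"gripper": 0.7},{"dx": -1.2,"dy": -6,"dz": 3,"turn": -5,"gripper": 0.7},{"dx": -1.2,"dy": -6,"dz": 5,"turn": -5,"gripper": 0.7},{"dx": -1.2,"dy": -6,"dz": 8.8,"turn": -5,"gripper": 0.7},{"dx": -1.2,"dy": -6,"dz": 8.8,"turn": -5,"gripper": 0.7},{"dx": 0,"dy": -6.2,"dz": 8.8,"turn": -5,"gripper": 0.7},{"dx": 0.7,"dy": -6.2,"dz": 8.8,"turn": -5,"gripper": 0.7},{"dx": 1.3,"dy": -6.1,"dz": 8.8,"turn": -5,"gripper": 0.7},{"dx": 1.3,"dy": -6.1,"dz": 8.8,"turn": -5,"gripper": 0.7},{"dx": 0.7,"dy": -6.1,"dz": 8.8,"turn": -5,"gripper": 0.7},{"dx": 0.7,"dy": -6.1,"dz": 4,"turn": -5,"gripper": 0.7},{"dx": 0.3,"dy": -3,"dz": 0,"turn": -5,"gripper": 0.6},{"dx": 0,"dy": 0,"dz": 0,"turn": -5,"gripper": 0.5},{"dx": 0,"dy": 0,"dz": 0,"turn": -5,"gripper": 0.5}])

```text
time_s: 16.48
eef_pos: [0.4326, -0.005, 0.1499]
eef_rot: [0.0, 0.736, -0.677, -0.0]
wrist_force: [-0.2, -0.6, 0.4]
opening: 0.497
```

Run:
```python
from h import *
c=wl("w13");save(c,"w13c",(250,110,400,290),4)
```

```text
op 0.500 F tool [ 0.05 -0.28 -0.22] pos [ 0.4338 -0.0054  0.15  ] t 16.525
```

View pics/w13c.png

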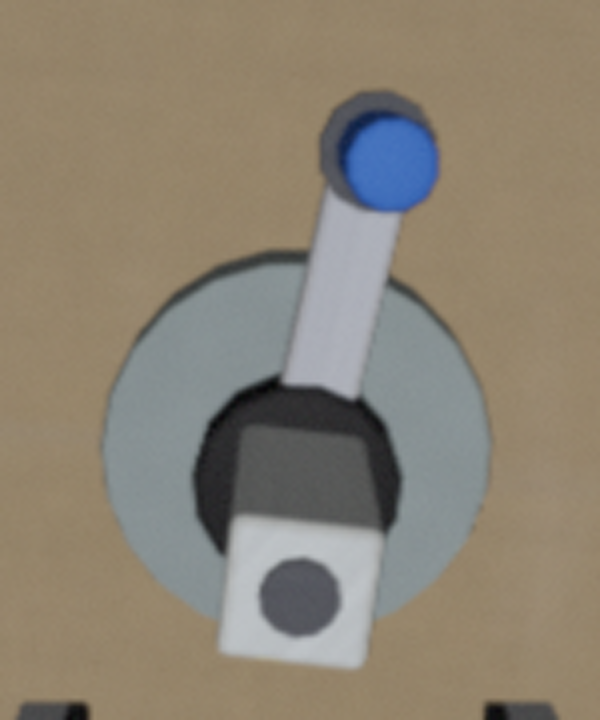

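Run:
```python
from h import *
c=cam("wrist")
p,y,s=swing(c,(250,110),4,(300,597),(391,161),(308.5,523.5),(291.5,659.5))
sweeps(p,y,[s,.14],grasp=True)
```

```text
post [ 0.4356 -0.0079] pin [ 0.4962 -0.016 ] r 0.0611 arm -7.6 yaw -1.8 swing -0.101 rad
above dx 1.5 dy -6.0 dz 2.0 turn 6.5
down dx 1.5 dy -6.0 dz 8.8 turn 6.5
push -0.02 dx 0.5 dy -6.1 dz 8.8 turn 6.5
push 0.06 dx -0.0 dy -6.2 dz 8.8 turn 6.5
push 0.14 dx -0.5 dy -6.2 dz 8.8 turn 6.5
free dx 0.1 dy -6.1 dz 8.8 turn 6.5
up dx 0.1 dy -6.1 dz 0.0 turn 6.5
abovepost dx 0.2 dy -0.1 dz 1.0 turn 6.5
post dx 0.2 dy -0.1 dz 8.2 turn 6.5
q6 1.2 cmdyaw -85.3 t 16.575
```

Call:
drive_tool(commands=[{"dx": 0.8,"dy": -3,"dz": 1,"turn": 6.5,"gripper": 0.7},{"dx": 1.5,"dy": -6,"dz": 3,"turn": 6.5,"gripper": 0.7},{"dx": 1.5,"dy": -6,"dz": 5,"turn": 6.5,"gripper": 0.7},{"dx": 1.5,"dy": -6,"dz": 8.8,"turn": 6.5,"gripper": 0.7},{"dx": 1.5,"dy": -6,"dz": 8.8,"turn": 6.5,"gripper": 0.7},{"dx": 0.5,"dy": -6.1,"dz": 8.8,"turn": 6.5,"gripper": 0.7},{"dx": 0,"dy": -6.2,"dz": 8.8,"turn": 6.5,"gripper": 0.7},{"dx": -0.5,"dy": -6.2,"dz": 8.8,"turn": 6.5,"gripper": 0.7},{"dx": -0.5,"dy": -6.2,"dz": 8.8,"turn": 6.5,"gripper": 0.7},{"dx": 0.1,"dy": -6.1,"dz": 8.8,"turn": 6.5,"gripper": 0.7},{"dx": 0.1,"dy": -6.1,"dz": 4,"turn": 6.5,"gripper": 0.7},{"dx": 0.2,"dy": -3,"dz": 0,"turn": 6.5,"gripper": 0.6},{"dx": 0.2,"dy": -0.1,"dz": 0,"turn": 6.5,"gripper": 0.5},{"dx": 0.2,"dy": -0.1,"dz": 0,"turn": 6.5,"gripper": 0.5}])

```text
time_s: 18.32
eef_pos: [0.4339, -0.0081, 0.15]
eef_rot: [0.0, -0.696, 0.718, -0.0]
wrist_force: [0.6, -0.2, -0.3]
opening: 0.502
```

Run:
```python
from h import *
c=wl("w14");save(c,"w14c",(250,110,400,290),4)
```

```text
op 0.501 F tool [-0.15 -0.23 -0.15] pos [ 0.435  -0.0082  0.15  ] t 18.375
```

View pics/w14c.png

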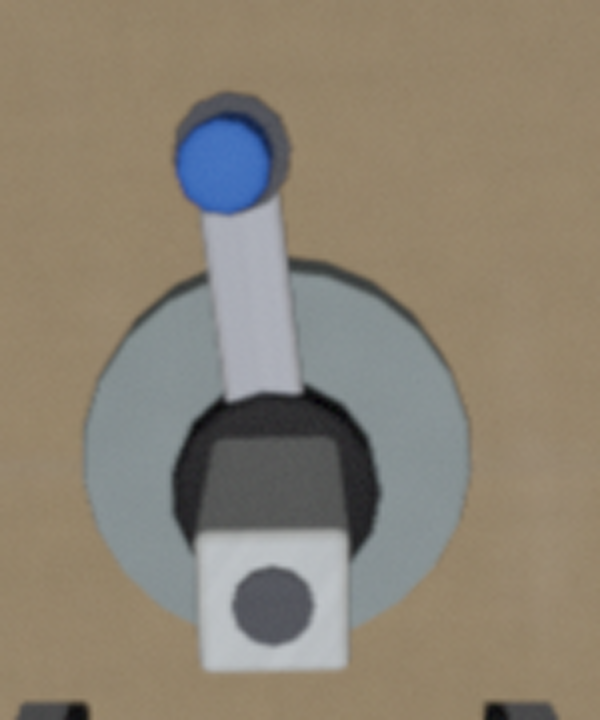

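Run:
```python
from h import *
c=cam("wrist")
p,y,s=swing(c,(250,110),4,(273,606),(224,166),(273,533),(275.5,669))
plan((*p,.068),np.radians(y+90))
```

```text
post [ 0.4354 -0.0071] pin [ 0.4959 -0.0021] r 0.0608 arm 4.7 yaw -1.0 swing 0.100 rad
dx -0.11 dy 0.03 dz 8.19 turn -0.8 | alt 179.2 q6 1.31 yaw -91.8 pos [ 0.4355 -0.0082  0.1499] t 18.425
```

Call:
drive_tool(commands=[{"dx": -0.1,"dy": 0,"dz": 4,"turn": -0.8,"gripper": 0.5},{"dx": -0.1,"dy": 0,"dz": 8.2,"turn": -0.8,"gripper": 0.5},{"dx": -0.1,"dy": 0,"dz": 8.2,"turn": -0.8,"gripper": 0.6},{"dx": -0.1,"dy": 0,"dz": 8.2,"turn": -0.8,"gripper": 1},{"dx": -0.1,"dy": 0,"dz": 8.2,"turn": -0.8,"gripper": 1},{"dx": -0.1,"dy": 0,"dz": 8.2,"turn": -0.8,"gripper": 1},{"dx": -0.1,"dy": 0,"dz": 7,"turn": -0.8,"gripper": 1},{"dx": -0.1,"dy": 0,"dz": 5.7,"turn": -0.8,"gripper": 1},{"dx": -0.1,"dy": 0,"dz": 5.7,"turn": -0.8,"gripper": 1}])

```text
time_s: 19.55
eef_pos: [0.4368, -0.0072, 0.0947]
eef_rot: [0.001, -0.701, 0.713, -0.002]
wrist_force: [0.8, -0.3, -7.2]
opening: 0.25
```

Run:
```python
from h import *
c=wl("w15"); plan((.58,-.13,.093),np.radians(119.3)); plan((.6045,-.1463,.093),np.radians(119.3))
```

```text
op 0.252 F tool [-0.14  0.33  8.65] pos [ 0.4361 -0.007   0.0939] t 19.6
dx 12.04 dy -14.60 dz 0.13 turn -30.3 | alt 149.7 q6 1.30 yaw -91.0 pos [ 0.4361 -0.007   0.0939] t 19.6
dx 13.63 dy -17.08 dz 0.14 turn -30.3 | alt 149.7 q6 1.30 yaw -91.0 pos [ 0.4361 -0.007   0.0939] t 19.6
```

View pics/w15.png

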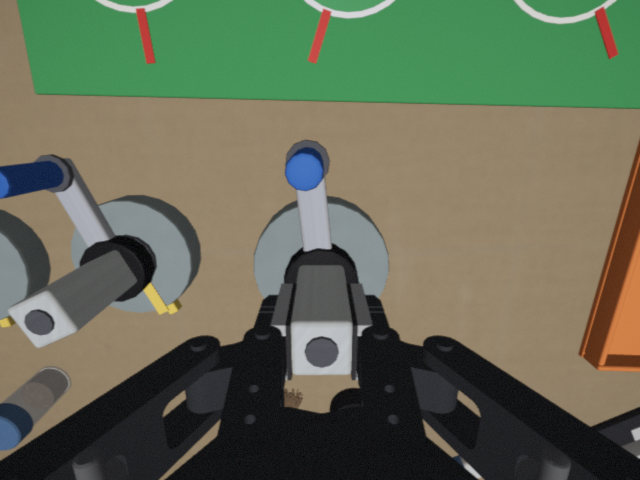

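Call:
drive_tool(commands=[{"dx": 2.5,"dy": -3,"dz": 0,"turn": -8,"gripper": 1},{"dx": 5,"dy": -6,"dz": 0,"turn": -16,"gripper": 1},{"dx": 7.5,"dy": -9,"dz": 0,"turn": -24,"gripper": 1},{"dx": 9.6,"dy": -11.2,"dz": 0,"turn": -30.3,"gripper": 1},{"dx": 9.6,"dy": -11.2,"dz": 0,"turn": -30.3,"gripper": 1},{"dx": 9.6,"dy": -11.2,"dz": 0,"turn": -30.3,"gripper": 1}])

```text
time_s: 20.35
eef_pos: [0.5444, -0.1042, 0.0918]
eef_rot: [0.0, 0.863, -0.506, -0.001]
wrist_force: [-0.3, 0.6, -7.9]
opening: 0.248
```

```bash
cat >> h.py <<'E'
def red(c,g,rad=.02):
    """red line near world g on mat: pca centroid & direction"""
    r=c["image"].astype(int); m=(r[:,:,0]-r[:,:,1]>60)&(r[:,:,0]-r[:,:,2]>60)
    ys,xs=np.nonzero(m);Q=p2w(c,np.c_[xs,ys],.003)[:,:2];k=np.hypot(*(Q-np.array(g)).T)<rad;Q=Q[k]
    m0=Q.mean(0);v=np.linalg.svd(Q-m0,full_matrices=False)[2][0];v*=np.sign(v[0]);pr=(Q-m0)@v
    print("red",len(Q),m0.round(4),"yaw %.1f"%np.degrees(np.arctan2(v[1],v[0])),"ends",(m0+v*pr.min()).round(4),(m0+v*pr.max()).round(4));return m0,v
def ring(c,g):
    im=c["image"].astype(int); m=(im.min(2)>120)
    ys,xs=np.nonzero(m);Q=p2w(c,np.c_[xs,ys],.003)[:,:2];d=np.hypot(*(Q-np.array(g)).T)
    for it in range(3):
        d=np.hypot(*(Q-np.array(g)).T);S=Q[np.abs(d-.040)<(.008 if it==0 else .004)]
        A=np.c_[2*S,np.ones(len(S))];s=np.linalg.lstsq(A,(S**2).sum(1),rcond=None)[0];g=s[:2]
    d=np.hypot(*(Q-g).T);D=Q[d<.008]
    print("ring",g.round(4),"r %.4f"%np.sqrt(s[2]+g@g),len(S),"dot",D.mean(0).round(4) if len(D) else None);return g
E
python3 - <<'E'
from h import *
c=wl("w16"); ring(c,(.6045,-.1463));red(c,(.5581,-.1721));ring(c,(.6093,-.0264));red(c,(.5599,-.0088));ring(c,(.6143,.0933))
E
```

```text
op 0.252 F tool [-0.6   0.39  7.42] pos [ 0.5443 -0.1039  0.0919] t 20.4
ring [ 0.6051 -0.1466] r 0.0400 2338 dot [ 0.6058 -0.147 ]
red 263 [ 0.5593 -0.173 ] yaw 29.1 ends [ 0.5476 -0.1795] [ 0.5708 -0.1666]
ring [ 0.6107 -0.0262] r 0.0396 2714 dot [ 0.6107 -0.0261]
red 370 [ 0.5604 -0.0084] yaw -19.5 ends [ 0.5472 -0.0037] [ 0.5734 -0.013 ]
ring [0.6153 0.0941] r 0.0393 1031 dot None
```

View pics/w16.png

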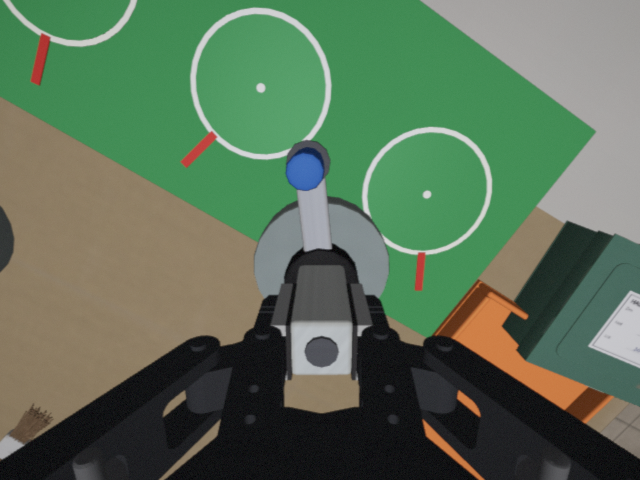

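Run:
```python
from h import *
c=cam("wrist"); o,R=state();e=o["eef_pos"]
dz=e[2]-.068
for nm,p in (("hole",p2w(c,(321.5,351.5),.096+dz)[0][:2]),("disc",disc(c,e[:2],.022+dz)[0])): print(nm,p.round(4),"in tool",(R.T@np.array([*(p-e[:2]),0]))[:2].round(4))
p=p2w(c,(305,171),.078+dz)[0][:2];print("pin in tool",(R.T@np.array([*(p-e[:2]),0]))[:2].round(4))
plan((.6053,-.1467,.0725),np.radians(119.4))
```

```text
hole [ 0.5429 -0.1051] in tool [0.0003 0.002 ]
disc [ 0.549  -0.1018] in tool [ 0.0005 -0.0049]
pin in tool [-0.0055 -0.059 ]
dx 6.72 dy -3.21 dz 1.95 turn -0.1 | alt 179.9 q6 0.66 yaw -60.7 pos [ 0.5445 -0.1038  0.0921] t 20.45
```

Call:
drive_tool(commands=[{"dx": 3.4,"dy": -1.6,"dz": 0,"turn": 0,"gripper": 1},{"dx": 6.7,"dy": -3.3,"dz": 0,"turn": 0,"gripper": 1},{"dx": 6.7,"dy": -3.3,"dz": 0,"turn": 0,"gripper": 1},{"dx": 6.7,"dy": -3.3,"dz": 1.5,"turn": 0,"gripper": 1},{"dx": 6.7,"dy": -3.3,"dz": 1.9,"turn": 0,"gripper": 1},{"dx": 6.7,"dy": -3.3,"dz": 2.0,"turn": 0,"gripper": 1},{"dx": 6.7,"dy": -3.3,"dz": 2.0,"turn": 0,"gripper": 1}])

```text
time_s: 21.32
eef_pos: [0.607, -0.1468, 0.0728]
eef_rot: [0.0, 0.863, -0.505, 0.0]
wrist_force: [0.1, 0.5, -7.3]
opening: 0.246
```

Run:
```python
from h import *
c=wl("w17"); plan((.6053,-.1467,.0715),np.radians(119.4)); c=cam("top"); save(c,"t17",(330,130,450,230),6)
```

```text
op 0.249 F tool [ 0.59 -0.34  6.47] pos [ 0.6072 -0.1469  0.073 ] t 21.375
dx -0.11 dy 0.15 dz 0.15 turn -0.1 | alt 179.9 q6 0.63 yaw -60.7 pos [ 0.6072 -0.1469  0.073 ] t 21.375
```

View pics/t17.png

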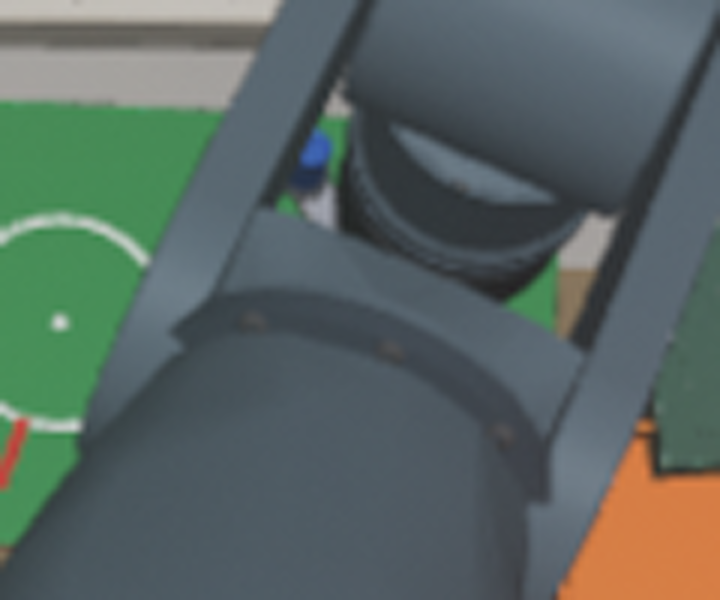

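Call:
drive_tool(commands=[{"dx": -0.1,"dy": 0.05,"dz": 0,"turn": 0,"gripper": 1},{"dx": -0.1,"dy": 0.05,"dz": 0.1,"turn": 0,"gripper": 1},{"dx": -0.1,"dy": 0.05,"dz": 0.2,"turn": 0,"gripper": 1},{"dx": -0.1,"dy": 0.05,"dz": 0.2,"turn": 0,"gripper": 1}])

```text
time_s: 21.92
eef_pos: [0.6064, -0.1464, 0.0711]
eef_rot: [-0.0, 0.863, -0.505, 0.0]
wrist_force: [-1.3, 0.6, -4.4]
opening: 0.246
```

Touching down. Release, rise, look.

Call:
drive_tool(commands=[{"dx": 0,"dy": 0,"dz": 0.05,"turn": 0,"gripper": 1},{"dx": 0,"dy": 0,"dz": 0.05,"turn": 0,"gripper": 0.6},{"dx": 0,"dy": 0,"dz": 0.05,"turn": 0,"gripper": 0.5},{"dx": 0,"dy": 0,"dz": 0.05,"turn": 0,"gripper": 0.5},{"dx": 0,"dy": 0,"dz": -3,"turn": 0,"gripper": 0.5},{"dx": 0,"dy": 0,"dz": -8,"turn": 0,"gripper": 0.5},{"dx": 0,"dy": 0,"dz": -8,"turn": 0,"gripper": 0.5}])

```text
time_s: 22.8
eef_pos: [0.6094, -0.1478, 0.1562]
eef_rot: [-0.0, 0.863, -0.505, 0.005]
wrist_force: [-0.3, -0.7, -0.2]
opening: 0.497
```

Run:
```python
from h import *
c=wl("w18");save(c,"w18c",(250,110,400,290),4); print(disc(c,(.605,-.1467),.025)); ring(c,(.6053,-.1467)); red(c,(.5593,-.173)); red(c,(.5604,-.0084))
```

```text
op 0.494 F tool [0.12 0.32 1.18] pos [ 0.6078 -0.1471  0.1535] t 22.85
(array([ 0.6105, -0.1447]), np.float32(-58.04039))
ring [ 0.6049 -0.1466] r 0.0396 1606 dot None
red 70 [ 0.5526 -0.1759] yaw 29.0 ends [ 0.547 -0.179] [ 0.5581 -0.1728]
red 199 [ 0.56   -0.0084] yaw -19.5 ends [ 0.5469 -0.0038] [ 0.5728 -0.0129]
```

View pics/w18c.png

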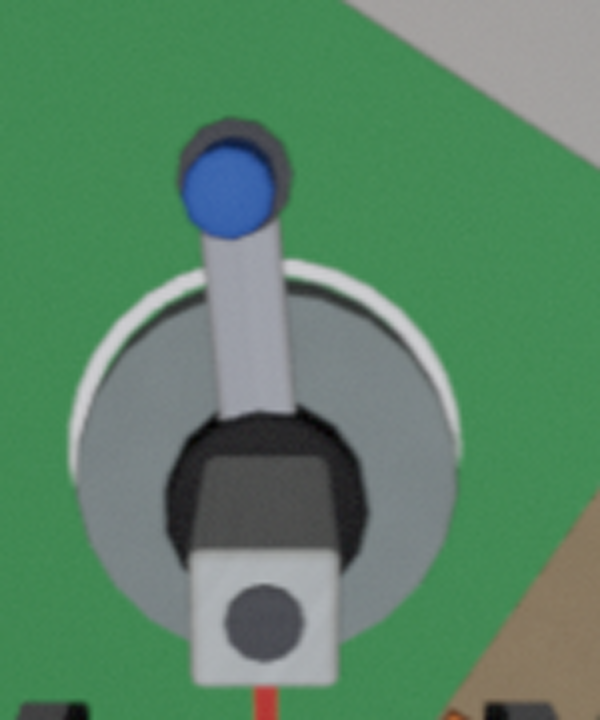

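Run:
```python
from h import *
c=cam("wrist")
p,y,s=swing(c,(250,110),4,(263.5,623),(228,190),(265,549),(265.5,685))
# override heights: stand raised 3 mm
q=px(c,(250,110),4,[(263.5,623)],.099)[0]; print(q); b=px(c,(250,110),4,[(228,190)],.081)[0];print(b, ang(q,b))
# base top edge extremes: left/right (78,465),(455,470) at z .025
e=px(c,(250,110),4,[(78,470),(455,470),(300,292)],.025);print(e,(e[0]+e[1])/2)
# overlay expected base circles
im=c["image"][:,:,::-1].copy()
a=np.linspace(0,2*np.pi,200)
for ctr,col in (((.605,-.1467),(0,0,255)),(q,(255,255,0))):
  for z,r in ((.025,.038),(.003,.038)):
    P=w2p(c,np.c_[ctr[0]+r*np.cos(a),ctr[1]+r*np.sin(a),np.full(200,z)]);cv2.polylines(im,[np.round(P*16).astype(np.int32)],True,col,1,cv2.LINE_AA,4)
cv2.imwrite("pics/ov18.png",cv2.resize(im[110:290,250:400],None,fx=4,fy=4))
```

```text
post [ 0.6033 -0.1465] pin [ 0.6538 -0.1124] r 0.0610 arm 34.1 yaw 29.2 swing 0.084 rad
[ 0.60432878 -0.14599452]
[ 0.65403021 -0.11238312] 34.069163634869746
[[ 0.58840665 -0.11289655]
 [ 0.62403641 -0.17668834]
 [ 0.63942944 -0.13348489]] [ 0.60622153 -0.14479244]
```

View pics/ov18.png

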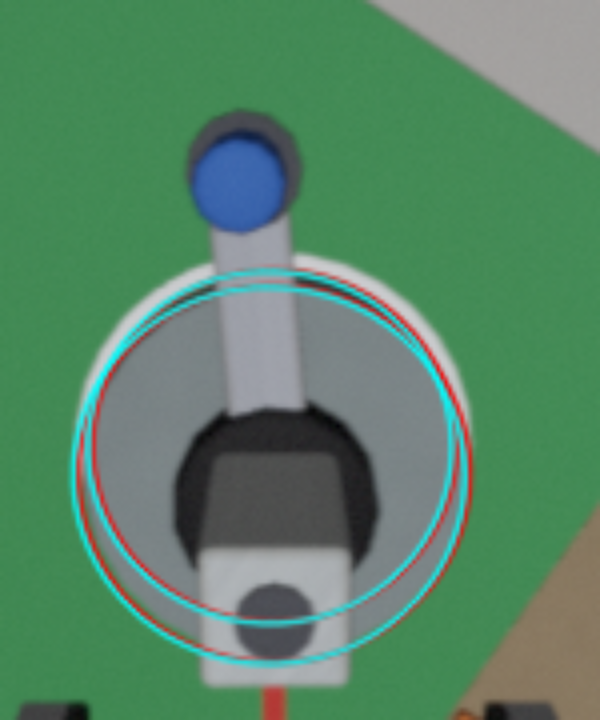

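Run:
```python
from h import *
c=cam("wrist");save(c,"w19c",(250,110,400,290),4)
q=px(c,(250,110),4,[(275,622)],.099)[0]; b=px(c,(250,110),4,[(240,185)],.081)[0];print(q,b, ang(q,b),np.hypot(*(q-b)))
im=c["image"][:,:,::-1].copy()
a=np.linspace(0,2*np.pi,200)
ctr=(.605,-.1467);z=.025;r=.038
P=w2p(c,np.c_[ctr[0]+r*np.cos(a),ctr[1]+r*np.sin(a),np.full(200,z)]);cv2.polylines(im,[np.round(P*16).astype(np.int32)],True,(0,0,255),1,cv2.LINE_AA,4)
r=.041;z=.003
P=w2p(c,np.c_[ctr[0]+r*np.cos(a),ctr[1]+r*np.sin(a),np.full(200,z)]);cv2.polylines(im,[np.round(P*16).astype(np.int32)],True,(255,0,255),1,cv2.LINE_AA,4)
cv2.imwrite("pics/ov19.png",cv2.resize(im[110:290,250:400],None,fx=4,fy=4))
```

```text
[ 0.60450775 -0.14633013] [ 0.65412907 -0.11284941] 34.008496539388126 0.0598601175629989
```

View pics/w19c.png

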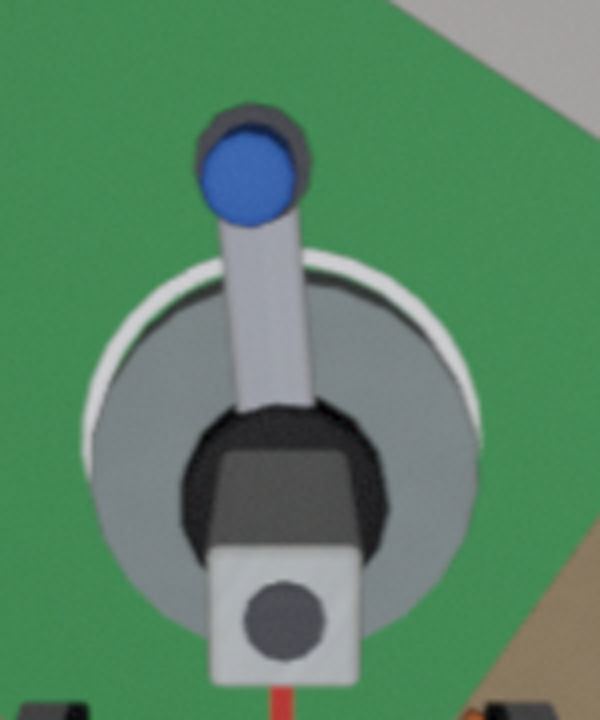

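View pics/ov19.png

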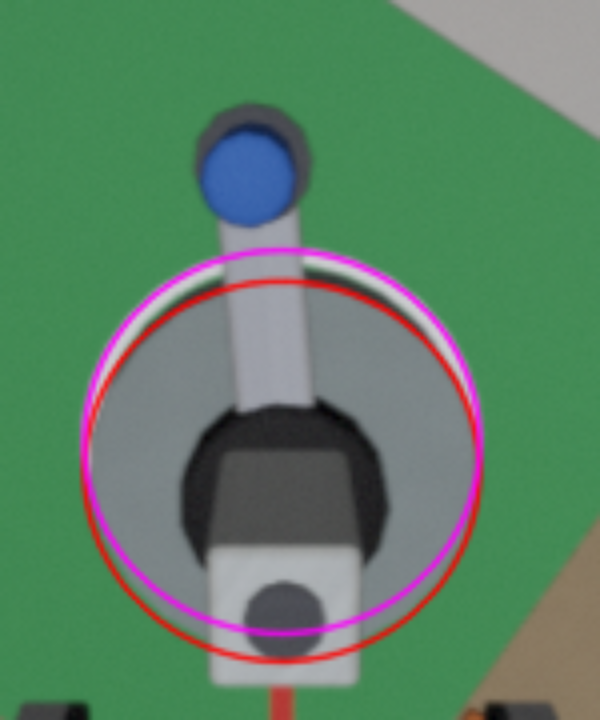

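Run:
```python
from h import *
sweeps((.433,.1119),22.4,[-.051,.2],grasp=True)
```

```text
above dx -29.9 dy -3.5 dz 2.0 turn 6.9
down dx -29.9 dy -3.5 dz 8.8 turn 6.9
push 0.03 dx -31.0 dy -3.6 dz 8.8 turn 6.9
push 0.12 dx -31.5 dy -3.6 dz 8.8 turn 6.9
push 0.20 dx -32.0 dy -3.6 dz 8.8 turn 6.9
free dx -31.4 dy -3.6 dz 8.8 turn 6.9
up dx -31.4 dy -3.5 dz 0.0 turn 6.9
abovepost dx -31.0 dy 2.4 dz 1.0 turn 6.9
post dx -31.0 dy 2.4 dz 8.2 turn 6.9
q6 0.63 cmdyaw -60.7 t 22.95
```

Call:
drive_tool(commands=[{"dx": -5,"dy": -0.5,"dz": -1,"turn": 2,"gripper": 0.7},{"dx": -10,"dy": -1,"dz": -1,"turn": 4,"gripper": 0.7},{"dx": -15,"dy": -2,"dz": -1,"turn": 5,"gripper": 0.7},{"dx": -20,"dy": -2.5,"dz": 0,"turn": 6,"gripper": 0.7},{"dx": -25,"dy": -3,"dz": 1,"turn": 6.9,"gripper": 0.7},{"dx": -29.9,"dy": -3.5,"dz": 2.0,"turn": 6.9,"gripper": 0.7},{"dx": -29.9,"dy": -3.5,"dz": 2.0,"turn": 6.9,"gripper": 0.7},{"dx": -29.9,"dy": -3.5,"dz": 2.0,"turn": 6.9,"gripper": 0.7}])

```text
time_s: 23.95
eef_pos: [0.4901, 0.1312, 0.13]
eef_rot: [0.001, 0.831, -0.556, -0.0]
wrist_force: [0.1, -0.1, -0.3]
opening: 0.301
```

Run:
```python
from h import *
c=wl("w20"); sweeps((.433,.1119),22.4,[-.051,.2],grasp=True); red(c,(.562,.0906)); ring(c,(.6148,.0938))
```

```text
op 0.302 F tool [ 0.41  0.49 -1.25] pos [0.4907 0.1307 0.1304] t 24.0
above dx -0.2 dy 0.1 dz 0.0 turn -0.0
down dx -0.2 dy 0.1 dz 6.8 turn -0.0
push 0.03 dx -1.2 dy 0.1 dz 6.8 turn -0.0
push 0.12 dx -1.7 dy 0.1 dz 6.8 turn -0.0
push 0.20 dx -2.2 dy 0.2 dz 6.8 turn -0.0
free dx -1.6 dy 0.2 dz 6.8 turn -0.0
up dx -1.6 dy 0.2 dz -2.0 turn -0.0
abovepost dx -0.5 dy 6.1 dz -1.0 turn -0.0
post dx -0.5 dy 6.0 dz 6.2 turn -0.0
q6 1.21 cmdyaw -67.6 t 24.0
red 250 [0.5629 0.0895] yaw 3.3 ends [0.549  0.0887] [0.5766 0.0903]
ring [0.616  0.0927] r 0.0397 2195 dot [0.6161 0.0926]
```

View pics/w20.png

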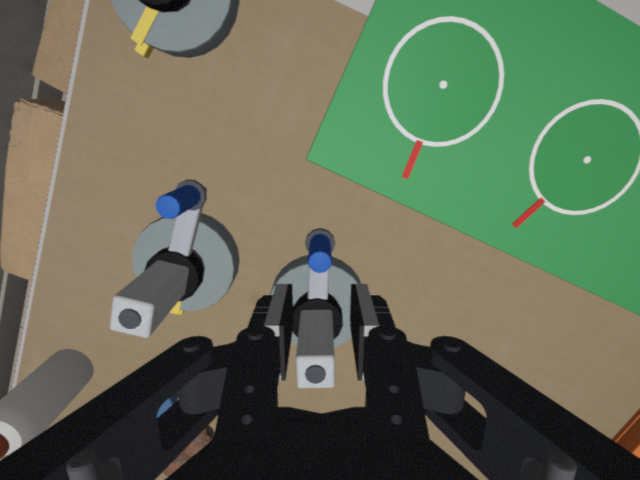

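Call:
drive_tool(commands=[{"dx": -0.2,"dy": 0.1,"dz": 3.5,"turn": 0,"gripper": 0.7},{"dx": -0.2,"dy": 0.1,"dz": 6.8,"turn": 0,"gripper": 0.7},{"dx": -0.2,"dy": 0.1,"dz": 6.8,"turn": 0,"gripper": 0.7},{"dx": -1.2,"dy": 0.1,"dz": 6.8,"turn": 0,"gripper": 0.7},{"dx": -1.7,"dy": 0.1,"dz": 6.8,"turn": 0,"gripper": 0.7},{"dx": -2.2,"dy": 0.2,"dz": 6.8,"turn": 0,"gripper": 0.7},{"dx": -2.2,"dy": 0.2,"dz": 6.8,"turn": 0,"gripper": 0.7},{"dx": -1.6,"dy": 0.2,"dz": 6.8,"turn": 0,"gripper": 0.7},{"dx": -1.6,"dy": 0.2,"dz": 2,"turn": 0,"gripper": 0.7},{"dx": -0.9,"dy": 3,"dz": -2.0,"turn": 0,"gripper": 0.6},{"dx": -0.5,"dy": 6.0,"dz": -2.0,"turn": 0,"gripper": 0.5},{"dx": -0.5,"dy": 6.0,"dz": -2.0,"turn": 0,"gripper": 0.5},{"dx": -0.5,"dy": 6.0,"dz": -2.0,"turn": 0,"gripper": 0.5}])

```text
time_s: 25.62
eef_pos: [0.4336, 0.1131, 0.1509]
eef_rot: [-0.0, 0.831, -0.557, 0.0]
wrist_force: [1.4, 0.5, -0.8]
opening: 0.499
```

Run:
```python
from h import *
c=wl("w21");save(c,"w21c",(250,110,400,290),4)
```

```text
op 0.499 F tool [ 0.   -0.34 -0.03] pos [0.4337 0.1132 0.1508] t 25.675
```

View pics/w21c.png

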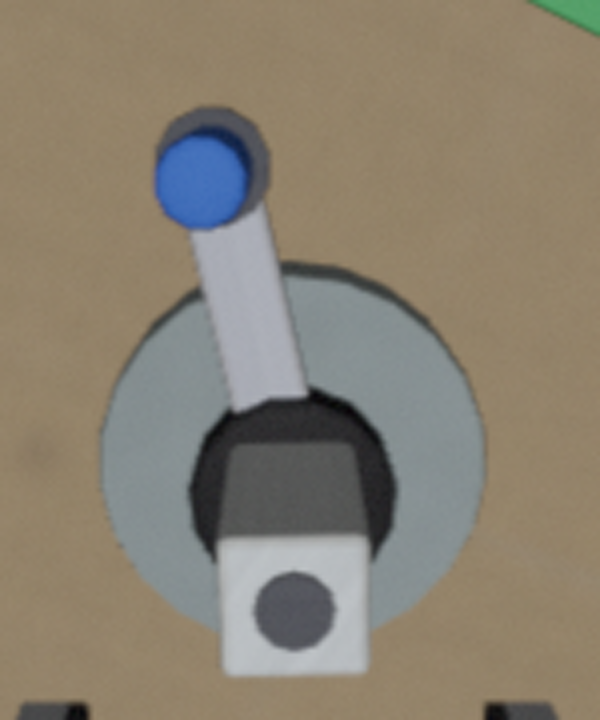

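Run:
```python
from h import *
c=cam("wrist")
p,y,s=swing(c,(250,110),4,(294.5,610),(202,181),(293,538),(295,675))
sweeps(p,y,[s,-.16,.54],grasp=True)
```

```text
post [0.4336 0.1114] pin [0.4832 0.1462] r 0.0606 arm 35.0 yaw 23.2 swing 0.206 rad
above dx -1.1 dy -5.8 dz 2.1 turn -0.8
down dx -1.1 dy -5.8 dz 8.9 turn -0.8
push 0.11 dx -0.0 dy -5.9 dz 8.9 turn -0.8
push 0.02 dx 0.5 dy -5.9 dz 8.9 turn -0.8
push -0.07 dx 1.1 dy -5.9 dz 8.9 turn -0.8
push -0.16 dx 1.6 dy -5.9 dz 8.9 turn -0.8
push -0.04 dx -0.2 dy -5.9 dz 8.9 turn -0.8
push 0.07 dx -0.9 dy -5.9 dz 8.9 turn -0.8
push 0.19 dx -1.6 dy -5.8 dz 8.9 turn -0.8
push 0.31 dx -2.3 dy -5.6 dz 8.9 turn -0.8
push 0.42 dx -2.9 dy -5.4 dz 8.9 turn -0.8
push 0.54 dx -3.6 dy -5.0 dz 8.9 turn -0.8
free dx -3.0 dy -5.0 dz 8.9 turn -0.8
up dx -3.0 dy -5.0 dz 0.1 turn -0.8
abovepost dx 0.2 dy 0.1 dz 1.1 turn -0.8
post dx 0.2 dy 0.1 dz 8.3 turn -0.8
q6 1.17 cmdyaw -67.6 t 25.725
```

Call:
drive_tool(commands=[{"dx": -0.6,"dy": -3,"dz": 1,"turn": -0.8,"gripper": 0.7},{"dx": -1.1,"dy": -5.8,"dz": 3,"turn": -0.8,"gripper": 0.7},{"dx": -1.1,"dy": -5.8,"dz": 5,"turn": -0.8,"gripper": 0.7},{"dx": -1.1,"dy": -5.8,"dz": 8.9,"turn": -0.8,"gripper": 0.7},{"dx": -1.1,"dy": -5.8,"dz": 8.9,"turn": -0.8,"gripper": 0.7},{"dx": 0,"dy": -5.9,"dz": 8.9,"turn": -0.8,"gripper": 0.7},{"dx": 0.5,"dy": -5.9,"dz": 8.9,"turn": -0.8,"gripper": 0.7},{"dx": 1.1,"dy": -5.9,"dz": 8.9,"turn": -0.8,"gripper": 0.7},{"dx": 1.6,"dy": -5.9,"dz": 8.9,"turn": -0.8,"gripper": 0.7},{"dx": 1.6,"dy": -5.9,"dz": 8.9,"turn": -0.8,"gripper": 0.7},{"dx": -0.2,"dy": -5.9,"dz": 8.9,"turn": -0.8,"gripper": 0.7},{"dx": -0.9,"dy": -5.9,"dz": 8.9,"turn": -0.8,"gripper": 0.7},{"dx": -1.6,"dy": -5.8,"dz": 8.9,"turn": -0.8,"gripper": 0.7},{"dx": -2.3,"dy": -5.6,"dz": 8.9,"turn": -0.8,"gripper": 0.7},{"dx": -2.9,"dy": -5.4,"dz": 8.9,"turn": -0.8,"gripper": 0.7},{"dx": -3.6,"dy": -5.0,"dz": 8.9,"turn": -0.8,"gripper": 0.7},{"dx": -3.6,"dy": -5.0,"dz": 8.9,"turn": -0.8,"gripper": 0.7},{"dx": -3.0,"dy": -5.0,"dz": 8.9,"turn": -0.8,"gripper": 0.7},{"dx": -3.0,"dy": -5.0,"dz": 4,"turn": -0.8,"gripper": 0.7},{"dx": -3.0,"dy": -5.0,"dz": 0,"turn": -0.8,"gripper": 0.7}])

```text
time_s: 28.22
eef_pos: [0.4679, 0.1594, 0.1518]
eef_rot: [0.0, 0.835, -0.551, -0.0]
wrist_force: [0.7, 1.1, 0.9]
opening: 0.3
```

Run:
```python
from h import *
c=wl("w22");plan((.4336,.1114,.15),np.radians(113))
```

```text
op 0.299 F tool [-0.12 -3.2  -3.58] pos [0.4713 0.16   0.1575] t 28.275
dx 2.98 dy 5.38 dz 0.71 turn 0.2 | alt -179.8 q6 1.25 yaw -66.8 pos [0.4713 0.16   0.1575] t 28.275
```

Call:
drive_tool(commands=[{"dx": 2.9,"dy": 5.2,"dz": 0,"turn": 0,"gripper": 0.5},{"dx": 2.9,"dy": 5.2,"dz": 0,"turn": 0,"gripper": 0.5},{"dx": 2.9,"dy": 5.2,"dz": 0,"turn": 0,"gripper": 0.5},{"dx": 2.9,"dy": 5.2,"dz": 0,"turn": 0,"gripper": 0.5}])

```text
time_s: 28.78
eef_pos: [0.4323, 0.1131, 0.151]
eef_rot: [-0.0, 0.835, -0.55, 0.0]
wrist_force: [-0.0, -1.4, 0.2]
opening: 0.499
```

Run:
```python
from h import *
c=wl("w23");save(c,"w23c",(250,110,400,290),4)
```

```text
op 0.498 F tool [0.01 0.28 0.09] pos [0.4322 0.1132 0.1509] t 28.825
```

View pics/w23c.png

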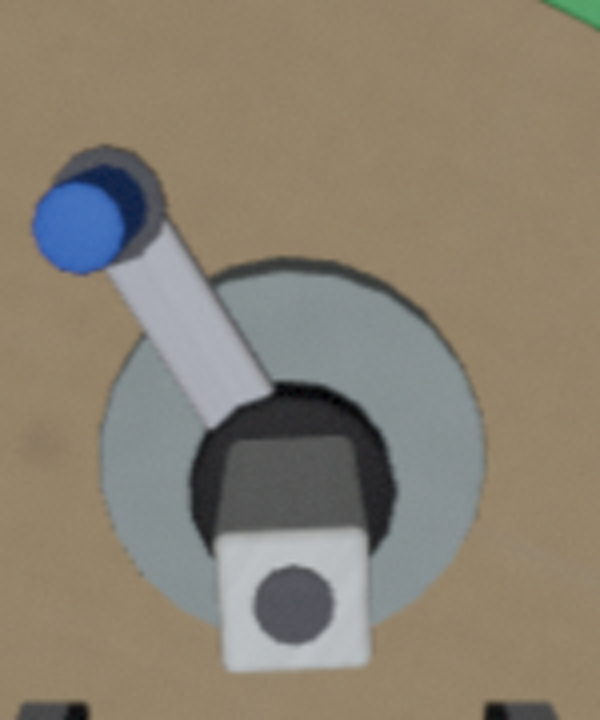

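Run:
```python
from h import *
c=cam("wrist")
p,y,s=swing(c,(250,110),4,(293.5,605),(79,227),(292,531.5),(298.5,667.5))
plan((*p,.068),np.radians(y+90))
```

```text
post [0.4327 0.1118] pin [0.4681 0.1609] r 0.0605 arm 54.2 yaw 25.9 swing 0.495 rad
dx 0.16 dy -0.01 dz 8.28 turn -2.6 | alt 177.4 q6 1.15 yaw -66.8 pos [0.432  0.1133 0.1508] t 28.875
```

Call:
drive_tool(commands=[{"dx": 0.15,"dy": 0,"dz": 4,"turn": -2.6,"gripper": 0.5},{"dx": 0.15,"dy": 0,"dz": 8.3,"turn": -2.6,"gripper": 0.5},{"dx": 0.15,"dy": 0,"dz": 8.3,"turn": -2.6,"gripper": 0.6},{"dx": 0.15,"dy": 0,"dz": 8.3,"turn": -2.6,"gripper": 1},{"dx": 0.15,"dy": 0,"dz": 8.3,"turn": -2.6,"gripper": 1},{"dx": 0.15,"dy": 0,"dz": 8.3,"turn": -2.6,"gripper": 1},{"dx": 0.15,"dy": 0,"dz": 6.5,"turn": -2.6,"gripper": 1},{"dx": 0.15,"dy": 0,"dz": 4.7,"turn": -2.6,"gripper": 1},{"dx": 0.15,"dy": 0,"dz": 4.7,"turn": -2.6,"gripper": 1}])

```text
time_s: 30.0
eef_pos: [0.4333, 0.1115, 0.1052]
eef_rot: [-0.001, 0.847, -0.531, 0.002]
wrist_force: [0.6, -0.9, -8.4]
opening: 0.247
```

Run:
```python
from h import *
c=wl("w24"); plan((.511,-.274,.104),np.radians(150))
```

```text
op 0.249 F tool [ 0.36 -0.44  9.08] pos [0.4325 0.1115 0.1043] t 30.05
dx 38.13 dy 9.71 dz 0.04 turn -34.2 | alt 145.8 q6 1.11 yaw -64.2 pos [0.4325 0.1115 0.1043] t 30.05
```

View pics/w24.png

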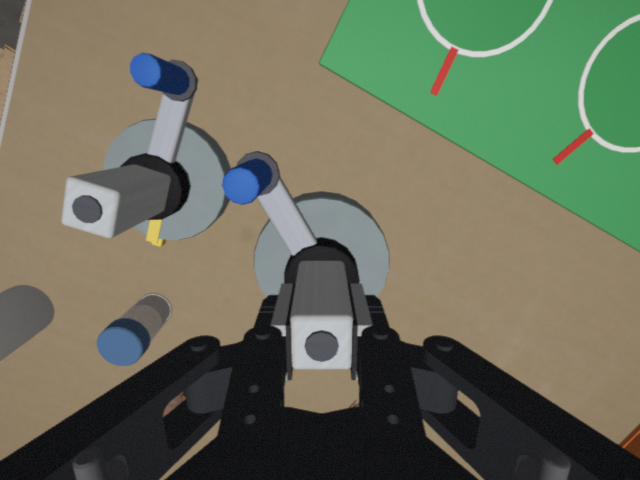

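Call:
drive_tool(commands=[{"dx": 3,"dy": 0.8,"dz": 0,"turn": -3,"gripper": 1},{"dx": 7,"dy": 1.8,"dz": 0,"turn": -6,"gripper": 1},{"dx": 11,"dy": 2.8,"dz": 0,"turn": -10,"gripper": 1},{"dx": 15,"dy": 3.8,"dz": 0,"turn": -14,"gripper": 1},{"dx": 19,"dy": 4.8,"dz": 0,"turn": -18,"gripper": 1},{"dx": 23,"dy": 5.9,"dz": 0,"turn": -22,"gripper": 1},{"dx": 27,"dy": 6.9,"dz": 0,"turn": -26,"gripper": 1},{"dx": 31,"dy": 7.9,"dz": 0,"turn": -30,"gripper": 1},{"dx": 35,"dy": 8.9,"dz": 0,"turn": -34.2,"gripper": 1},{"dx": 38.1,"dy": 9.7,"dz": 0,"turn": -34.2,"gripper": 1},{"dx": 38.1,"dy": 9.7,"dz": 0,"turn": -34.2,"gripper": 1},{"dx": 38.1,"dy": 9.7,"dz": 0,"turn": -34.2,"gripper": 1}])

```text
time_s: 31.55
eef_pos: [0.5095, -0.2727, 0.1022]
eef_rot: [-0.001, 0.966, -0.259, -0.001]
wrist_force: [0.0, -0.3, -8.1]
opening: 0.251
```

Run:
```python
from h import *
c=wl("w25"); plan((.511,-.274,.0725),np.radians(150))
```

```text
op 0.247 F tool [-0.64  0.09  8.24] pos [ 0.5096 -0.2724  0.1025] t 31.6
dx 0.21 dy 0.07 dz 3.00 turn 0.0 | alt -180.0 q6 -0.17 yaw -30.0 pos [ 0.5096 -0.2724  0.1025] t 31.6
```

View pics/w25.png

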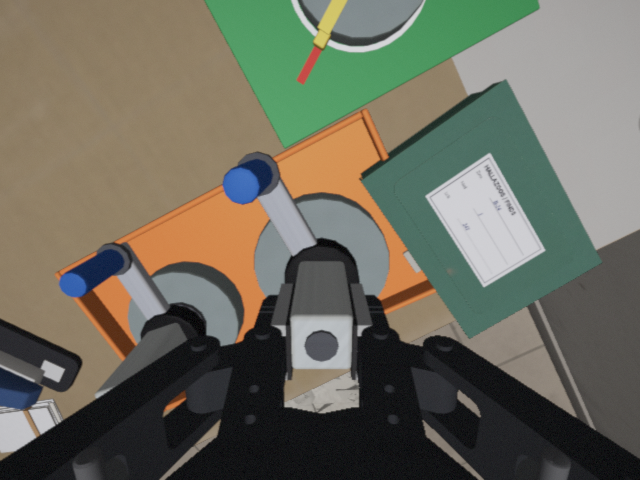

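Run:
```python
from h import *
im=cv2.imread("pics/top0.png"); cv2.imwrite("pics/book.png",cv2.resize(im[150:320,410:510],None,fx=5,fy=3.5,interpolation=cv2.INTER_CUBIC) if 0 else cv2.resize(im[155:225,410:510],None,fx=7,fy=7,interpolation=cv2.INTER_CUBIC))
```

```text
(no output)
```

View pics/book.png

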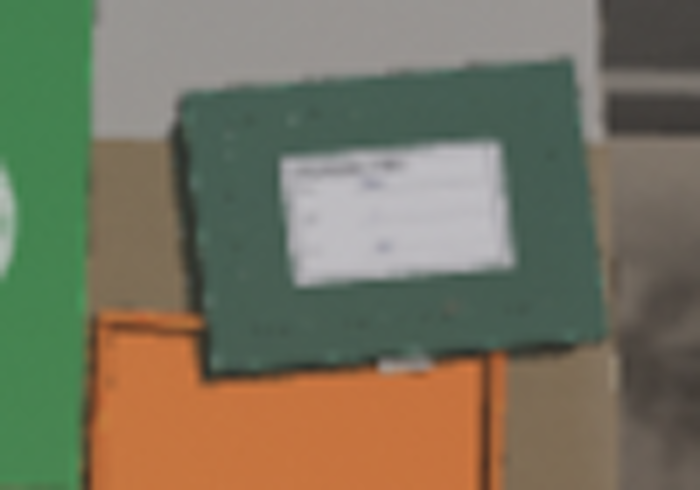

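Run:
```python
from h import *
c=cam("top");w=cam("wrist")
for z in (.03,.04,.05,.06,.07,.08):
    print(z,p2w(c,[(439.7,208.6),(496.9,203.6),(467,206.5)],z)[:,:2].round(4).tolist(),p2w(w,[(363,178),(468,335),(412,262)],z)[:,:2].round(4).tolist())
```

```text
0.03 [[0.5485, -0.2444], [0.5608, -0.3691], [0.5537, -0.3039]] [[0.5533, -0.245], [0.565, -0.3733], [0.5552, -0.307]]
0.04 [[0.5466, -0.2425], [0.5587, -0.3662], [0.5517, -0.3015]] [[0.5529, -0.2432], [0.5641, -0.3654], [0.5548, -0.3023]]
0.05 [[0.5446, -0.2406], [0.5567, -0.3633], [0.5498, -0.2991]] [[0.5526, -0.2415], [0.5632, -0.3575], [0.5544, -0.2975]]
0.06 [[0.5427, -0.2387], [0.5547, -0.3605], [0.5478, -0.2968]] [[0.5523, -0.2397], [0.5623, -0.3496], [0.554, -0.2928]]
0.07 [[0.5408, -0.2368], [0.5527, -0.3576], [0.5458, -0.2944]] [[0.552, -0.2379], [0.5615, -0.3417], [0.5536, -0.2881]]
0.08 [[0.5388, -0.2349], [0.5506, -0.3547], [0.5439, -0.292]] [[0.5517, -0.2362], [0.5606, -0.3337], [0.5532, -0.2833]]
```

Call:
drive_tool(commands=[{"dx": -0.6,"dy": 0.4,"dz": 0,"turn": 0,"gripper": 1},{"dx": -1.1,"dy": 0.8,"dz": 0,"turn": 0,"gripper": 1},{"dx": -1.1,"dy": 0.8,"dz": 0,"turn": 0,"gripper": 1},{"dx": -1.1,"dy": 0.8,"dz": 1.5,"turn": 0,"gripper": 1},{"dx": -1.1,"dy": 0.8,"dz": 2.5,"turn": 0,"gripper": 1},{"dx": -1.1,"dy": 0.8,"dz": 3.0,"turn": 0,"gripper": 1},{"dx": -1.1,"dy": 0.8,"dz": 3.1,"turn": 0,"gripper": 1},{"dx": -1.1,"dy": 0.8,"dz": 3.1,"turn": 0,"gripper": 1}])

```text
time_s: 32.7
eef_pos: [0.4972, -0.2752, 0.0727]
eef_rot: [0.0, 0.966, -0.259, 0.0]
wrist_force: [0.2, -0.0, -7.7]
opening: 0.248
```

Call:
drive_tool(commands=[{"dx": 0,"dy": 0,"dz": 0.1,"turn": 0,"gripper": 1},{"dx": 0,"dy": 0,"dz": 0.15,"turn": 0,"gripper": 1},{"dx": 0,"dy": 0,"dz": 0.15,"turn": 0,"gripper": 1}])

```text
time_s: 33.08
eef_pos: [0.4973, -0.2756, 0.0725]
eef_rot: [0.0, 0.966, -0.259, 0.0]
wrist_force: [-4.9, 0.5, 5.6]
opening: 0.249
```

Call:
drive_tool(commands=[{"dx": 0,"dy": 0,"dz": 0.1,"turn": 0,"gripper": 0.6},{"dx": 0,"dy": 0,"dz": 0.1,"turn": 0,"gripper": 0.5},{"dx": 0,"dy": 0,"dz": 0.1,"turn": 0,"gripper": 0.5},{"dx": 0,"dy": 0,"dz": -3,"turn": 0,"gripper": 0.5},{"dx": 0,"dy": 0,"dz": -8,"turn": 0,"gripper": 0.5},{"dx": 0,"dy": 0,"dz": -8,"turn": 0,"gripper": 0.5},{"dx": 0,"dy": 0,"dz": -8,"turn": 0,"gripper": 0.5}])

```text
time_s: 33.95
eef_pos: [0.4969, -0.2751, 0.1511]
eef_rot: [0.0, 0.966, -0.259, 0.0]
wrist_force: [-0.7, 0.5, 0.0]
opening: 0.499
```

Run:
```python
from h import *
c=wl("w26"); sweeps((.4279,.2169),4.8,[-.044,.2],grasp=False)
c=cam("top");save(c,"t26")
```

```text
op 0.497 F tool [ 0.62 -0.28  0.23] pos [ 0.4964 -0.2747  0.1502] t 34.0
above dx -25.4 dy -42.3 dz 2.1 turn 55.2
down dx -25.4 dy -42.3 dz 8.9 turn 55.2
push 0.04 dx -26.0 dy -43.2 dz 8.9 turn 55.2
push 0.12 dx -26.3 dy -43.6 dz 8.9 turn 55.2
push 0.20 dx -26.7 dy -43.9 dz 8.9 turn 55.2
free dx -26.4 dy -43.5 dz 8.9 turn 55.2
up dx -26.4 dy -43.5 dz 0.1 turn 55.2
q6 -0.19 cmdyaw -30.0 t 34.0
```

View pics/w26.png

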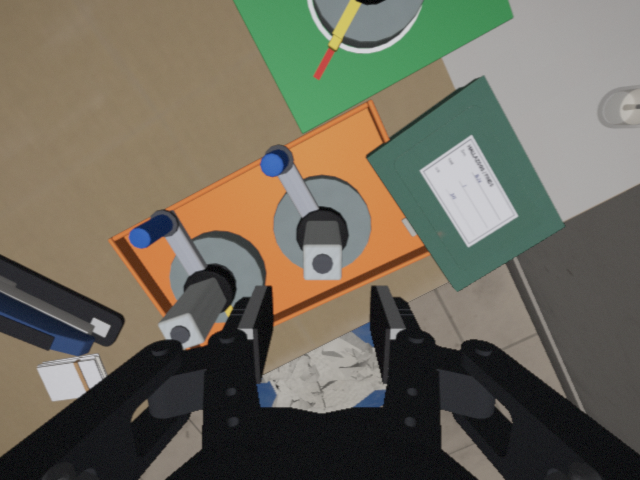

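View pics/t26.png

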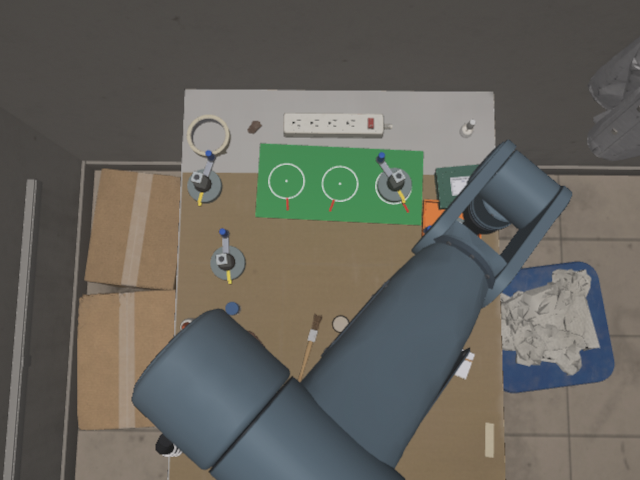

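Call:
drive_tool(commands=[{"dx": -2,"dy": -4,"dz": -1,"turn": 5,"gripper": 0.7},{"dx": -5,"dy": -8,"dz": -1,"turn": 10,"gripper": 0.7},{"dx": -8,"dy": -13,"dz": -1,"turn": 15,"gripper": 0.7},{"dx": -11,"dy": -18,"dz": -1,"turn": 22,"gripper": 0.7},{"dx": -14,"dy": -23,"dz": -1,"turn": 29,"gripper": 0.7},{"dx": -17,"dy": -28,"dz": -1,"turn": 36,"gripper": 0.7},{"dx": -20,"dy": -33,"dz": -1,"turn": 43,"gripper": 0.7},{"dx": -23,"dy": -38,"dz": 0,"turn": 50,"gripper": 0.7},{"dx": -25.4,"dy": -42.3,"dz": 1,"turn": 55.2,"gripper": 0.7},{"dx": -25.4,"dy": -42.3,"dz": 2.1,"turn": 55.2,"gripper": 0.7},{"dx": -25.4,"dy": -42.3,"dz": 2.1,"turn": 55.2,"gripper": 0.7},{"dx": -25.4,"dy": -42.3,"dz": 2.1,"turn": 55.2,"gripper": 0.7}])

```text
time_s: 35.55
eef_pos: [0.4886, 0.217, 0.13]
eef_rot: [0.0, 0.736, -0.677, -0.0]
wrist_force: [-0.7, -0.7, 0.6]
opening: 0.301
```

Run:
```python
from h import *
c=wl("w27"); sweeps((.4279,.2169),4.8,[-.044,.2],grasp=True)
```

```text
op 0.302 F tool [-0.24 -0.02  0.51] pos [0.4889 0.217  0.1304] t 35.6
above dx -0.2 dy 0.1 dz 0.0 turn -0.1
down dx -0.2 dy 0.1 dz 6.8 turn -0.1
push 0.04 dx -1.3 dy 0.1 dz 6.8 turn -0.1
push 0.12 dx -1.8 dy 0.1 dz 6.8 turn -0.1
push 0.20 dx -2.3 dy 0.2 dz 6.8 turn -0.1
free dx -1.7 dy 0.2 dz 6.8 turn -0.1
up dx -1.7 dy 0.2 dz -2.0 turn -0.1
abovepost dx -0.5 dy 6.1 dz -1.0 turn -0.1
post dx -0.5 dy 6.1 dz 6.2 turn -0.1
q6 1.68 cmdyaw -85.3 t 35.6
```

View pics/w27.png

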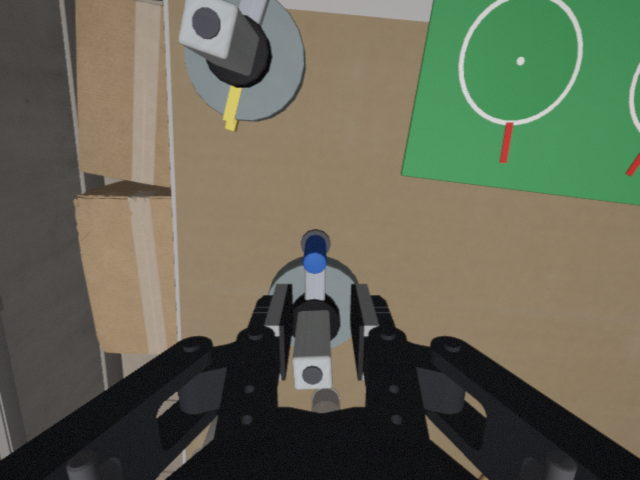

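Call:
drive_tool(commands=[{"dx": -0.3,"dy": 0.1,"dz": 3.5,"turn": 0,"gripper": 0.7},{"dx": -0.3,"dy": 0.1,"dz": 6.8,"turn": 0,"gripper": 0.7},{"dx": -0.3,"dy": 0.1,"dz": 6.8,"turn": 0,"gripper": 0.7},{"dx": -1.3,"dy": 0.1,"dz": 6.8,"turn": 0,"gripper": 0.7},{"dx": -1.8,"dy": 0.1,"dz": 6.8,"turn": 0,"gripper": 0.7},{"dx": -2.3,"dy": 0.2,"dz": 6.8,"turn": 0,"gripper": 0.7},{"dx": -2.3,"dy": 0.2,"dz": 6.8,"turn": 0,"gripper": 0.7},{"dx": -1.7,"dy": 0.2,"dz": 6.8,"turn": 0,"gripper": 0.7},{"dx": -1.7,"dy": 0.2,"dz": 2,"turn": 0,"gripper": 0.7},{"dx": -1,"dy": 3,"dz": -2.0,"turn": 0,"gripper": 0.6},{"dx": -0.5,"dy": 6.0,"dz": -2.0,"turn": 0,"gripper": 0.5},{"dx": -0.5,"dy": 6.0,"dz": -2.0,"turn": 0,"gripper": 0.5},{"dx": -0.5,"dy": 6.0,"dz": -2.0,"turn": 0,"gripper": 0.5}])

```text
time_s: 37.22
eef_pos: [0.4288, 0.218, 0.1503]
eef_rot: [-0.0, 0.736, -0.677, 0.0]
wrist_force: [1.0, -0.3, -0.7]
opening: 0.503
```

Run:
```python
from h import *
c=wl("w28");save(c,"w28c",(250,110,400,290),4)
```

```text
op 0.498 F tool [ 0.34  0.48 -0.81] pos [0.429  0.2181 0.1502] t 37.275
```

View pics/w28c.png

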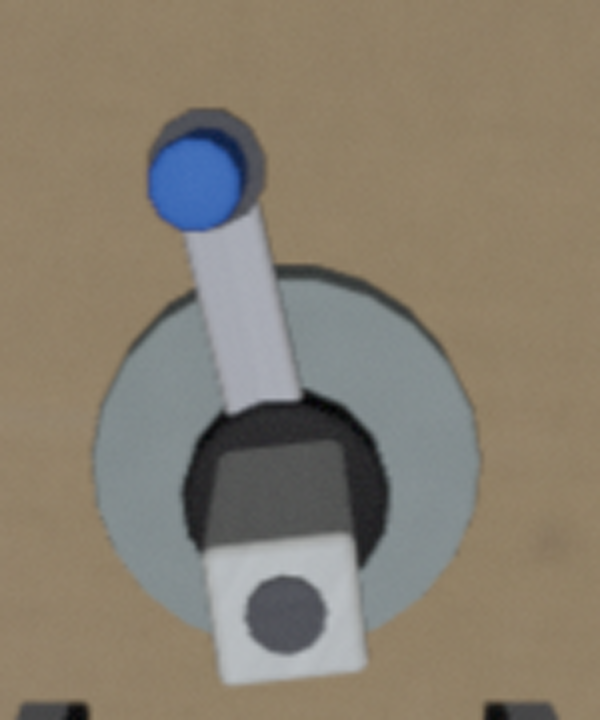

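Run:
```python
from h import *
c=cam("wrist")
p,y,s=swing(c,(250,110),4,(286,613),(196,183),(280.5,542.5),(293,676.5))
sweeps(p,y,[s,-.22],grasp=True)
```

```text
post [0.4282 0.2173] pin [0.486  0.2351] r 0.0605 arm 17.1 yaw 9.7 swing 0.128 rad
above dx -1.2 dy -5.8 dz 2.0 turn -5.0
down dx -1.2 dy -5.8 dz 8.8 turn -5.0
push 0.01 dx 0.0 dy -5.9 dz 8.8 turn -5.0
push -0.10 dx 0.7 dy -6.0 dz 8.8 turn -5.0
push -0.22 dx 1.4 dy -5.9 dz 8.8 turn -5.0
free dx 0.9 dy -5.9 dz 8.8 turn -5.0
up dx 0.9 dy -5.9 dz 0.0 turn -5.0
abovepost dx 0.1 dy 0.1 dz 1.0 turn -5.0
post dx 0.1 dy 0.1 dz 8.2 turn -5.0
q6 1.71 cmdyaw -85.2 t 37.325
```

Call:
drive_tool(commands=[{"dx": -0.6,"dy": -3,"dz": 1,"turn": -5,"gripper": 0.7},{"dx": -1.2,"dy": -5.8,"dz": 3,"turn": -5,"gripper": 0.7},{"dx": -1.2,"dy": -5.8,"dz": 5,"turn": -5,"gripper": 0.7},{"dx": -1.2,"dy": -5.8,"dz": 8.8,"turn": -5,"gripper": 0.7},{"dx": -1.2,"dy": -5.8,"dz": 8.8,"turn": -5,"gripper": 0.7},{"dx": 0,"dy": -5.9,"dz": 8.8,"turn": -5,"gripper": 0.7},{"dx": 0.7,"dy": -6.0,"dz": 8.8,"turn": -5,"gripper": 0.7},{"dx": 1.4,"dy": -5.9,"dz": 8.8,"turn": -5,"gripper": 0.7},{"dx": 1.4,"dy": -5.9,"dz": 8.8,"turn": -5,"gripper": 0.7},{"dx": 0.9,"dy": -5.9,"dz": 8.8,"turn": -5,"gripper": 0.7},{"dx": 0.9,"dy": -5.9,"dz": 4,"turn": -5,"gripper": 0.7},{"dx": 0.4,"dy": -3,"dz": 0,"turn": -5,"gripper": 0.6},{"dx": 0.1,"dy": 0.1,"dz": 0,"turn": -5,"gripper": 0.5},{"dx": 0.1,"dy": 0.1,"dz": 0,"turn": -5,"gripper": 0.5},{"dx": 0.1,"dy": 0.1,"dz": 0,"turn": -5,"gripper": 0.5}])

```text
time_s: 39.2
eef_pos: [0.4278, 0.2173, 0.1504]
eef_rot: [-0.0, 0.765, -0.644, 0.0]
wrist_force: [0.2, 0.7, -0.1]
opening: 0.501
```

Run:
```python
from h import *
c=wl("w29");save(c,"w29c",(250,110,400,290),4)
```

```text
op 0.502 F tool [ 0.96 -0.42  0.43] pos [0.428  0.2172 0.1502] t 39.25
```

View pics/w29c.png

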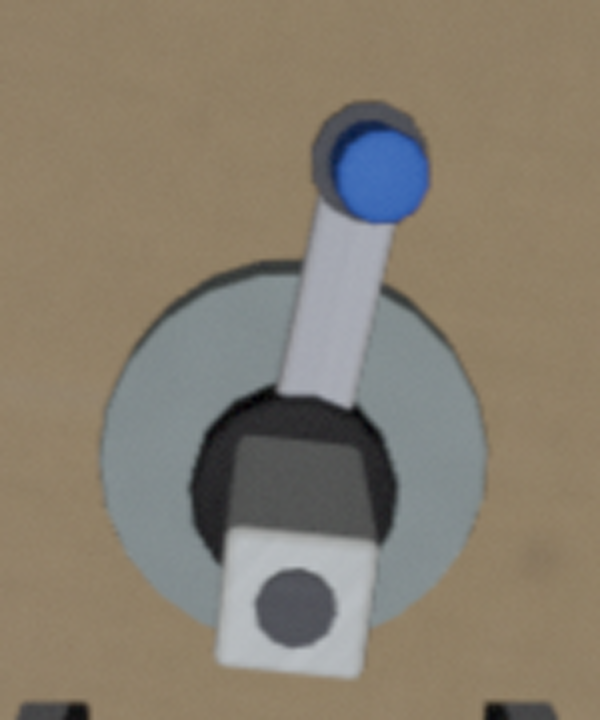

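Run:
```python
from h import *
c=cam("wrist")
p,y,s=swing(c,(250,110),4,(295.5,607),(382,174),(303.5,535.5),(288.5,670))
sweeps(p,y,[s,.15],grasp=True)
```

```text
post [0.4284 0.2153] pin [0.4891 0.2131] r 0.0607 arm -2.0 yaw 3.9 swing -0.104 rad
above dx 1.4 dy -5.9 dz 2.0 turn 5.9
down dx 1.4 dy -5.9 dz 8.8 turn 5.9
push -0.02 dx 0.3 dy -6.0 dz 8.8 turn 5.9
push 0.07 dx -0.2 dy -6.1 dz 8.8 turn 5.9
push 0.15 dx -0.7 dy -6.1 dz 8.8 turn 5.9
free dx -0.1 dy -6.0 dz 8.8 turn 5.9
up dx -0.1 dy -6.0 dz 0.0 turn 5.9
abovepost dx 0.2 dy 0.0 dz 1.0 turn 5.9
post dx 0.2 dy -0.0 dz 8.2 turn 5.9
q6 1.62 cmdyaw -80.2 t 39.3
```

Call:
drive_tool(commands=[{"dx": 0.8,"dy": -3,"dz": 1,"turn": 5.9,"gripper": 0.7},{"dx": 1.4,"dy": -5.9,"dz": 3,"turn": 5.9,"gripper": 0.7},{"dx": 1.4,"dy": -5.9,"dz": 5,"turn": 5.9,"gripper": 0.7},{"dx": 1.4,"dy": -5.9,"dz": 8.8,"turn": 5.9,"gripper": 0.7},{"dx": 1.4,"dy": -5.9,"dz": 8.8,"turn": 5.9,"gripper": 0.7},{"dx": 0.3,"dy": -6.0,"dz": 8.8,"turn": 5.9,"gripper": 0.7},{"dx": -0.2,"dy": -6.1,"dz": 8.8,"turn": 5.9,"gripper": 0.7},{"dx": -0.7,"dy": -6.1,"dz": 8.8,"turn": 5.9,"gripper": 0.7},{"dx": -0.7,"dy": -6.1,"dz": 8.8,"turn": 5.9,"gripper": 0.7},{"dx": -0.1,"dy": -6.0,"dz": 8.8,"turn": 5.9,"gripper": 0.7},{"dx": -0.1,"dy": -6.0,"dz": 4,"turn": 5.9,"gripper": 0.7},{"dx": 0.1,"dy": -3,"dz": 0,"turn": 5.9,"gripper": 0.6},{"dx": 0.2,"dy": 0,"dz": 0,"turn": 5.9,"gripper": 0.5},{"dx": 0.2,"dy": 0,"dz": 0,"turn": 5.9,"gripper": 0.5},{"dx": 0.2,"dy": 0,"dz": 0,"turn": 5.9,"gripper": 0.5}])

```text
time_s: 41.18
eef_pos: [0.4283, 0.2149, 0.1504]
eef_rot: [-0.0, 0.731, -0.683, 0.0]
wrist_force: [0.8, 1.3, -0.2]
opening: 0.497
```

Run:
```python
from h import *
c=wl("w30");save(c,"w30c",(250,110,400,290),4)
```

```text
op 0.497 F tool [-0.02  0.24  0.01] pos [0.4284 0.2149 0.1502] t 41.225
```

View pics/w30c.png

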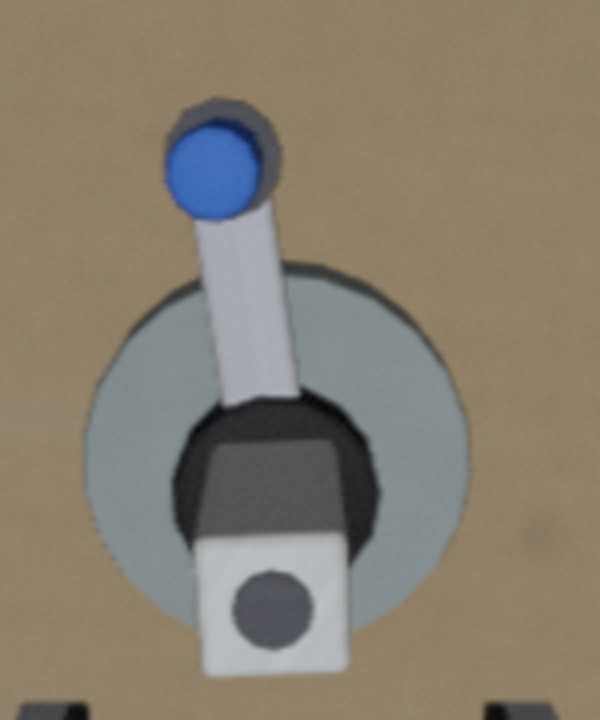

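Run:
```python
from h import *
c=cam("wrist")
p,y,s=swing(c,(250,110),4,(273,610),(214,172),(271.5,537.5),(276.5,671.5))
plan((*p,.068),np.radians(y+90))
```

```text
post [0.4279 0.2161] pin [0.4874 0.2286] r 0.0608 arm 11.8 yaw 5.7 swing 0.107 rad
dx -0.12 dy 0.04 dz 8.21 turn -1.8 | alt 178.2 q6 1.72 yaw -86.1 pos [0.4284 0.215  0.1501] t 41.275
```

Call:
drive_tool(commands=[{"dx": -0.1,"dy": 0.05,"dz": 4,"turn": -1.6,"gripper": 0.5},{"dx": -0.1,"dy": 0.05,"dz": 8.2,"turn": -1.6,"gripper": 0.5},{"dx": -0.1,"dy": 0.05,"dz": 8.2,"turn": -1.6,"gripper": 0.6},{"dx": -0.1,"dy": 0.05,"dz": 8.2,"turn": -1.6,"gripper": 1},{"dx": -0.1,"dy": 0.05,"dz": 8.2,"turn": -1.6,"gripper": 1},{"dx": -0.1,"dy": 0.05,"dz": 8.2,"turn": -1.6,"gripper": 1},{"dx": -0.1,"dy": 0.05,"dz": 7,"turn": -1.6,"gripper": 1},{"dx": -0.1,"dy": 0.05,"dz": 5.7,"turn": -1.6,"gripper": 1},{"dx": -0.1,"dy": 0.05,"dz": 5.7,"turn": -1.6,"gripper": 1},{"dx": -0.1,"dy": 0.05,"dz": 5.7,"turn": -1.6,"gripper": 1}])

```text
time_s: 42.52
eef_pos: [0.4272, 0.2161, 0.0935]
eef_rot: [-0.0, 0.74, -0.672, 0.0]
wrist_force: [0.2, -0.3, -9.1]
opening: 0.247
```

Run:
```python
from h import *
c=wl("w31"); plan((.545,.03,.093),np.radians(70.5)); plan((.6107,-.0263,.093),np.radians(70.5))
```

```text
op 0.247 F tool [-0.25  0.27  9.04] pos [0.4269 0.216  0.0932] t 42.575
dx 19.64 dy -9.97 dz 0.01 turn 25.0 | alt -155.0 q6 1.69 yaw -84.5 pos [0.4269 0.216  0.0932] t 42.575
dx 25.88 dy -15.97 dz 0.01 turn 25.0 | alt -155.0 q6 1.69 yaw -84.5 pos [0.4269 0.216  0.0932] t 42.575
```

View pics/w31.png

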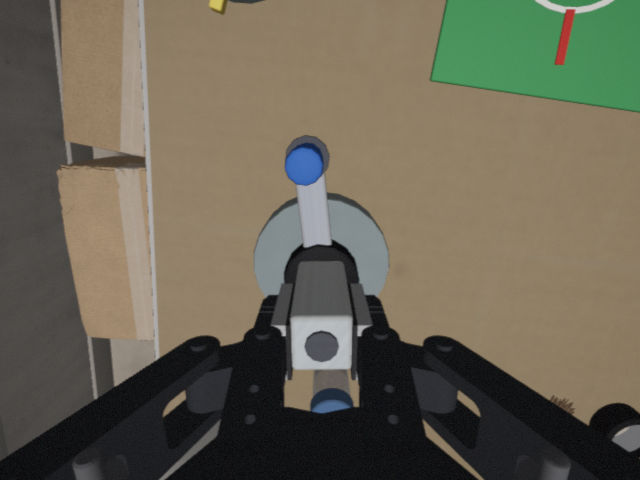

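Call:
drive_tool(commands=[{"dx": 3.5,"dy": -1.8,"dz": 0,"turn": 4,"gripper": 1},{"dx": 7,"dy": -3.6,"dz": 0,"turn": 8,"gripper": 1},{"dx": 10.5,"dy": -5.4,"dz": 0,"turn": 12,"gripper": 1},{"dx": 14,"dy": -7.2,"dz": 0,"turn": 17,"gripper": 1},{"dx": 17,"dy": -8.7,"dz": 0,"turn": 22,"gripper": 1},{"dx": 19.6,"dy": -10,"dz": 0,"turn": 25,"gripper": 1},{"dx": 22.5,"dy": -13,"dz": 0,"turn": 25,"gripper": 1},{"dx": 25.9,"dy": -16,"dz": 0,"turn": 25,"gripper": 1},{"dx": 25.9,"dy": -16,"dz": 0,"turn": 25,"gripper": 1},{"dx": 25.9,"dy": -16,"dz": 0,"turn": 25,"gripper": 1}])

```text
time_s: 43.82
eef_pos: [0.6101, -0.0262, 0.0919]
eef_rot: [-0.001, -0.577, 0.817, 0.001]
wrist_force: [-0.6, 0.8, -7.9]
opening: 0.248
```

Run:
```python
from h import *
c=wl("w32"); plan((.6107,-.0263,.0715),np.radians(70.5))
```

```text
op 0.246 F tool [0.22 0.84 7.9 ] pos [ 0.6099 -0.0258  0.092 ] t 43.875
dx 0.02 dy -0.10 dz 2.05 turn 0.0 | alt -180.0 q6 1.67 yaw -109.5 pos [ 0.6099 -0.0258  0.092 ] t 43.875
```

View pics/w32.png

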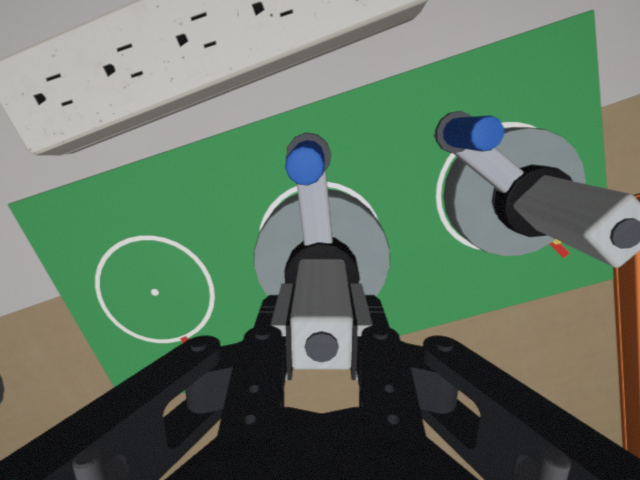

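Call:
drive_tool(commands=[{"dx": 0,"dy": -0.15,"dz": 0,"turn": 0,"gripper": 1},{"dx": 0,"dy": -0.15,"dz": 1.2,"turn": 0,"gripper": 1},{"dx": 0,"dy": -0.15,"dz": 1.9,"turn": 0,"gripper": 1},{"dx": 0,"dy": -0.15,"dz": 2.1,"turn": 0,"gripper": 1},{"dx": 0,"dy": -0.15,"dz": 2.2,"turn": 0,"gripper": 1},{"dx": 0,"dy": -0.15,"dz": 2.2,"turn": 0,"gripper": 1}])

```text
time_s: 44.62
eef_pos: [0.6126, -0.0268, 0.0719]
eef_rot: [-0.0, -0.577, 0.817, 0.0]
wrist_force: [-3.6, 1.0, 1.0]
opening: 0.248
```

Call:
drive_tool(commands=[{"dx": 0,"dy": 0.1,"dz": -0.2,"turn": 0,"gripper": 1},{"dx": 0,"dy": 0.1,"dz": -0.1,"turn": 0,"gripper": 1},{"dx": 0,"dy": 0.1,"dz": 0,"turn": 0,"gripper": 1},{"dx": 0,"dy": 0.1,"dz": 0,"turn": 0,"gripper": 1}])

```text
time_s: 45.12
eef_pos: [0.6123, -0.0268, 0.0721]
eef_rot: [0.0, -0.577, 0.817, -0.001]
wrist_force: [-1.4, -0.8, 1.1]
opening: 0.252
```

Call:
drive_tool(commands=[{"dx": 0,"dy": 0,"dz": 0,"turn": 0,"gripper": 0.6},{"dx": 0,"dy": 0,"dz": 0,"turn": 0,"gripper": 0.5},{"dx": 0,"dy": 0,"dz": 0,"turn": 0,"gripper": 0.5},{"dx": 0,"dy": 0,"dz": -3,"turn": 0,"gripper": 0.5},{"dx": 0,"dy": 0,"dz": -8,"turn": 0,"gripper": 0.5},{"dx": 0,"dy": 0,"dz": -8,"turn": 0,"gripper": 0.5},{"dx": 0,"dy": 0,"dz": -8,"turn": 0,"gripper": 0.5}])

```text
time_s: 46.0
eef_pos: [0.6116, -0.0265, 0.1511]
eef_rot: [0.0, -0.577, 0.817, -0.0]
wrist_force: [-0.4, 0.8, -0.7]
opening: 0.496
```

```bash
cat >> h.py <<'E'
def ov(c,name,ctr,crop=(250,110,400,290),s=4,zb=.003,rb=.037):
    save(c,name+"_raw",crop,s)
    im=cv2.resize(np.ascontiguousarray(c["image"][crop[1]:crop[3],crop[0]:crop[2],::-1]),None,fx=s,fy=s,interpolation=cv2.INTER_CUBIC)
    a=np.linspace(0,2*np.pi,200)
    for r,z,col in ((rb,zb+.022,(0,0,255)),(.041,.003,(255,0,255))):
        P=(w2p(c,np.c_[ctr[0]+r*np.cos(a),ctr[1]+r*np.sin(a),np.full(200,z)])-np.array(crop[:2]))*s
        cv2.polylines(im,[np.round(P*16).astype(np.int32)],True,col,1,cv2.LINE_AA,4)
    cv2.imwrite(f"pics/{name}.png",im)
E
python3 - <<'E'
from h import *
c=wl("w33"); g=ring(c,(.6107,-.0263)); ov(c,"ov33",(.6107,-.0263))
E
```

```text
op 0.498 F tool [ 0.11 -0.12  0.35] pos [ 0.611  -0.0264  0.1502] t 46.05
ring [ 0.6091 -0.0253] r 0.0390 1658 dot None
```

View pics/ov33.png

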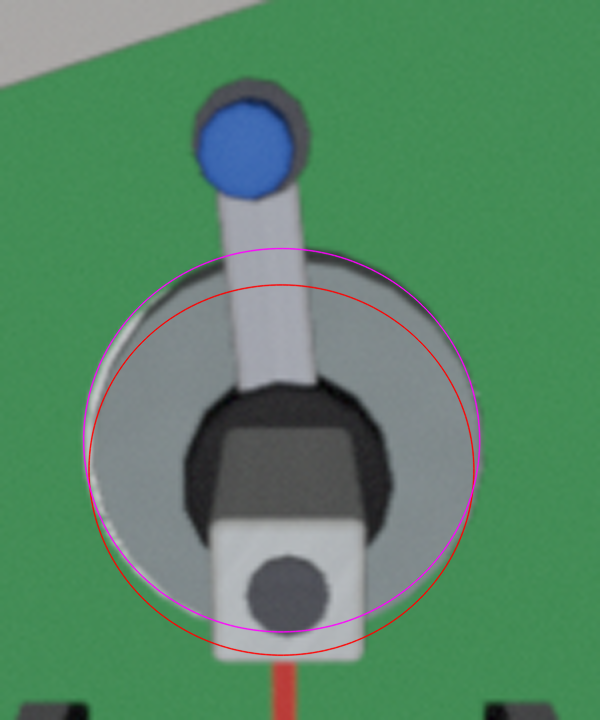

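View pics/w33.png

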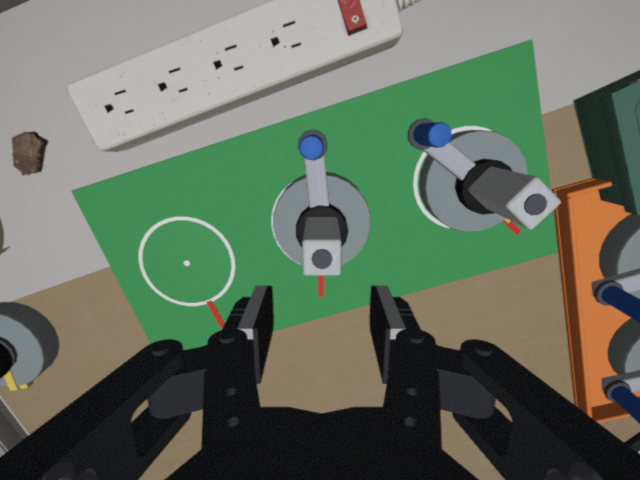

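Run:
```python
from h import *
c=cam("wrist")
q=px(c,(250,110),4,[(288,596)],.099)[0]; b=px(c,(250,110),4,[(246,150)],.081)[0];print(q,b, ang(q,b),np.hypot(*(q-b)))
# base top left/right extremes and top edge
e=px(c,(250,110),4,[(97,440),(479,440)],.025);print((e[0]+e[1])/2)
ov(c,"ov34",q)
```

```text
[ 0.61347625 -0.02859094] [ 0.67207153 -0.04314472] -13.948743305313048 0.06037564579938904
[ 0.61655006 -0.02992011]
```

View pics/ov34.png

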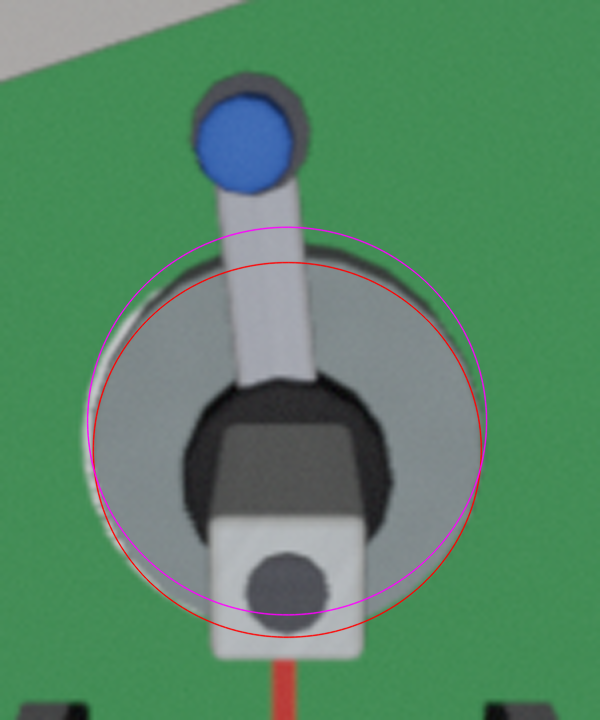

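Call:
drive_tool(commands=[{"dx": 0,"dy": 0,"dz": 4,"turn": 0,"gripper": 0.5},{"dx": 0,"dy": 0,"dz": 7.9,"turn": 0,"gripper": 0.5},{"dx": 0,"dy": 0,"dz": 7.9,"turn": 0,"gripper": 0.6},{"dx": 0,"dy": 0,"dz": 7.9,"turn": 0,"gripper": 1},{"dx": 0,"dy": 0,"dz": 7.9,"turn": 0,"gripper": 1},{"dx": 0,"dy": 0,"dz": 7.9,"turn": 0,"gripper": 1},{"dx": 0,"dy": 0,"dz": 7.4,"turn": 0,"gripper": 1},{"dx": -0.1,"dy": 0.2,"dz": 7.4,"turn": 0,"gripper": 1},{"dx": -0.1,"dy": 0.4,"dz": 7.4,"turn": 0,"gripper": 1},{"dx": -0.1,"dy": 0.4,"dz": 7.4,"turn": 0,"gripper": 1},{"dx": -0.1,"dy": 0.4,"dz": 7.7,"turn": 0,"gripper": 1},{"dx": -0.1,"dy": 0.4,"dz": 7.95,"turn": 0,"gripper": 1},{"dx": -0.1,"dy": 0.4,"dz": 7.95,"turn": 0,"gripper": 1}])

```text
time_s: 47.72
eef_pos: [0.6084, -0.0244, 0.072]
eef_rot: [0.0, -0.577, 0.817, -0.0]
wrist_force: [-1.2, -0.1, -5.6]
opening: 0.247
```

Call:
drive_tool(commands=[{"dx": 0,"dy": 0,"dz": 0.05,"turn": 0,"gripper": 1},{"dx": 0,"dy": 0,"dz": 0.05,"turn": 0,"gripper": 0.6},{"dx": 0,"dy": 0,"dz": 0.05,"turn": 0,"gripper": 0.5},{"dx": 0,"dy": 0,"dz": 0.05,"turn": 0,"gripper": 0.5},{"dx": 0,"dy": 0,"dz": -3,"turn": 0,"gripper": 0.5},{"dx": 0,"dy": 0,"dz": -7.9,"turn": 0,"gripper": 0.5},{"dx": 0,"dy": 0,"dz": -7.9,"turn": 0,"gripper": 0.5},{"dx": 0,"dy": 0,"dz": -7.9,"turn": 0,"gripper": 0.5},{"dx": 0,"dy": 0,"dz": -7.9,"turn": 0,"gripper": 0.5}])

```text
time_s: 48.85
eef_pos: [0.6073, -0.0241, 0.1492]
eef_rot: [-0.001, -0.577, 0.817, 0.001]
wrist_force: [-0.2, -0.9, -0.2]
opening: 0.501
```

Run:
```python
from h import *
c=wl("w35"); ring(c,(.6107,-.0263)); ov(c,"ov35",(.6107,-.0263)); red(c,(.5604,-.0084)); red(c,(.5629,.0895))
```

```text
op 0.501 F tool [-0.41 -0.22  0.08] pos [ 0.6073 -0.0241  0.1492] t 48.9
ring [ 0.6101 -0.0261] r 0.0395 1814 dot None
red 103 [ 0.5548 -0.0066] yaw -19.6 ends [ 0.5471 -0.0039] [ 0.5623 -0.0093]
red 153 [0.5621 0.0911] yaw 2.9 ends [0.5482 0.0904] [0.5757 0.0918]
```

View pics/ov35.png

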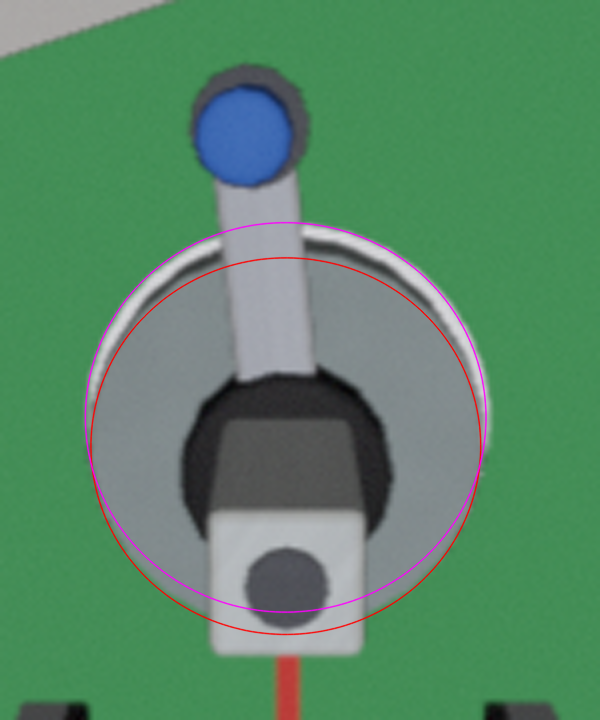

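Run:
```python
from h import *
sweeps((.599,.2736),-18.3,[-.03,.2],grasp=False)
c=cam("top")
for ce,st in blobs(c,(20,120,120),(35,255,255)): print("y",ce.round(1),st[4],p2w(c,ce,.01)[0].round(4))
for ce,st in blobs(c,(105,120,60),(130,255,255)):
    if ce[0]<230 and ce[1]<260: print("b",ce.round(1),p2w(c,ce,.078)[0].round(4))
save(c,"t36")
```

```text
above dx -27.7 dy 4.7 dz 1.9 turn -1.2
down dx -27.7 dy 4.7 dz 8.7 turn -1.2
push 0.09 dx -29.0 dy 4.7 dz 8.7 turn -1.2
push 0.20 dx -29.7 dy 4.9 dz 8.7 turn -1.2
free dx -29.1 dy 4.8 dz 8.7 turn -1.2
up dx -29.1 dy 4.9 dz -0.1 turn -1.2
q6 1.68 cmdyaw -109.5 t 48.9
y [401.5 196.4] 38 [ 0.5791 -0.164   0.01  ]
y [199.9 198.9] 42 [0.5691 0.2835 0.01  ]
y [466.4 240.6] 34 [ 0.4816 -0.3057  0.01  ]
y [469.  280.4] 22 [ 0.3942 -0.3096  0.01  ]
b [208.4 153.2] [0.6543 0.2543 0.078 ]
```

View pics/t36.png

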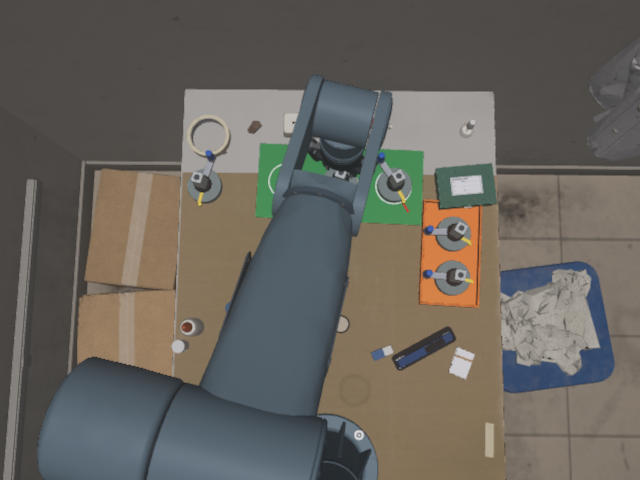

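Call:
drive_tool(commands=[{"dx": -4,"dy": 0.7,"dz": -1,"turn": 0,"gripper": 0.7},{"dx": -8.5,"dy": 1.4,"dz": -1,"turn": 0,"gripper": 0.7},{"dx": -13,"dy": 2.2,"dz": -1,"turn": 0,"gripper": 0.7},{"dx": -17.5,"dy": 3,"dz": -1,"turn": -1,"gripper": 0.7},{"dx": -22,"dy": 3.8,"dz": 0,"turn": -1.2,"gripper": 0.7},{"dx": -26,"dy": 4.4,"dz": 1,"turn": -1.2,"gripper": 0.7},{"dx": -27.7,"dy": 4.7,"dz": 1.9,"turn": -1.2,"gripper": 0.7},{"dx": -27.7,"dy": 4.7,"dz": 1.9,"turn": -1.2,"gripper": 0.7},{"dx": -27.7,"dy": 4.7,"dz": 1.9,"turn": -1.2,"gripper": 0.7},{"dx": -27.7,"dy": 4.7,"dz": 1.9,"turn": -1.2,"gripper": 0.7}])

```text
time_s: 50.2
eef_pos: [0.657, 0.251, 0.1325]
eef_rot: [0.0, -0.585, 0.811, -0.0]
wrist_force: [-0.2, 0.1, -0.4]
opening: 0.299
```

Run:
```python
from h import *
c=wl("w37"); sweeps((.599,.2736),-18.3,[-.03,.2],grasp=True,zl=.065)
```

```text
op 0.304 F tool [-0.39  0.27 -0.44] pos [0.657  0.2511 0.1325] t 50.25
above dx -0.1 dy 0.2 dz 0.3 turn -0.1
down dx -0.1 dy 0.2 dz 6.8 turn -0.1
push 0.09 dx -1.4 dy 0.2 dz 6.8 turn -0.1
push 0.20 dx -2.1 dy 0.3 dz 6.8 turn -0.1
free dx -1.5 dy 0.3 dz 6.8 turn -0.1
up dx -1.5 dy 0.3 dz -1.7 turn -0.1
abovepost dx -0.3 dy 6.2 dz -0.8 turn -0.1
post dx -0.3 dy 6.2 dz 6.4 turn -0.1
q6 2.09 cmdyaw -108.4 t 50.25
```

View pics/w37.png

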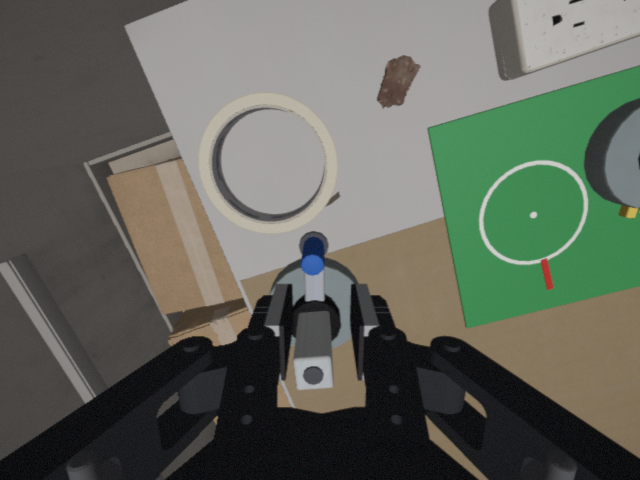

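Call:
drive_tool(commands=[{"dx": -0.2,"dy": 0.2,"dz": 3.5,"turn": 0,"gripper": 0.7},{"dx": -0.2,"dy": 0.2,"dz": 6.8,"turn": 0,"gripper": 0.7},{"dx": -0.2,"dy": 0.2,"dz": 6.8,"turn": 0,"gripper": 0.7},{"dx": -1.0,"dy": 0.2,"dz": 6.8,"turn": 0,"gripper": 0.7},{"dx": -1.6,"dy": 0.2,"dz": 6.8,"turn": 0,"gripper": 0.7},{"dx": -2.2,"dy": 0.3,"dz": 6.8,"turn": 0,"gripper": 0.7},{"dx": -2.2,"dy": 0.3,"dz": 6.8,"turn": 0,"gripper": 0.7},{"dx": -1.6,"dy": 0.3,"dz": 6.8,"turn": 0,"gripper": 0.7},{"dx": -1.6,"dy": 0.3,"dz": 2,"turn": 0,"gripper": 0.7},{"dx": -0.9,"dy": 3,"dz": -1.8,"turn": 0,"gripper": 0.6},{"dx": -0.3,"dy": 6.2,"dz": -1.8,"turn": 0,"gripper": 0.5},{"dx": -0.3,"dy": 6.2,"dz": -1.8,"turn": 0,"gripper": 0.5},{"dx": -0.3,"dy": 6.2,"dz": -1.8,"turn": 0,"gripper": 0.5}])

```text
time_s: 51.88
eef_pos: [0.5988, 0.2745, 0.1497]
eef_rot: [0.0, -0.586, 0.811, -0.0]
wrist_force: [0.3, -0.1, -0.5]
opening: 0.502
```

Run:
```python
from h import *
c=wl("w38");save(c,"w38c",(250,110,400,290),4)
```

```text
op 0.500 F tool [-0.37 -0.55 -0.33] pos [0.5991 0.2744 0.1496] t 51.925
```

View pics/w38c.png

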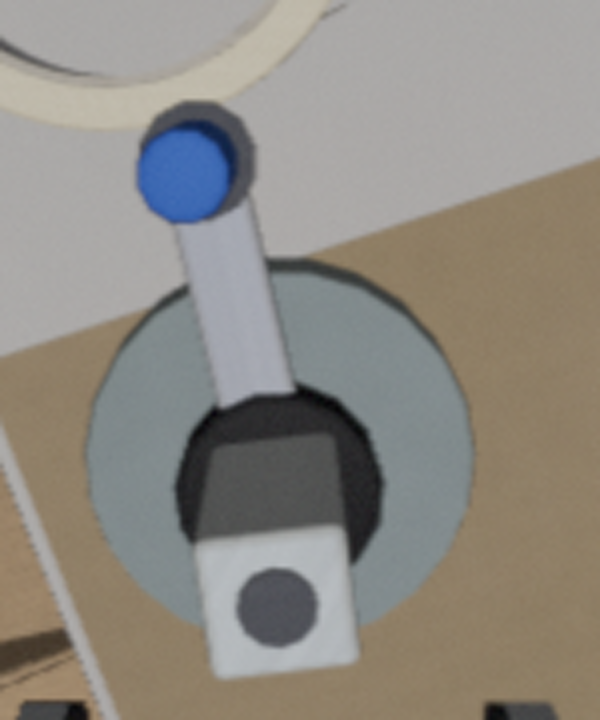

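Run:
```python
from h import *
c=cam("wrist")
p,y,s=swing(c,(250,110),4,(277,606),(186,173),(271.5,536.5),(286,670))
sweeps(p,y,[s,-.22],grasp=True,zl=.065)
```

```text
post [0.5999 0.2745] pin [0.6602 0.2682] r 0.0606 arm -6.0 yaw -12.6 swing 0.116 rad
above dx -1.3 dy -5.9 dz 1.9 turn -5.7
down dx -1.3 dy -5.9 dz 8.4 turn -5.7
push 0.00 dx -0.1 dy -6.1 dz 8.4 turn -5.7
push -0.11 dx 0.6 dy -6.1 dz 8.4 turn -5.7
push -0.22 dx 1.3 dy -6.1 dz 8.4 turn -5.7
free dx 0.7 dy -6.0 dz 8.4 turn -5.7
up dx 0.7 dy -6.0 dz -0.1 turn -5.7
abovepost dx -0.0 dy -0.1 dz 0.9 turn -5.7
post dx -0.0 dy -0.1 dz 8.1 turn -5.7
q6 2.14 cmdyaw -108.3 t 51.975
```

Call:
drive_tool(commands=[{"dx": -0.6,"dy": -3,"dz": 1,"turn": -5.7,"gripper": 0.7},{"dx": -1.3,"dy": -5.9,"dz": 3,"turn": -5.7,"gripper": 0.7},{"dx": -1.3,"dy": -5.9,"dz": 5,"turn": -5.7,"gripper": 0.7},{"dx": -1.3,"dy": -5.9,"dz": 8.4,"turn": -5.7,"gripper": 0.7},{"dx": -1.3,"dy": -5.9,"dz": 8.4,"turn": -5.7,"gripper": 0.7},{"dx": -0.1,"dy": -6.1,"dz": 8.4,"turn": -5.7,"gripper": 0.7},{"dx": 0.6,"dy": -6.1,"dz": 8.4,"turn": -5.7,"gripper": 0.7},{"dx": 1.3,"dy": -6.1,"dz": 8.4,"turn": -5.7,"gripper": 0.7},{"dx": 1.3,"dy": -6.1,"dz": 8.4,"turn": -5.7,"gripper": 0.7},{"dx": 0.7,"dy": -6.0,"dz": 8.4,"turn": -5.7,"gripper": 0.7},{"dx": 0.7,"dy": -6.0,"dz": 4,"turn": -5.7,"gripper": 0.7},{"dx": 0.3,"dy": -3,"dz": 0,"turn": -5.7,"gripper": 0.6},{"dx": 0,"dy": -0.1,"dz": 0,"turn": -5.7,"gripper": 0.5},{"dx": 0,"dy": -0.1,"dz": 0,"turn": -5.7,"gripper": 0.5},{"dx": 0,"dy": -0.1,"dz": 0,"turn": -5.7,"gripper": 0.5}])

```text
time_s: 53.85
eef_pos: [0.5997, 0.2746, 0.1495]
eef_rot: [-0.0, -0.625, 0.78, -0.0]
wrist_force: [-0.4, 0.4, 0.1]
opening: 0.498
```

Run:
```python
from h import *
c=wl("w39");save(c,"w39c",(250,110,400,290),4)
```

```text
op 0.502 F tool [-0.22 -0.93 -0.88] pos [0.5999 0.2743 0.1493] t 53.9
```

View pics/w39c.png

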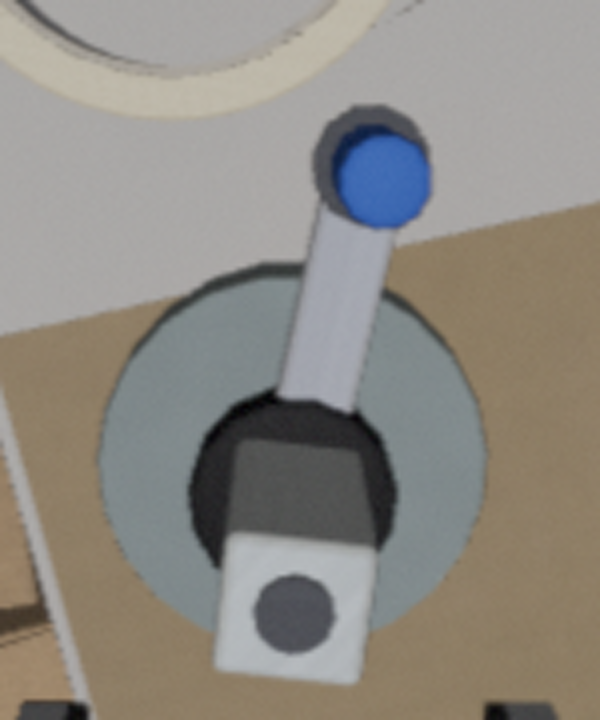

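Run:
```python
from h import *
c=cam("wrist")
p,y,s=swing(c,(250,110),4,(294.5,613),(384,181),(302,541.5),(287,676.5))
sweeps(p,y,[s,.15],grasp=True,zl=.065)
```

```text
post [0.5991 0.2723] pin [0.6539 0.2469] r 0.0605 arm -24.9 yaw -18.5 swing -0.112 rad
above dx 1.5 dy -5.8 dz 1.9 turn 5.8
down dx 1.5 dy -5.8 dz 8.4 turn 5.8
push -0.02 dx 0.4 dy -6.0 dz 8.4 turn 5.8
push 0.06 dx -0.1 dy -6.0 dz 8.4 turn 5.8
push 0.15 dx -0.7 dy -6.0 dz 8.4 turn 5.8
free dx -0.1 dy -6.0 dz 8.4 turn 5.8
up dx -0.1 dy -5.9 dz -0.1 turn 5.8
abovepost dx 0.2 dy 0.0 dz 0.9 turn 5.8
post dx 0.2 dy 0.0 dz 8.1 turn 5.8
q6 2.04 cmdyaw -102.6 t 53.95
```

Call:
drive_tool(commands=[{"dx": 0.8,"dy": -3,"dz": 1,"turn": 5.8,"gripper": 0.7},{"dx": 1.5,"dy": -5.8,"dz": 3,"turn": 5.8,"gripper": 0.7},{"dx": 1.5,"dy": -5.8,"dz": 5,"turn": 5.8,"gripper": 0.7},{"dx": 1.5,"dy": -5.8,"dz": 8.4,"turn": 5.8,"gripper": 0.7},{"dx": 1.5,"dy": -5.8,"dz": 8.4,"turn": 5.8,"gripper": 0.7},{"dx": 0.4,"dy": -6.0,"dz": 8.4,"turn": 5.8,"gripper": 0.7},{"dx": -0.1,"dy": -6.0,"dz": 8.4,"turn": 5.8,"gripper": 0.7},{"dx": -0.7,"dy": -6.0,"dz": 8.4,"turn": 5.8,"gripper": 0.7},{"dx": -0.7,"dy": -6.0,"dz": 8.4,"turn": 5.8,"gripper": 0.7},{"dx": -0.1,"dy": -6.0,"dz": 8.4,"turn": 5.8,"gripper": 0.7},{"dx": -0.1,"dy": -6.0,"dz": 4,"turn": 5.8,"gripper": 0.7},{"dx": 0.1,"dy": -3,"dz": 0,"turn": 5.8,"gripper": 0.6},{"dx": 0.2,"dy": 0,"dz": 0,"turn": 5.8,"gripper": 0.5},{"dx": 0.2,"dy": 0,"dz": 0,"turn": 5.8,"gripper": 0.5},{"dx": 0.2,"dy": 0,"dz": 0,"turn": 5.8,"gripper": 0.5}])

```text
time_s: 55.82
eef_pos: [0.5993, 0.2721, 0.1496]
eef_rot: [0.0, -0.585, 0.811, -0.0]
wrist_force: [-0.0, 0.1, -0.6]
opening: 0.5
```

Run:
```python
from h import *
c=wl("w40");save(c,"w40c",(250,110,400,290),4)
```

```text
op 0.504 F tool [-0.94 -0.19 -0.44] pos [0.5996 0.272  0.1495] t 55.875
```

View pics/w40c.png

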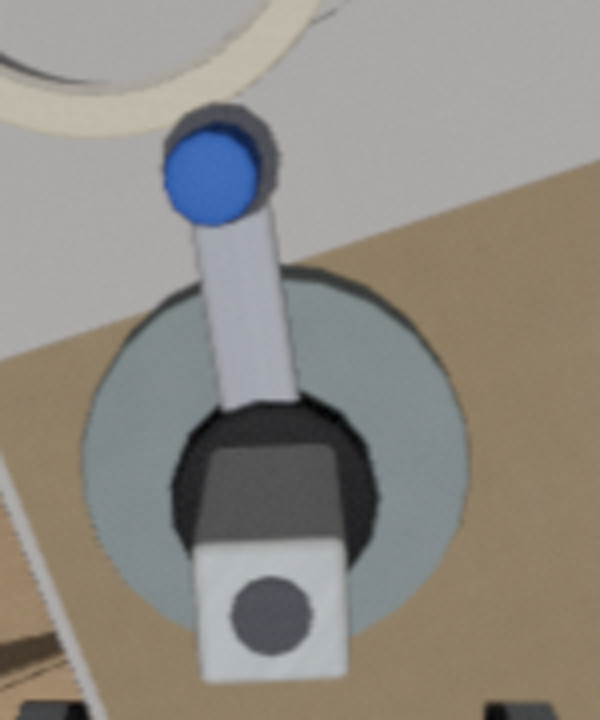

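Run:
```python
from h import *
c=cam("wrist")
p,y,s=swing(c,(250,110),4,(271.5,616),(212,178),(270,542.5),(276,678.5))
plan((*p,.068),np.radians(y+90))
```

```text
post [0.5992 0.2734] pin [0.6588 0.2624] r 0.0606 arm -10.4 yaw -16.3 swing 0.102 rad
dx -0.12 dy 0.08 dz 8.13 turn -2.2 | alt 177.8 q6 2.14 yaw -108.4 pos [0.5996 0.272  0.1493] t 55.925
```

Call:
drive_tool(commands=[{"dx": -0.1,"dy": 0.1,"dz": 4,"turn": -2,"gripper": 0.5},{"dx": -0.1,"dy": 0.1,"dz": 8.1,"turn": -2,"gripper": 0.5},{"dx": -0.1,"dy": 0.1,"dz": 8.1,"turn": -2,"gripper": 0.6},{"dx": -0.1,"dy": 0.1,"dz": 8.1,"turn": -2,"gripper": 1},{"dx": -0.1,"dy": 0.1,"dz": 8.1,"turn": -2,"gripper": 1},{"dx": -0.1,"dy": 0.1,"dz": 8.1,"turn": -2,"gripper": 1},{"dx": -0.1,"dy": 0.1,"dz": 7,"turn": -2,"gripper": 1},{"dx": -0.1,"dy": 0.1,"dz": 5.7,"turn": -2,"gripper": 1},{"dx": -0.1,"dy": 0.1,"dz": 5.7,"turn": -2,"gripper": 1},{"dx": -0.1,"dy": 0.1,"dz": 5.7,"turn": -2,"gripper": 1}])

```text
time_s: 57.18
eef_pos: [0.5985, 0.2738, 0.0932]
eef_rot: [0.0, -0.599, 0.801, -0.0]
wrist_force: [-0.8, -0.3, -8.7]
opening: 0.251
```

Run:
```python
from h import *
c=wl("w41"); plan((.6155,.093,.093),np.radians(93.1))
save(c,"w41c",(250,110,400,290),4);ring(c,(.6155,.093));red(c,(.5629,.0895))
```

```text
op 0.246 F tool [-0.52 -0.42  9.09] pos [0.5981 0.2737 0.0926] t 57.225
dx 16.85 dy -6.77 dz -0.04 turn -19.5 | alt 160.5 q6 2.11 yaw -106.4 pos [0.5981 0.2737 0.0926] t 57.225
ring [0.6151 0.0924] r 0.0397 1726 dot [0.6149 0.092 ]
red 314 [0.5618 0.089 ] yaw 3.3 ends [0.5478 0.0882] [0.5754 0.0898]
```

View pics/w41.png

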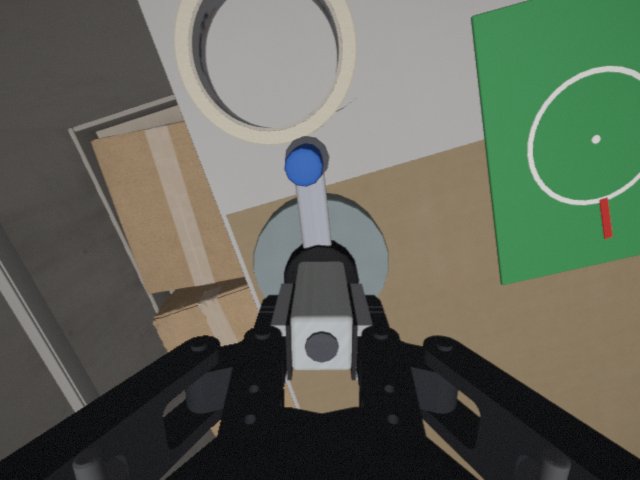

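Run:
```python
from h import *
plan((.6130,.0926,.0715),np.radians(93.2))
```

```text
dx 16.96 dy -6.54 dz 2.11 turn -19.6 | alt 160.4 q6 2.11 yaw -106.4 pos [0.5981 0.2737 0.0926] t 57.225
```

Call:
drive_tool(commands=[{"dx": 3,"dy": -1.0,"dz": -0.5,"turn": -3,"gripper": 1},{"dx": 6.5,"dy": -2.4,"dz": -0.5,"turn": -7,"gripper": 1},{"dx": 10,"dy": -3.8,"dz": -0.5,"turn": -11,"gripper": 1},{"dx": 13.5,"dy": -5.2,"dz": -0.5,"turn": -15,"gripper": 1},{"dx": 17,"dy": -6.5,"dz": -0.2,"turn": -19.6,"gripper": 1},{"dx": 17,"dy": -6.5,"dz": 0,"turn": -19.6,"gripper": 1},{"dx": 17,"dy": -6.5,"dz": 0,"turn": -19.6,"gripper": 1},{"dx": 17,"dy": -6.5,"dz": 0,"turn": -19.6,"gripper": 1}])

```text
time_s: 58.22
eef_pos: [0.6123, 0.0933, 0.0924]
eef_rot: [0.0, 0.727, -0.687, -0.001]
wrist_force: [-0.4, 0.1, -8.5]
opening: 0.249
```

Run:
```python
from h import *
c=wl("w42"); plan((.6130,.0926,.0715),np.radians(93.2))
```

```text
op 0.249 F tool [0.83 0.08 8.39] pos [0.6123 0.0934 0.0924] t 58.275
dx 0.08 dy -0.06 dz 2.09 turn 0.1 | alt -179.9 q6 1.47 yaw -86.7 pos [0.6123 0.0934 0.0924] t 58.275
```

View pics/w42.png

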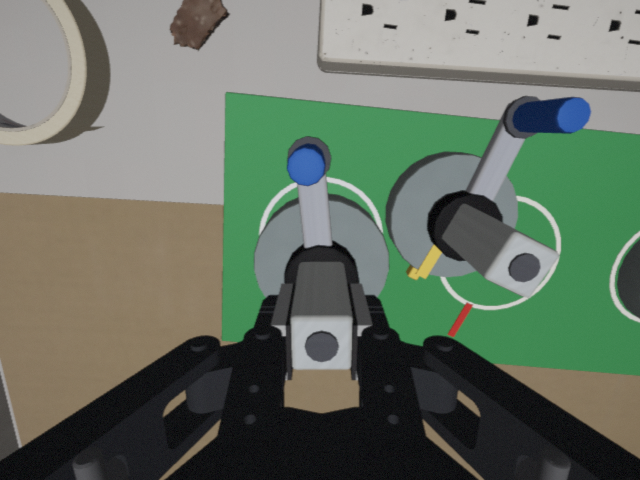

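Run:
```python
from h import *
c=cam("wrist")
q=p2w(c,[(524.5,267)],.099)[0];b=p2w(c,[(573,115)],.081)[0];y=p2w(c,[(413,273)],.013)[0]
print(q,b,y,ang(q,b),ang(y,q),np.hypot(*(q-b)[:2]),np.hypot(*(q-y)[:2]))
ov(c,"ov42",q,(200,60,640,390),1.8)
```

```text
[0.63837319 0.0144348  0.099     ] [ 0.69635989 -0.00165962  0.081     ] [0.59798647 0.03161986 0.013     ] -15.512188379754056 -23.050358264041563 0.06017880438656293 0.04389092320373903
```

View pics/ov42.png

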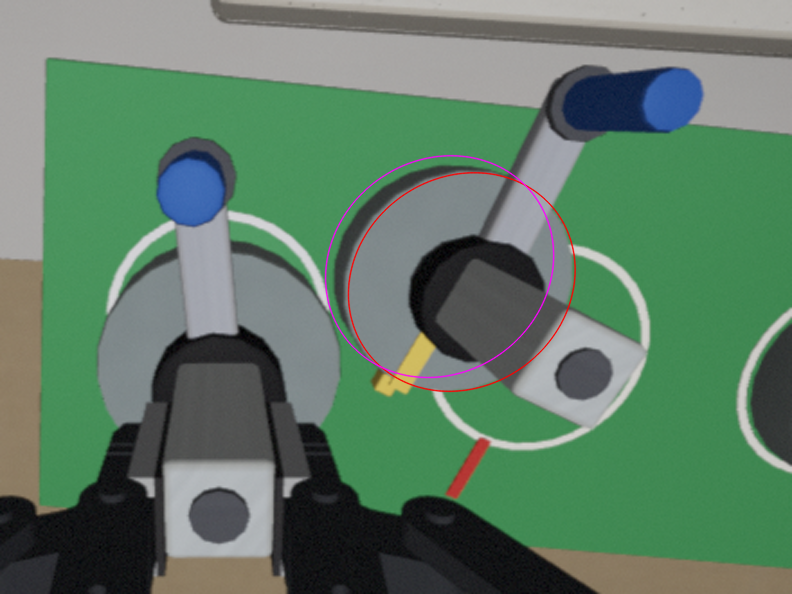

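Call:
drive_tool(commands=[{"dx": 0,"dy": 0,"dz": 1.2,"turn": 0,"gripper": 1},{"dx": 0,"dy": 0,"dz": 1.9,"turn": 0,"gripper": 1},{"dx": 0,"dy": 0,"dz": 2.1,"turn": 0,"gripper": 1},{"dx": 0,"dy": 0,"dz": 2.15,"turn": 0,"gripper": 1},{"dx": 0,"dy": 0,"dz": 2.15,"turn": 0,"gripper": 1}])

```text
time_s: 58.95
eef_pos: [0.6125, 0.0927, 0.0719]
eef_rot: [0.0, 0.727, -0.687, -0.0]
wrist_force: [-5.1, 1.3, -0.7]
opening: 0.247
```

Call:
drive_tool(commands=[{"dx": 0,"dy": 0,"dz": 0,"turn": 0,"gripper": 0.6},{"dx": 0,"dy": 0,"dz": 0,"turn": 0,"gripper": 0.5},{"dx": 0,"dy": 0,"dz": 0,"turn": 0,"gripper": 0.5},{"dx": 0,"dy": 0,"dz": -3,"turn": 0,"gripper": 0.5},{"dx": 0,"dy": 0,"dz": -7.9,"turn": 0,"gripper": 0.5},{"dx": 0,"dy": 0,"dz": -7.9,"turn": 0,"gripper": 0.5},{"dx": 0,"dy": 0,"dz": -7.9,"turn": 0,"gripper": 0.5},{"dx": 0,"dy": 0,"dz": -7.9,"turn": 0,"gripper": 0.5}])

```text
time_s: 59.95
eef_pos: [0.6118, 0.0924, 0.1487]
eef_rot: [0.001, 0.727, -0.687, -0.001]
wrist_force: [-0.8, 0.2, -0.3]
opening: 0.504
```

Run:
```python
from h import *
c=wl("w43"); ring(c,(.6153,.0927)); ov(c,"ov43",(.6153,.0927))
```

```text
op 0.501 F tool [0.2  0.89 0.01] pos [0.6118 0.0924 0.1487] t 60.0
ring [0.6143 0.093 ] r 0.0398 1914 dot None
```

View pics/ov43.png

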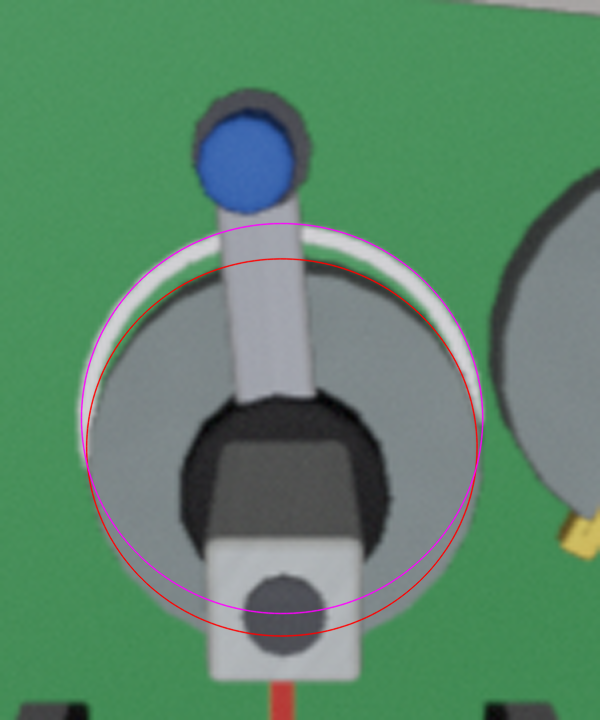

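View pics/w43.png

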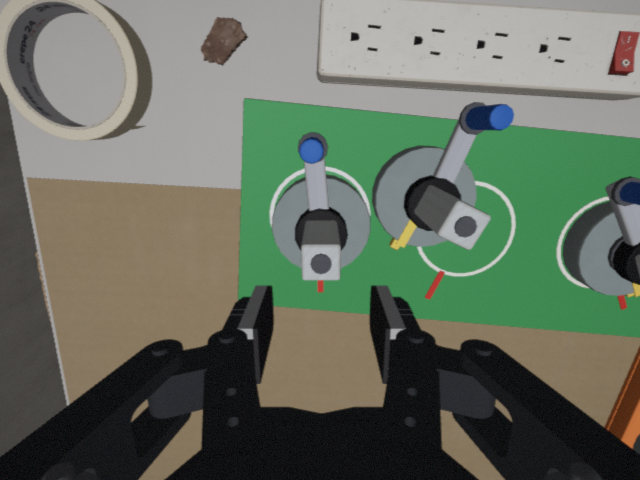

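Run:
```python
from h import *
c=cam("wrist")
q=px(c,(250,110),4,[(284.5,615)],.099)[0]; b=px(c,(250,110),4,[(246,163)],.081)[0];print("S1",q,b,ang(q,b),np.hypot(*(q-b)))
q=p2w(c,[(465,226)],.099)[0][:2];b=p2w(c,[(500,117)],.081)[0][:2];print("S5",q,b,ang(q,b))
plan((*q,.15),np.radians(90-21.5))
```

```text
S1 [0.61231045 0.09193971] [0.67258093 0.10064559] 8.219343533259371 0.06089600136688194
S5 [0.63858146 0.01512114] [ 0.69610116 -0.00096758] -15.626727229170035
dx 7.86 dy -2.23 dz -0.13 turn 24.7 | alt -155.3 q6 1.47 yaw -86.8 pos [0.612  0.0924 0.1488] t 60.05
```

Call:
drive_tool(commands=[{"dx": 3,"dy": -1,"dz": 0,"turn": 9,"gripper": 0.5},{"dx": 6,"dy": -2,"dz": 0,"turn": 18,"gripper": 0.5},{"dx": 7.9,"dy": -2.2,"dz": 0,"turn": 24.7,"gripper": 0.5},{"dx": 7.9,"dy": -2.2,"dz": 0,"turn": 24.7,"gripper": 0.5},{"dx": 7.9,"dy": -2.2,"dz": 0,"turn": 24.7,"gripper": 0.5},{"dx": 7.9,"dy": -2.2,"dz": 0,"turn": 24.7,"gripper": 0.5}])

```text
time_s: 60.8
eef_pos: [0.6388, 0.0157, 0.1501]
eef_rot: [-0.0, -0.564, 0.826, 0.0]
wrist_force: [-0.2, 0.4, 0.7]
opening: 0.502
```

Run:
```python
from h import *
c=wl("w44");save(c,"w44c",(250,110,400,290),4)
```

```text
op 0.496 F tool [0.23 0.24 0.02] pos [0.6389 0.0157 0.1502] t 60.85
```

View pics/w44c.png

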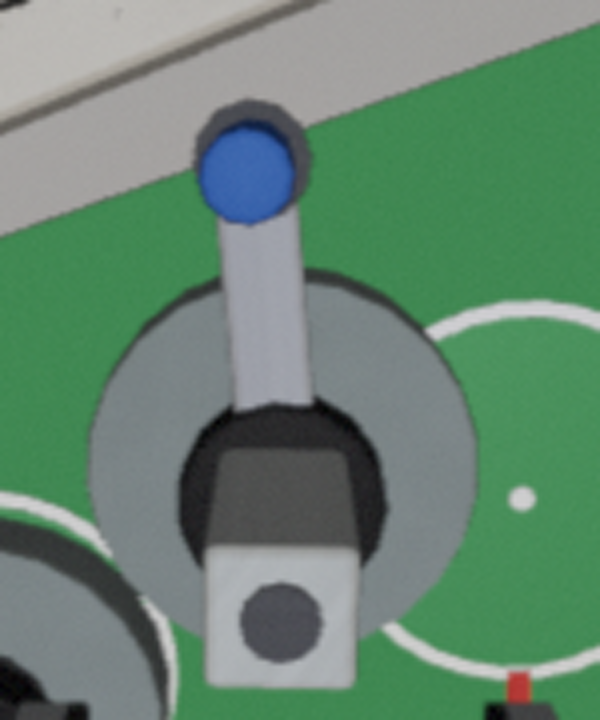

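Run:
```python
from h import *
c=cam("wrist")
cr=(250,110)
q=px(c,cr,4,[(281,622)],.099)[0];b=px(c,cr,4,[(247,173)],.081)[0];e=px(c,cr,4,[(282,545.5),(280.5,686)],.099);d=px(c,cr,4,[(522,498)],.003)[0]
print(q,b,"arm",ang(q,b),"yaw",ang(e[1],e[0]),"dot",d)
plan((*q,.0715),np.radians(90+ang(e[1],e[0])))
ov(c,"ov44",q)
```

```text
[0.63811989 0.01576617] [ 0.69654541 -0.00201532] arm -16.927346338179245 yaw -22.038024448953326 dot [ 0.60970073 -0.02693405]
dx 0.02 dy 0.09 dz 7.88 turn 0.6 | alt -179.4 q6 1.78 yaw -111.4 pos [0.639  0.0156 0.1503] t 60.9
```

View pics/ov44.png

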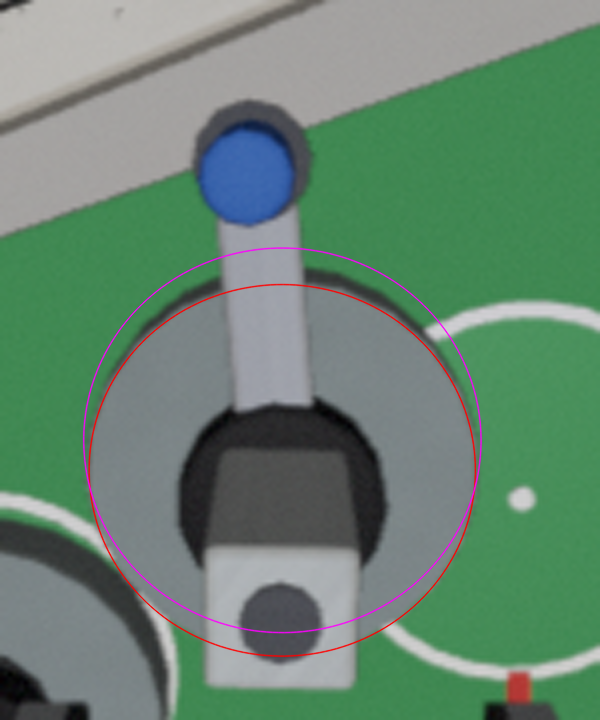

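Call:
drive_tool(commands=[{"dx": 0,"dy": 0,"dz": 4,"turn": 0,"gripper": 0.5},{"dx": 0,"dy": 0,"dz": 7.9,"turn": 0,"gripper": 0.5},{"dx": 0,"dy": 0,"dz": 7.9,"turn": 0,"gripper": 0.6},{"dx": 0,"dy": 0,"dz": 7.9,"turn": 0,"gripper": 1},{"dx": 0,"dy": 0,"dz": 7.9,"turn": 0,"gripper": 1},{"dx": 0,"dy": 0,"dz": 7.9,"turn": 0,"gripper": 1},{"dx": 0,"dy": 0,"dz": 6.9,"turn": 0,"gripper": 1},{"dx": 1.5,"dy": 0.3,"dz": 6.9,"turn": 0,"gripper": 1},{"dx": 3.5,"dy": 0.8,"dz": 6.9,"turn": -1.9,"gripper": 1},{"dx": 4.95,"dy": 1.1,"dz": 6.9,"turn": -1.9,"gripper": 1},{"dx": 4.95,"dy": 1.1,"dz": 6.9,"turn": -1.9,"gripper": 1},{"dx": 4.95,"dy": 1.1,"dz": 7.5,"turn": -1.9,"gripper": 1},{"dx": 4.95,"dy": 1.1,"dz": 7.8,"turn": -1.9,"gripper": 1},{"dx": 4.95,"dy": 1.1,"dz": 7.95,"turn": -1.9,"gripper": 1},{"dx": 4.95,"dy": 1.1,"dz": 7.95,"turn": -1.9,"gripper": 1}])

```text
time_s: 62.78
eef_pos: [0.6109, -0.0268, 0.0718]
eef_rot: [-0.0, -0.577, 0.817, 0.0]
wrist_force: [-5.0, 0.9, 2.3]
opening: 0.249
```

Call:
drive_tool(commands=[{"dx": 0,"dy": 0,"dz": 0,"turn": 0,"gripper": 0.6},{"dx": 0,"dy": 0,"dz": 0,"turn": 0,"gripper": 0.5},{"dx": 0,"dy": 0,"dz": 0,"turn": 0,"gripper": 0.5},{"dx": 0,"dy": 0,"dz": -3,"turn": 0,"gripper": 0.5},{"dx": 0,"dy": 0,"dz": -7.9,"turn": 0,"gripper": 0.5},{"dx": 0,"dy": 0,"dz": -7.9,"turn": 0,"gripper": 0.5},{"dx": 0,"dy": 0,"dz": -7.9,"turn": 0,"gripper": 0.5},{"dx": 0,"dy": 0,"dz": -7.9,"turn": 0,"gripper": 0.5},{"dx": 0,"dy": 0,"dz": -7.9,"turn": 0,"gripper": 0.5}])

```text
time_s: 63.9
eef_pos: [0.61, -0.0272, 0.1484]
eef_rot: [-0.001, -0.576, 0.817, 0.001]
wrist_force: [-0.6, 0.5, 0.7]
opening: 0.499
```

Run:
```python
from h import *
c=wl("w45"); ring(c,(.6105,-.0263)); ov(c,"ov45",(.6105,-.0265)); red(c,(.5604,-.0084))
```

```text
op 0.502 F tool [0.58 0.26 0.04] pos [ 0.6102 -0.0272  0.1486] t 63.95
ring [ 0.6097 -0.0262] r 0.0397 1915 dot None
red 75 [ 0.5528 -0.006 ] yaw -18.8 ends [ 0.5472 -0.0041] [ 0.5581 -0.0079]
```

View pics/ov45.png

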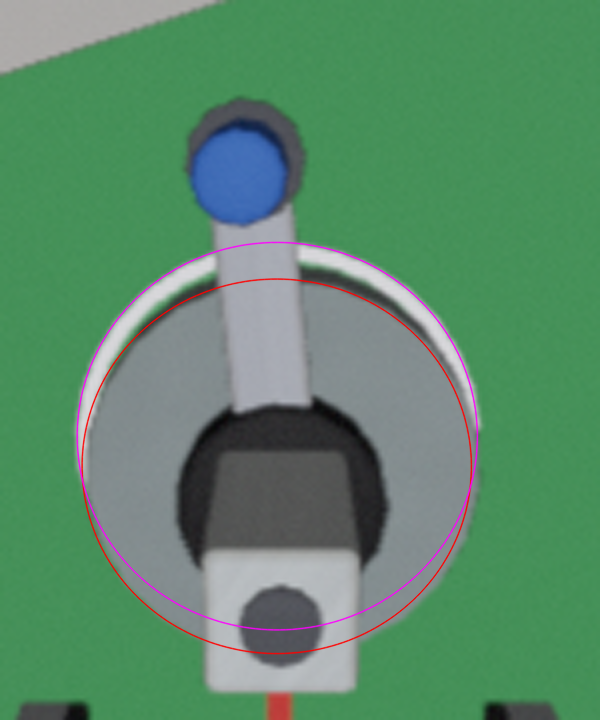

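View pics/w45.png

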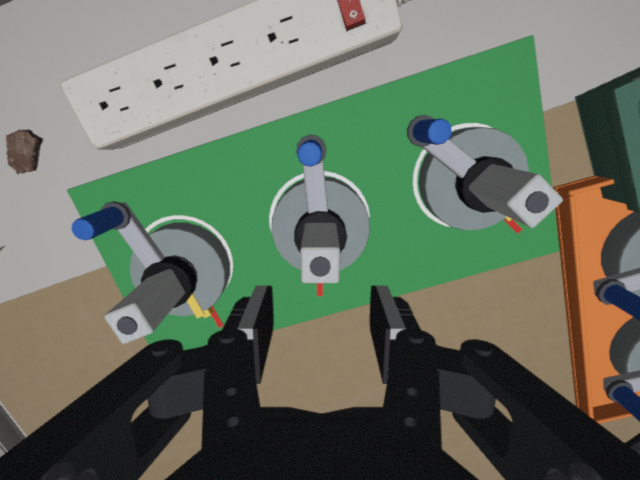

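Run:
```python
from h import *
plan((.6125,.0922,.15),np.radians(93.2))
```

```text
dx -11.33 dy 3.79 dz -0.13 turn -22.8 | alt 157.2 q6 1.67 yaw -109.6 pos [ 0.6102 -0.0272  0.1486] t 63.95
```

Call:
drive_tool(commands=[{"dx": -3,"dy": 1,"dz": -0.2,"turn": -7,"gripper": 0.5},{"dx": -6.5,"dy": 2.2,"dz": -0.2,"turn": -14,"gripper": 0.5},{"dx": -10,"dy": 3.3,"dz": -0.2,"turn": -21,"gripper": 0.5},{"dx": -11.3,"dy": 3.8,"dz": -0.1,"turn": -22.8,"gripper": 0.5},{"dx": -11.3,"dy": 3.8,"dz": -0.1,"turn": -22.8,"gripper": 0.5},{"dx": -11.3,"dy": 3.8,"dz": -0.1,"turn": -22.8,"gripper": 0.5},{"dx": -11.3,"dy": 3.8,"dz": -0.1,"turn": -22.8,"gripper": 0.5}])

```text
time_s: 64.82
eef_pos: [0.613, 0.0907, 0.1507]
eef_rot: [0.0, 0.726, -0.688, 0.0]
wrist_force: [0.1, -0.4, -0.3]
opening: 0.499
```

Run:
```python
from h import *
c=wl("w46"); plan((.6125,.0922,.072),np.radians(93.2)); ring(c,(.6153,.0927)); ov(c,"ov46",(.615,.0928)); red(c,(.5629,.0895))
```

```text
op 0.504 F tool [ 0.5   0.64 -0.3 ] pos [0.613  0.0908 0.1508] t 64.875
dx -0.15 dy 0.04 dz 7.88 turn -0.1 | alt 179.9 q6 1.47 yaw -86.9 pos [0.613  0.0908 0.1508] t 64.875
ring [0.6143 0.0932] r 0.0398 1889 dot None
red 59 [0.5534 0.0897] yaw 1.9 ends [0.548  0.0896] [0.5586 0.0899]
```

View pics/ov46.png

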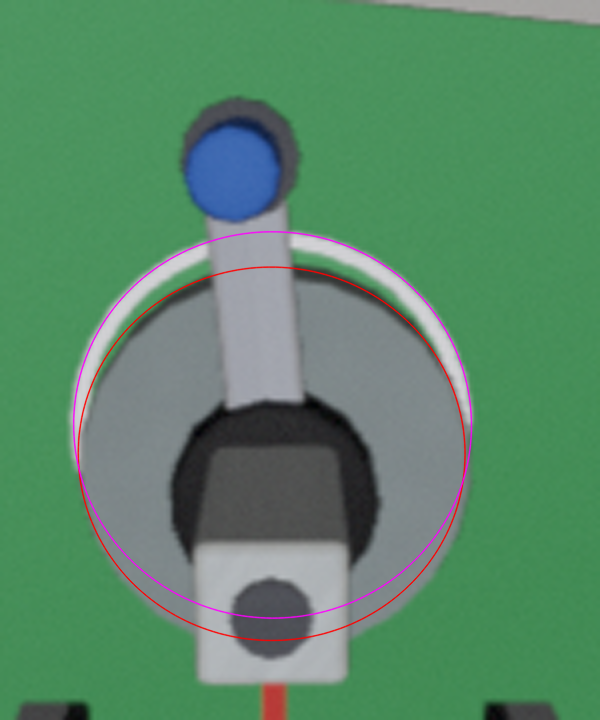

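Call:
drive_tool(commands=[{"dx": -0.1,"dy": 0,"dz": 4,"turn": 0,"gripper": 0.5},{"dx": -0.1,"dy": 0,"dz": 7.9,"turn": 0,"gripper": 0.5},{"dx": -0.1,"dy": 0,"dz": 7.9,"turn": 0,"gripper": 0.6},{"dx": -0.1,"dy": 0,"dz": 7.9,"turn": 0,"gripper": 1},{"dx": -0.1,"dy": 0,"dz": 7.9,"turn": 0,"gripper": 1},{"dx": -0.1,"dy": 0,"dz": 7.9,"turn": 0,"gripper": 1},{"dx": -0.1,"dy": 0,"dz": 7.4,"turn": 0,"gripper": 1},{"dx": -0.1,"dy": -0.18,"dz": 7.4,"turn": 0,"gripper": 1},{"dx": -0.1,"dy": -0.18,"dz": 7.4,"turn": 0,"gripper": 1},{"dx": -0.1,"dy": -0.18,"dz": 7.8,"turn": 0,"gripper": 1},{"dx": -0.1,"dy": -0.18,"dz": 7.95,"turn": 0,"gripper": 1},{"dx": -0.1,"dy": -0.18,"dz": 7.95,"turn": 0,"gripper": 1}])

```text
time_s: 66.38
eef_pos: [0.615, 0.0931, 0.0725]
eef_rot: [-0.0, 0.727, -0.687, 0.0]
wrist_force: [-4.8, 0.6, 3.9]
opening: 0.248
```

Call:
drive_tool(commands=[{"dx": 0,"dy": 0,"dz": 0,"turn": 0,"gripper": 0.6},{"dx": 0,"dy": 0,"dz": 0,"turn": 0,"gripper": 0.5},{"dx": 0,"dy": 0,"dz": 0,"turn": 0,"gripper": 0.5},{"dx": 0,"dy": 0,"dz": -3,"turn": 0,"gripper": 0.5},{"dx": 0,"dy": 0,"dz": -7.9,"turn": 0,"gripper": 0.5},{"dx": 0,"dy": 0,"dz": -7.9,"turn": 0,"gripper": 0.5},{"dx": 0,"dy": 0,"dz": -7.9,"turn": 0,"gripper": 0.5},{"dx": 0,"dy": 0,"dz": -7.9,"turn": 0,"gripper": 0.5},{"dx": 0,"dy": 0,"dz": -7.9,"turn": 0,"gripper": 0.5}])

```text
time_s: 67.5
eef_pos: [0.6139, 0.093, 0.1489]
eef_rot: [0.001, 0.727, -0.687, -0.001]
wrist_force: [-0.1, 0.9, -1.2]
opening: 0.502
```

Run:
```python
from h import *
c=wl("w47"); ov(c,"ov47",(.615,.0928)); plan((.6055,-.1465,.15),np.radians(119.3))
```

```text
op 0.501 F tool [-1.02 -0.39 -0.5 ] pos [0.614  0.093  0.1491] t 67.55
dx 23.86 dy 2.19 dz -0.09 turn -26.1 | alt 153.9 q6 1.47 yaw -86.8 pos [0.614  0.093  0.1491] t 67.55
```

View pics/ov47.png

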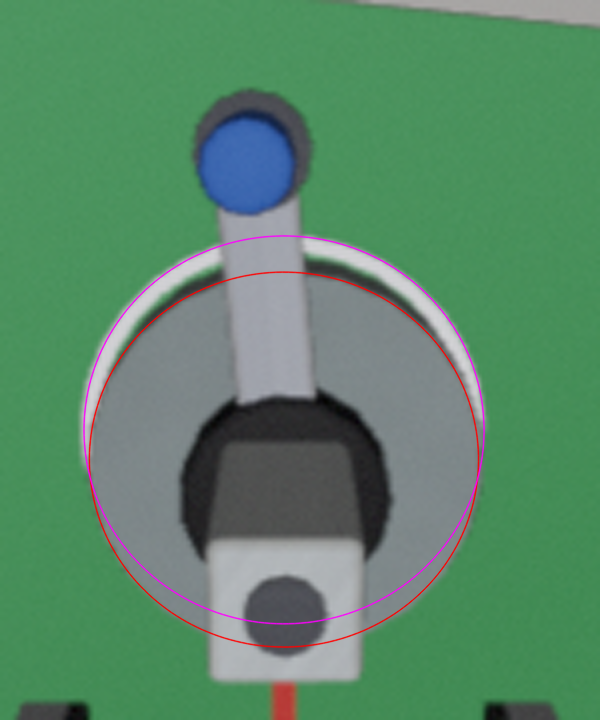

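Call:
drive_tool(commands=[{"dx": 4,"dy": 0.3,"dz": -0.5,"turn": -6,"gripper": 0.5},{"dx": 9,"dy": 0.8,"dz": -0.5,"turn": -12,"gripper": 0.5},{"dx": 14,"dy": 1.3,"dz": -0.5,"turn": -18,"gripper": 0.5},{"dx": 19,"dy": 1.8,"dz": -0.5,"turn": -24,"gripper": 0.5},{"dx": 23.9,"dy": 2.2,"dz": -0.1,"turn": -26.1,"gripper": 0.5},{"dx": 23.9,"dy": 2.2,"dz": -0.1,"turn": -26.1,"gripper": 0.5},{"dx": 23.9,"dy": 2.2,"dz": -0.1,"turn": -26.1,"gripper": 0.5},{"dx": 23.9,"dy": 2.2,"dz": -0.1,"turn": -26.1,"gripper": 0.5},{"dx": 23.9,"dy": 2.2,"dz": -0.1,"turn": -26.1,"gripper": 0.5}])

```text
time_s: 68.68
eef_pos: [0.6062, -0.1456, 0.1514]
eef_rot: [-0.0, 0.863, -0.505, 0.0]
wrist_force: [-1.0, -0.5, -0.1]
opening: 0.499
```

Run:
```python
from h import *
c=wl("w48"); ov(c,"ov48",(.6052,-.1467));
```

```text
op 0.499 F tool [-0.39  0.74 -0.24] pos [ 0.6062 -0.1458  0.1514] t 68.725
```

View pics/ov48.png

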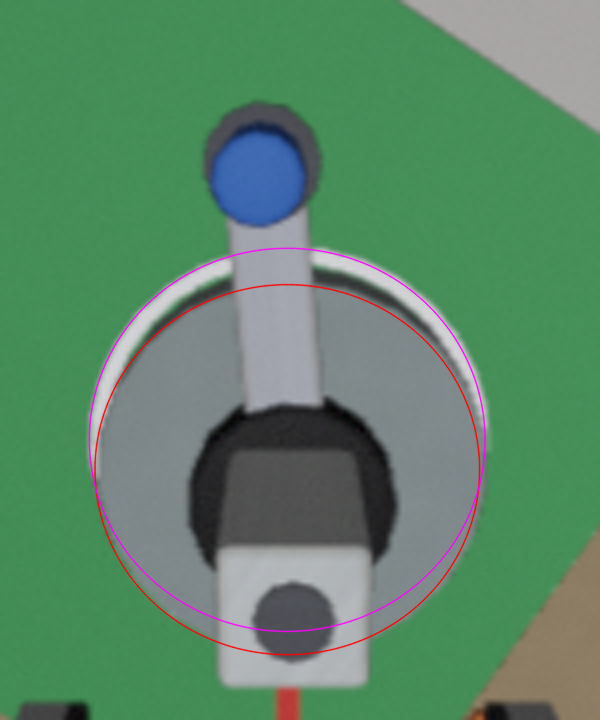

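View pics/w48.png

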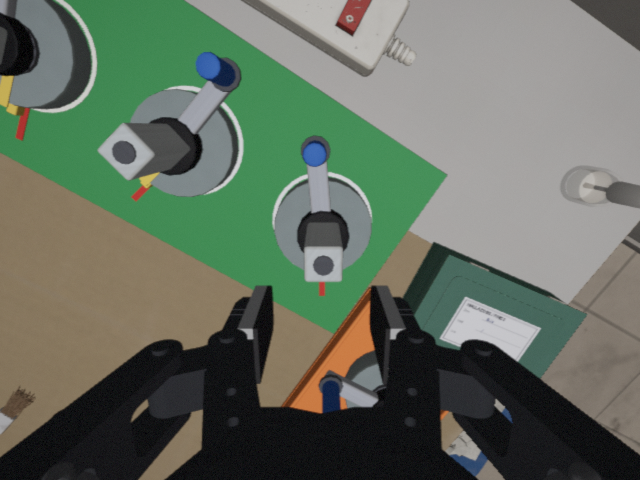

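Call:
drive_tool(commands=[{"dx": 0,"dy": 0,"dz": -5,"turn": 0,"gripper": 0.5},{"dx": 0,"dy": 2,"dz": -9,"turn": 0,"gripper": 0.5},{"dx": 3,"dy": 7,"dz": -10,"turn": 0,"gripper": 0.5},{"dx": 5,"dy": 12,"dz": -10,"turn": 0,"gripper": 0.5},{"dx": 7,"dy": 17,"dz": -10,"turn": 0,"gripper": 0.5},{"dx": 9,"dy": 22,"dz": -10,"turn": 0,"gripper": 0.5},{"dx": 11,"dy": 27,"dz": -10,"turn": 0,"gripper": 0.5},{"dx": 13,"dy": 32,"dz": -10,"turn": 0,"gripper": 0.5},{"dx": 14,"dy": 37,"dz": -10,"turn": 0,"gripper": 0.5},{"dx": 15,"dy": 42,"dz": -10,"turn": 0,"gripper": 0.5},{"dx": 15,"dy": 43,"dz": -10,"turn": 0,"gripper": 0.5},{"dx": 15,"dy": 43,"dz": -10,"turn": 0,"gripper": 0.5}])

```text
time_s: 70.22
eef_pos: [0.3044, -0.4879, 0.2513]
eef_rot: [-0.0, 0.863, -0.506, 0.0]
wrist_force: [-0.3, 0.2, 0.3]
opening: 0.5
```

Run:
```python
from h import *
c=cam("top"); save(c,"t50",(170,130,490,370),2.5)
ys=[];bs=[]
for ce,st in blobs(c,(20,120,120),(35,255,255)): ys.append(p2w(c,ce,.014)[0][:2])
for ce,st in blobs(c,(105,120,60),(130,255,255)):
    if 170<ce[0]<490 and ce[1]<320 : bs.append(p2w(c,ce,.081)[0][:2])
for g in ((.6152,.0927),(.6105,-.0265),(.6052,-.1467),(.402,-.269),(.4965,-.275)):
    d,s=disc(c,g,.025,.0375); y=min(ys,key=lambda v:np.hypot(*(v-d)));b=min(bs,key=lambda v:np.hypot(*(v-d)))
    print(g,"disc",d.round(4),"yaw %.1f"%ang(y,d),"arm %.1f"%ang(d,b),"swing %.3f"%np.radians(ang(d,b)-ang(y,d)))
print(ctrl.get_obs()["time_s"])
```

```text
(0.6152, 0.0927) disc [0.6102 0.0937] yaw 3.9 arm 7.0 swing 0.053
(0.6105, -0.0265) disc [ 0.6055 -0.0295] yaw -27.5 arm -11.4 swing 0.281
(0.6052, -0.1467) disc [ 0.6007 -0.1472] yaw 35.8 arm 33.8 swing -0.035
(0.402, -0.269) disc [ 0.3985 -0.266 ] yaw 83.9 arm 84.3 swing 0.007
(0.4965, -0.275) disc [ 0.492 -0.27 ] yaw 72.7 arm 85.6 swing 0.226
70.275
```

View pics/t50.png

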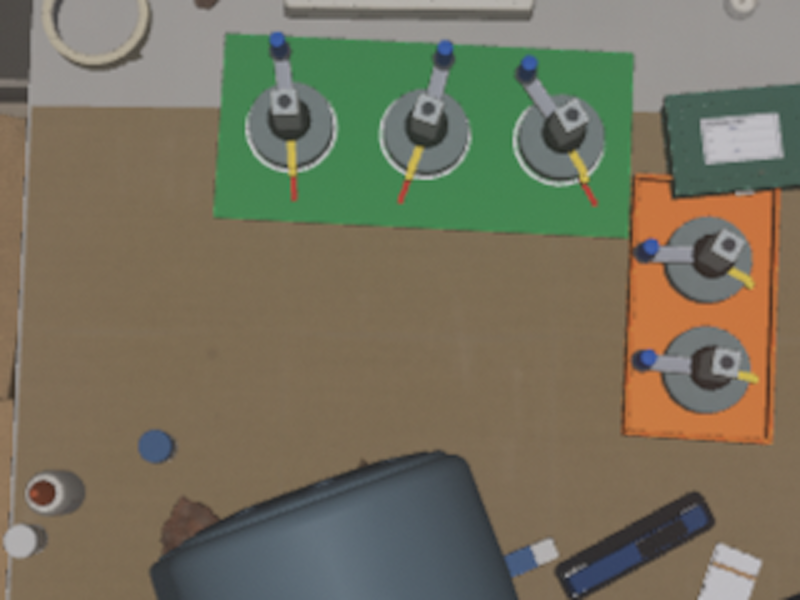

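Run:
```python
from h import *
c=cam("top")
ys=[p2w(c,ce,.016)[0][:2] for ce,st in blobs(c,(20,120,120),(35,255,255))]
bs=[p2w(c,ce,.081)[0][:2] for ce,st in blobs(c,(105,120,60),(130,255,255)) if 170<ce[0]<490 and ce[1]<320]
# top-camera ring centres (own calibration) used as stand centres
for d,t in (((.6143,.0933),3.2),((.6093,-.0264),-19.5),((.6045,-.1463),29.3),((.402,-.269),80),((.4965,-.275),60)):
    d=np.array(d); y=min(ys,key=lambda v:np.hypot(*(v-d)));b=min(bs,key=lambda v:np.hypot(*(v-d)))
    print(t,"yaw %.1f"%ang(y,d),"arm %.1f"%ang(d,b),"swing %.3f"%np.radians(ang(d,b)-ang(y,d)),"arm-vs-target %.3f"%np.radians(ang(d,b)-t))
```

```text
3.2 yaw 2.8 arm 7.9 swing 0.088 arm-vs-target 0.081
-19.5 yaw -19.0 arm -15.0 swing 0.069 arm-vs-target 0.079
29.3 yaw 32.4 arm 35.0 swing 0.046 arm-vs-target 0.100
80 yaw 78.1 arm 87.9 swing 0.171 arm-vs-target 0.138
60 yaw 61.7 arm 90.2 swing 0.496 arm-vs-target 0.526
```

Run:
```python
from h import *
c=cam("top"); 
im=np.ascontiguousarray(c["image"][160:215,320:425,::-1]); s=7
im=cv2.resize(im,None,fx=s,fy=s,interpolation=cv2.INTER_CUBIC)
# draw line from centre through mark 46..70mm, at z=.01 pointer height & centre dots
for d,t in (((.6093,-.0264),-19.5),((.6045,-.1463),29.3)):
    u=-np.array([np.cos(np.radians(t)),np.sin(np.radians(t))])
    P=[(w2p(c,[[*(np.array(d)+u*r),z]])[0]-[320,160]+.5)*s for r,z in ((.015,.012),(.046,.012))]
    cv2.line(im,tuple(np.int32(P[0])),tuple(np.int32(P[1])),(255,0,255),1,cv2.LINE_AA)
cv2.imwrite("pics/t51.png",im)
```

```text
(no output)
```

View pics/t51.png

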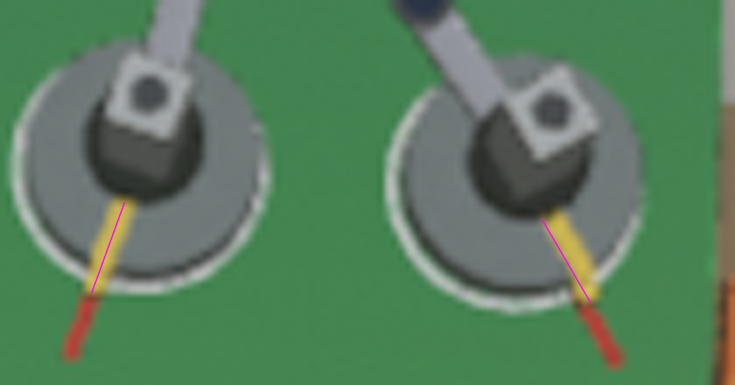

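Run:
```python
from bench import ctrl
print(ctrl.hand_in(), ctrl.get_obs()["time_s"])
```

```text
the job is handed in; nothing more can be done
the job is handed in; nothing more can be done
```

I rocked all five stands both ways, sorted them, left every arm swung anticlockwise, and handed the job in at about 70 s.

- **Firm stands:** three stands stopped at about 0.1 rad on each side. They stand on the three rings, one to a ring. The last overhead views put them within about 1 mm of centre. Their pointers lie along the red lines; the stand nearest the tray has its pointer parallel to the line, but about 1 mm to one side.
- **Loose stands:** two stands swung far. One went clockwise (seen at −0.22 rad, then pushed to about −0.5) and the other anticlockwise to about 0.5. Both are upright in the orange tray. I set the second one a little toward the middle to clear the green book that overlaps the tray's end.
- **Knock:** the stand on the middle ring was knocked aside after I had placed it. I put it back and checked it again.
- **Regrips:** the stand on the middle ring (before the knock) and the one on the ring at the robot's left were first set a few millimetres off, so I regripped both to centre them.
- **Checks that disagreed:**
  - My automatic base-circle fit in the top picture was about 5 mm off, because it locked onto the white rings. I relied on the wrist views instead.
  - The top picture gave one pointer angle 3° out, which a close-up did not bear out.
- **Bystanders:** the glue bottle and the vial looked undisturbed in the last picture.

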